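# Fetch the bur stand and dressing stone from behind the tall things

## Task

Lift the blue dust blower and the brown dropper bottle off the plywood storage board and stand both upright on the black mat before you touch the two things behind them. Then lay the bur stand and the dark dressing stone each inside its own rectangle drawn on the cork sheet in the tool tray, along the rectangle (the long one is for the bur stand), and only when both lie there stand the blower and the bottle back upright on the storage board, each centred on its own drawn ring: the larger ring is the blower's, the smaller the bottle's.

Things in the scene. Friction and masses are not known exactly. Their poses are not given: they have to be found in the camera images.
- blower: Blue rubber dust blower (rigid here) standing on its foot: round bulb 46 mm across at half height, 101 mm tall, narrower at top and foot. Origin: centre of its underside, z up. Starts on the larger ring of the storage board, some 5 to 15 mm in front of one of the two lying things. About 0.07 kg. Grip the bulb with the TCP about 55 mm above the foot.
- dropper_bottle: Small brown dropper bottle standing upright: body 34 mm across and 70 mm tall, then a narrower neck and dropper, 102 mm tall in all. Origin: centre of its underside, z up. Starts on the smaller ring, in front of the other lying thing. About 0.07 kg. Grip the body with the TCP about 55 mm above the foot.
- bur_stand: Beech block 30 x 90 x 22 mm, a few mounted grinding points stand out of its top to 50 mm. Origin: centre of its underside; y along the 90 mm length, x across, z up. Lies in the back row of the storage board, length along the board, behind the blower or the bottle; grip it across the 30 mm at mid-length, on the block. About 0.085 kg.
- dressing_stone: Dark grey abrasive block 24 x 60 x 18 mm. Origin: centre of its underside; y along its 60 mm length, x across, z up. Lies beside the bur stand in the back row of the storage board; grip it across the 24 mm. About 0.045 kg.
- blower_ring: Larger black ring, 53 mm across, drawn on the plywood storage board (fixed, 130 x 250 x 8 mm): the blower's place. Origin: its centre, on the board's top (8 mm above the desk); x points away from the robot, y along the board. The rings are 110 mm apart, the lying things' middles 43 mm behind them; a lip 14 mm above the board stands 45 mm behind those middles.
- bottle_ring: Smaller black ring drawn on the storage board, 39 mm across: the place of the bottle. Origin and axes as for the larger ring.
- bur_outline: Long black rectangle, 38 x 98 mm, drawn on a fixed cork sheet (112 x 146 mm) in the dark grey tool tray (rim 12 mm above the desk, at least 23 mm beside the block): the place of the bur stand, either way round. Origin: its centre, on the sheet's top (5 mm above the desk); y along its 98 mm length.
- stone_outline: Short black rectangle, 32 x 68 mm, drawn on the cork sheet beside the long one, parallel to it, centres 76 mm apart: the place of the dressing stone, either way round. Origin: its centre, on the sheet's top (5 mm above the desk); y along its 68 mm length. Its surroundings are the same.
- side_mat: Black rubber mat, fixed, 85 x 200 x 3 mm, in front of the storage board: the side area for blower and bottle. Origin: centre of its underside; y along its 200 mm length, x away from the robot. In the middle of the desk a microscope and a lamp head (0.24 m up, from x = 0.48 on) overhang: carry things past on the robot's side of them, at x below 0.4 m.
There are look-alikes about, which are no part of the job. Leave any green look-alike of the dropper_bottle alone.

How it is judged:
By the outcome, as a careful person would: the job done as asked, in the order asked, and still so for the second after the job is handed in, with the robot touching nothing.
It also fails if it takes over 115 s, if anything falls off the work surface, if the arm or the gripper's body presses on something with over 40 N, if the wrist force passes 120 N, or if a joint passes its speed limit or range.

## Robot

A 7-joint arm with a two-finger parallel gripper is mounted at the origin on a cart in front of the work surface, level with it; the furniture and walls round the work are solid. World frame = base frame: x ahead of the robot, y to its left, z up, the work surface at z = 0. Lengths are in m, angles in rad, forces in N, time in s.
With the tool pointing down it reaches from about 0.425 to 0.875 m from the base axis. Payload 4.7 kg.
Tool frame: the origin (TCP) lies between the finger pads, 19 mm behind the fingertips; this is the grasp point; x points along the fingers, z is the direction in which the jaws open and shut, and the axes are right-handed (so a half turn about x gives the same grasp; the last joint's range is limited). The gripper opens to 87 mm and grips with 3 to 60 N. Pads are 19 mm wide; open, the fingers measure 117 mm over their backs; the gripper's body (75 mm by 190 mm) begins 51 mm behind the grasp point.
Start: joints at [-1.095, 0.321, -0.07, 1.45, 0.023, 1.371, -0.057], TCP at [0.29, 0.582, 0.241] pointing down, gripper open.
Joint ranges: [-2.86, 2.86], [-0.3, 2.09], [-1.38, 1.24], [0.06, 2.45], [-1.56, 4.7], [0.09, 2.05], [-2.69, 2.69]. Speed limits (rad/s): [2.57, 2.57, 3.14, 3.14, 3.14, 3.14, 3.14].

## Interface

Orientations are given as a rotation vector (axis times angle).
In Python, from bench import readout, viewer, job, nets gives the robot as it stands.
- The arm moves only by the shell command python3 -m creep 'ROWS' [FORCE]. ROWS is JSON, a list of rows, each an object with "linear": the shift along the tool's x, y, z in m, a list of three; "twist": the turn, a rotation vector about the tool's x, y, z in degrees, a list of three; "fingers": the gripper's target within -1 to 1 (shut at 1, half-way at 0, fully open at -1). A call has 1 to 8 rows; each row is the pose to reach, as a shift and turn from the pose commanded when the call began, along the tool's axes at that moment; what a row does not reach only later rows make up. A row lasts 1/12 s, in which the tool goes at most 41.7 mm and 7.16 degrees, less where a joint would pass 70% of its speed; a pose out of reach is approached as far as the arm can. A call with a gripper value outside its range is refused whole. The fingers move at their own pace and stop on an object; FORCE is the grip in N (left out, the last holds). Time passes only in rows, so rows that repeat a pose let the fingers close. It gives the time, the measured TCP pose, the force and the opening at its end, in the units of the state.
- readout.get_state(): the state, without advancing time (a new reading comes with each control period).
- viewer.get_image(name): name is "side" or "top"; returns (picture, depth): 480x640x3 uint8, red, green, blue; 480x640 float32, m along the optical axis (not along the pixel's ray), 0 where there is no reading.
- viewer.camera_params(name): a dict with "K" (3x3 intrinsics, pixels), "k1" (the pictures are not rectified: a ray, as slopes to the right and down, at radius r is drawn at 1 + k1 r^2 times it, then the intrinsics apply), "cam_to_world" (4x4, takes a point from camera to world coordinates). Camera axes: x right, y down, z forward; pixel columns grow to the right and rows downward; lengths in m; the calibration is good to about 2 mm. A picture is of the moment at which its call begins. camera_params takes no time and is no camera call.
- job.close_job(): hands the job in, once; it reports no verdict.
Trained networks look in the newest picture that a camera, given by its name, has taken for a name from the list of things; names that differ only in an ending like _2 or _b are one class to them, and where a whole thing is asked for, a point or a joint stands for the part that bears it (a point fixed in the world has none). Each returns a list of dicts, best first, with "conf" (0 to 1); they miss things now and then, are a little off and sometimes report something else, mostly with a low value. They report only what shows in the picture. A call takes as long as a camera call. They do not tell look-alikes from the thing itself.
- nets.boxes_of(camera, label): "centre" ([x, y, z] in m, in world coordinates, good to about 4 mm: the middle of the surface that is visible of it).
- nets.place_of(camera, label): "centre" ([x, y, z] in m, in world coordinates, good to about 4 mm: a listed point, or the origin of a listed thing).
The state is a dict: "time": time; "joint_positions": joint angles; "qd": joint speeds; "joint_torque": joint torques, N m; "position": TCP position; "tool_rot": TCP orientation; "ft_force": force on the tool from outside, world axes, zero at the start; "torque": the same for the moment, N m; "grip_width": opening from 0.0 (shut) to 1.0 (fully open).
Only numpy, scipy, OpenCV 4.12 (cv2) and the standard library are available. Lean on these libraries where they do the work, as an engineer would, in place of code of your own. Each camera call takes 0.05 s, during which the arm holds its last target.

## Working session

There is one attempt and no reset: what is moved stays moved. The work goes in short steps, Python scripts to look and compute and a shell command to move; the robot and the scene stay as the last step left them, time stands still between calls to the robot, and variables do not carry over. Pictures are saved under pics/ and viewed, and the job is handed in when it is done.

```bash
ls; mkdir -p pics; python3 - <<'E'
from bench import readout, viewer
import cv2
print(readout.get_state())
for n in("side","top"):
    p,d=viewer.get_image(n); cv2.imwrite(f"pics/{n}0.png",p[:,:,::-1])
    print(n,viewer.camera_params(n))
E
```

```text
pics
{'time': 0.0, 'joint_positions': array([-1.09488882,  0.32182447, -0.07005077,  1.45168525,  0.02259661,
        1.37080927, -0.05689525]), 'qd': array([-0.00212892,  0.00022026,  0.00123207,  0.00032588, -0.0002841 ,
       -0.00016368, -0.00062227]), 'joint_torque': array([-1.49825128e-04, -4.91297185e+01, -4.03919024e-01, -3.12520730e+01,
       -6.38848683e-02,  4.39469505e-02,  1.77060856e-04]), 'position': array([0.28944484, 0.58140871, 0.24015512]), 'tool_rot': array([-0.86378387,  1.39458972,  0.86196312]), 'ft_force': array([-0.20208946,  0.04118898, -1.04470512]), 'torque': array([ 0.04767698, -0.03717112,  0.00111575]), 'grip_width': 0.9994199344741529}
side {'K': array([[465.73073311,   0.        , 318.73923259],
       [  0.        , 465.73073311, 239.8741876 ],
       [  0.        ,   0.        ,   1.        ]]), 'k1': -0.026954198662761383, 'cam_to_world': array([[ 0.9041662 , -0.24831669,  0.34759503,  0.16621703],
       [-0.42715526, -0.51664575,  0.74203474, -0.65858578],
       [-0.00467612, -0.81939977, -0.57320341,  0.55273658],
       [ 0.        ,  0.        ,  0.        ,  1.        ]])}
top {'K': array([[529.57428492,   0.        , 322.97646084],
       [  0.        , 529.57428492, 245.47272849],
       [  0.        ,   0.        ,   1.        ]]), 'k1': -0.10911513110328908, 'cam_to_world': array([[ 0.00883073, -0.98433417,  0.17609161,  0.30866512],
       [-0.9999075 , -0.00687045,  0.01173874,  0.01001413],
       [-0.01034501, -0.17617898, -0.98430379,  1.07169147],
       [ 0.        ,  0.        ,  0.        ,  1.        ]])}
```

View pics/side0.png

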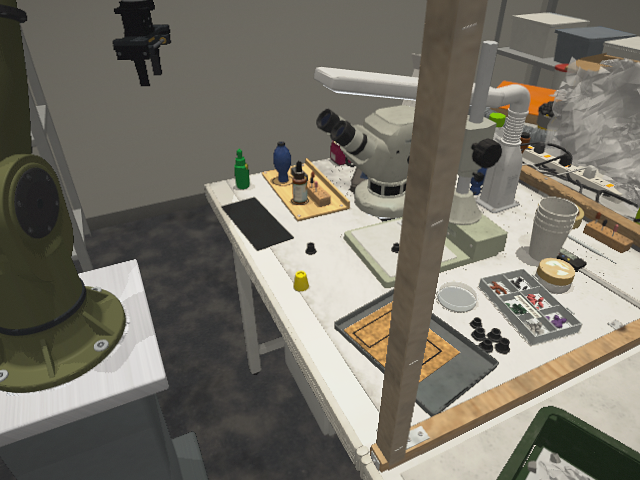

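View pics/top0.png

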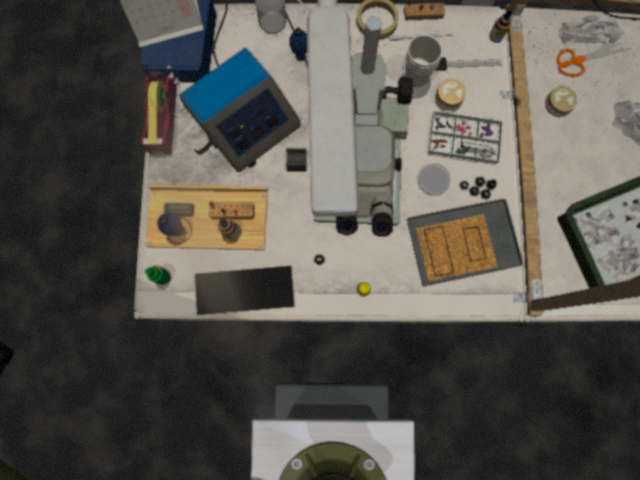

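```bash
python3 - <<'E'
from bench import nets
for c in("top","side"):
  for l in "blower dropper_bottle bur_stand dressing_stone blower_ring bottle_ring bur_outline stone_outline side_mat".split():
    print(c,l,[(r['centre'].round(4).tolist() if hasattr(r['centre'],'round') else [round(v,4) for v in r['centre']],round(float(r['conf']),2)) for r in nets.place_of(c,l)[:4]])
E
```

```text
top blower [([0.5277, 0.3209, 0.0099], 0.75)]
top dropper_bottle [([0.5251, 0.2122, 0.0091], 0.64), ([0.4327, 0.3543, 0.0001], 0.55), ([0.5661, 0.2111, 0.0097], 0.44)]
top bur_stand [([0.5654, 0.2086, 0.0098], 0.68)]
top dressing_stone [([0.5708, 0.321, 0.0117], 0.63), ([0.5247, 0.2119, 0.0093], 0.38)]
top blower_ring [([0.5309, 0.3167, 0.0083], 0.46)]
top bottle_ring [([0.5269, 0.209, 0.0084], 0.53)]
top bur_outline [([0.489, -0.211, 0.0046], 0.54), ([0.5262, 0.2099, 0.0081], 0.23)]
top stone_outline [([0.5033, -0.2917, 0.0036], 0.52)]
top side_mat [([0.4071, 0.1822, 0.0001], 0.98)]
side blower [([0.531, 0.3211, 0.0076], 0.75)]
side dropper_bottle [([0.4296, 0.3485, 0.0046], 0.94), ([0.5264, 0.2112, 0.0075], 0.68)]
side bur_stand [([0.5682, 0.2122, 0.0074], 0.94)]
side dressing_stone [([0.5676, 0.3219, 0.0088], 0.63)]
side blower_ring [([0.5276, 0.321, 0.007], 0.57)]
side bottle_ring [([0.569, 0.3216, 0.0063], 0.6), ([0.5249, 0.2161, 0.0079], 0.45), ([0.5058, -0.2897, 0.0052], 0.39)]
side bur_outline [([0.4853, -0.2148, 0.0037], 0.67), ([0.5682, 0.3202, 0.0063], 0.49)]
side stone_outline [([0.5701, 0.2123, 0.008], 0.5), ([0.5049, -0.2907, 0.0071], 0.49)]
side side_mat [([0.407, 0.18, 0.0016], 0.96)]
```

```bash
cat > h.py <<'E'
import numpy as np, cv2
from bench import viewer, readout, nets
def proj(n,P):
    c=viewer.camera_params(n); T=np.linalg.inv(c['cam_to_world'])
    P=np.asarray(P,float).reshape(-1,3)
    rv,_=cv2.Rodrigues(T[:3,:3])
    return cv2.projectPoints(P,rv,T[:3,3],c['K'],np.array([c['k1'],0,0,0]))[0][:,0]
def ray(n,uv,z):
    c=viewer.camera_params(n);M=c['cam_to_world']
    a=cv2.undistortPoints(np.array([[uv]],float),c['K'],np.array([c['k1'],0,0,0]))[0,0]
    d=M[:3,:3]@[a[0],a[1],1]; o=M[:3,3]
    return o+d*(z-o[2])/d[2]
def ortho(n,img,x0,x1,y0,y1,z,s=2000):
    # rows: x decreasing downward, cols: y decreasing to right
    H=int((x1-x0)*s);W=int((y1-y0)*s)
    X=x1-(np.arange(H)+.5)/s; Y=y1-(np.arange(W)+.5)/s
    g=np.stack(np.meshgrid(X,Y,indexing='ij')+(np.full((H,W),z),),-1)
    uv=proj(n,g).reshape(H,W,2).astype(np.float32)
    return cv2.remap(img,uv[...,0],uv[...,1],cv2.INTER_CUBIC)
E
python3 - <<'E'
from h import *
t=cv2.imread('pics/top0.png'); s=cv2.imread('pics/side0.png')
cv2.imwrite('pics/o_tray.png',ortho('top',t,.40,.60,-.37,-.13,.005,2500))
cv2.imwrite('pics/o_tray_s.png',ortho('side',s,.40,.60,-.37,-.13,.005,2500))
cv2.imwrite('pics/o_board.png',ortho('top',t,.48,.66,.12,.40,.008,2500))
cv2.imwrite('pics/c_side.png',cv2.resize(s[120:260,190:370],None,fx=4,fy=4,interpolation=cv2.INTER_CUBIC))
E
```

```text
(no output)
```

View pics/o_tray.png

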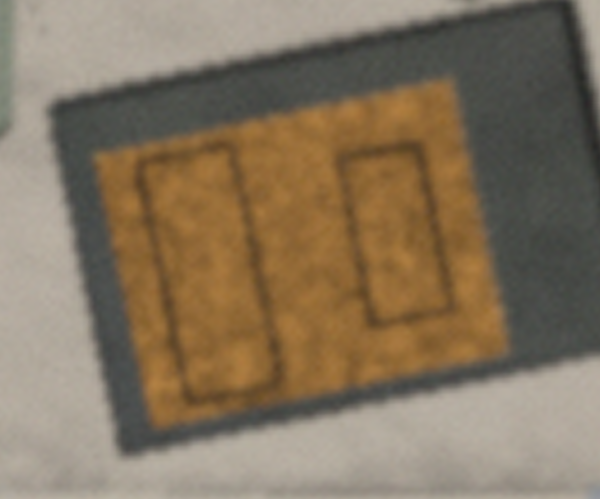

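View pics/o_board.png

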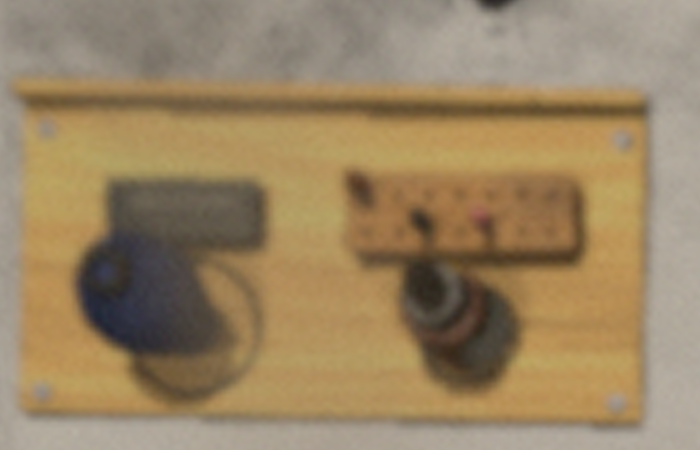

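View pics/c_side.png

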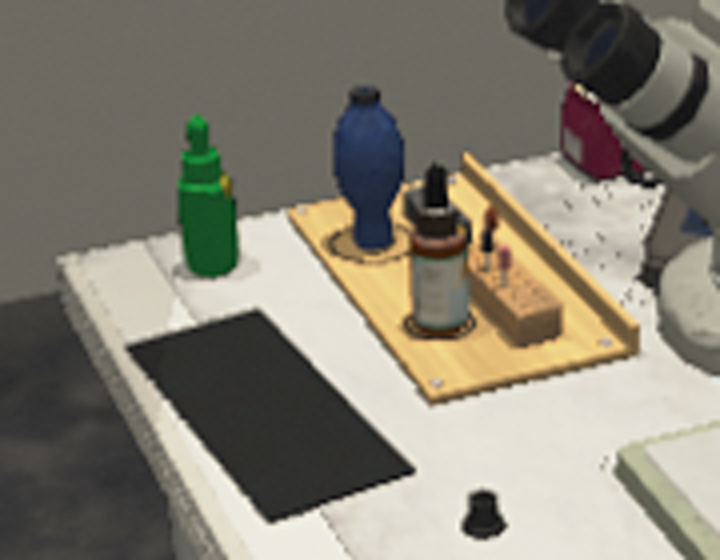

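View pics/o_tray_s.png

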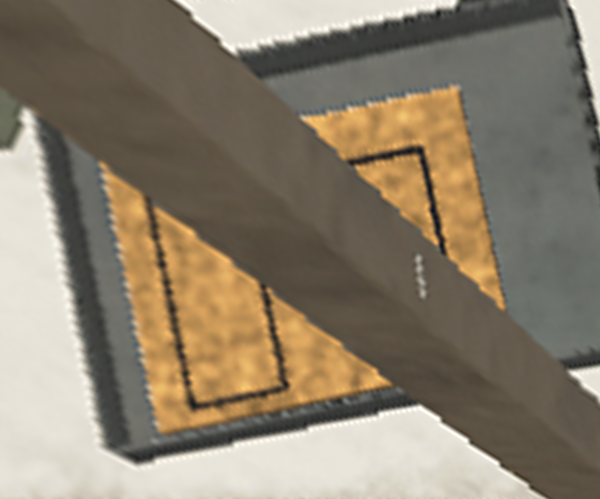

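```bash
cat >> h.py <<'E'
from scipy.spatial.transform import Rotation as R
def tgt(yaw):
    # tool x down, z (jaw) at yaw in the xy-plane
    y=np.radians(yaw); z=np.array([np.cos(y),np.sin(y),0]); x=np.array([0,0,-1.]); 
    return R.from_matrix(np.stack([x,np.cross(z,x),z],1))
def plan(p,yaw=None):
    s=readout.get_state(); r=R.from_rotvec(s['tool_rot'])
    m=r.as_matrix(); cy=np.degrees(np.arctan2(m[1,2],m[0,2]))
    print('pos',s['position'].round(4),'jawyaw',round(cy,1),'tilt x',m[:,0].round(3),'w',round(s['grip_width']*87,1),'F',s['ft_force'].round(1),'t',s['time'])
    print('q',s['joint_positions'].round(2))
    if p is not None:
        print('linear mm',(m.T@(np.array(p)-s['position'])*1000).round(1))
    if yaw is not None:
        print('twist',np.degrees((r.inv()*tgt(yaw)).as_rotvec()).round(2), 'alt',np.degrees((r.inv()*tgt(yaw+180)).as_rotvec()).round(2))
def cloud(n,d):
    c=viewer.camera_params(n);v,u=np.mgrid[:480,:640]
    a=cv2.undistortPoints(np.stack([u,v],-1).reshape(-1,1,2).astype(float),c['K'],np.array([c['k1'],0,0,0])).reshape(480,640,2)
    P=np.dstack([a*d[...,None],d]); M=c['cam_to_world']
    W=P@M[:3,:3].T+M[:3,3]; W[d==0]=np.nan; return W
E
python3 - <<'E'
from h import *
p,d=viewer.get_image('top'); W=cloud('top',d)
# max height on 2cm.. grid
print('cols y:',[round(.40-.04*j,2) for j in range(21)])
for i in range(14):
    x=.72-.03*i; row=[]
    for j in range(21):
        y=.40-.04*j
        m=(abs(W[...,0]-x)<.015)&(abs(W[...,1]-y)<.02)
        row.append(int(np.nanmax(W[...,2][m])*1000) if m.any() else -1)
    print(round(x,2),row)
plan([.525,.213,.3],90)
E
```

```text
cols y: [0.4, 0.36, 0.32, 0.28, 0.24, 0.2, 0.16, 0.12, 0.08, 0.04, 0.0, -0.04, -0.08, -0.12, -0.16, -0.2, -0.24, -0.28, -0.32, -0.36, -0.4]
0.72 [66, 68, 6, 90, 93, 81, 66, 47, 27, 313, 313, 310, 268, 247, 64, 24, 19, 33, 33, 22, 26]
0.69 [60, 62, 7, 57, 75, 67, 51, 38, 39, 320, 320, 319, 269, 22, 5, 25, 24, 26, 29, 26, 26]
0.66 [5, 5, 4, 7, 47, 48, 29, 29, 37, 326, 326, 324, 277, 22, 17, 17, 15, 5, 14, 5, 25]
0.63 [24, 27, 26, 26, 26, 25, 25, 5, 6, 333, 333, 331, 291, 23, 15, 15, 16, 16, 21, 5, 28]
0.6 [10, 22, 13, 15, 25, 25, 26, 5, 5, 339, 340, 338, 291, 243, 5, 17, 16, 17, 17, 15, 27]
0.57 [13, 28, 30, 30, 59, 58, 34, 7, 5, 347, 345, 345, 292, 142, 16, 17, 15, 17, 10, 15, 25]
0.54 [12, 94, 113, 14, 80, 110, 30, 5, 6, 352, 353, 353, 279, 20, 16, 10, 8, 9, 10, 17, 25]
0.51 [12, 89, 111, 12, 84, 110, 12, 4, 4, 357, 359, 357, 296, 5, 16, 10, 9, 10, 10, 16, 27]
0.48 [5, 6, 11, 12, 12, 11, 10, 5, 7, 358, 359, 358, 304, 5, 18, 9, 10, 11, 9, 19, 27]
0.45 [5, 100, 60, 8, 6, 7, 7, 7, 7, 21, 5, 4, 4, 3, 17, 10, 11, 16, 16, 18, 26]
0.42 [6, 105, 70, 9, 7, 8, 8, 7, 7, 6, 8, 33, 32, 5, 17, 16, 17, 15, 6, 5, 29]
0.39 [3, 3, 4, 7, 8, 7, 7, 7, 8, 6, 3, 34, 31, 3, 4, 3, 4, 6, 3, 6, 414]
0.36 [4, 3, 4, 7, 7, 8, 7, 6, 5, 3, 3, 3, 3, 3, 2, 2, 5, 3, 4, 3, 411]
0.33 [-707, -712, -710, -712, -711, -707, -709, -709, -708, -709, -709, -708, -708, -708, -707, -710, -711, -708, -709, -708, -710]
pos [0.2896 0.5819 0.2413] jawyaw 63.5 tilt x [ 0.  0. -1.] w 87.2 F [ 0.2 -0.1  0.4] t 1.05
q [-1.09  0.32 -0.07  1.45  0.02  1.37 -0.06]
linear mm [ -58.7 -375.1 -225.4]
twist [-26.46   0.     0.  ] alt [ 1.5354e+02  0.0000e+00 -1.0000e-02]
```

```bash
python3 - <<'E'
from h import *
plan([.529,.321,.20],90)
E
```

```text
pos [0.2896 0.5819 0.2413] jawyaw 63.5 tilt x [ 0.  0. -1.] w 87.2 F [ 0.2 -0.1  0.4] t 1.05
q [-1.09  0.32 -0.07  1.45  0.02  1.37 -0.06]
linear mm [  41.3 -330.5 -127. ]
twist [-26.46   0.     0.  ] alt [ 1.5354e+02  0.0000e+00 -1.0000e-02]
```

```bash
python3 -m creep '[{"linear":[0.01,-0.08,-0.03],"twist":[-7,0,0],"fingers":-1},{"linear":[0.015,-0.12,-0.046],"twist":[-13,0,0],"fingers":-1},{"linear":[0.02,-0.16,-0.06],"twist":[-20,0,0],"fingers":-1},{"linear":[0.025,-0.2,-0.077],"twist":[-26.46,0,0],"fingers":-1},{"linear":[0.03,-0.24,-0.092],"twist":[-26.46,0,0],"fingers":-1},{"linear":[0.035,-0.28,-0.108],"twist":[-26.46,0,0],"fingers":-1},{"linear":[0.04,-0.315,-0.121],"twist":[-26.46,0,0],"fingers":-1},{"linear":[0.0413,-0.3305,-0.127],"twist":[-26.46,0,0],"fingers":-1}]' 15; python3 - <<'E'
from h import *
plan([.529,.321,.065],90)
E
```

```text
time: 1.72
position: [0.5134, 0.3374, 0.2028]
tool_rot: [-1.209, 1.208, 1.209]
ft_force: [-0.1, 1.1, 0.8]
grip_width: 0.997
pos [0.5134 0.3374 0.2028] jawyaw 90.0 tilt x [ 0.  0. -1.] w 86.7 F [-0.1  1.1  0.8] t 1.7167
q [-0.67  0.26  0.05  1.6  -0.01  1.28  0.96]
linear mm [137.8 -15.5 -16.5]
twist [0.01 0.02 0.03] alt [-1.7999e+02 -4.0000e-02  3.0000e-02]
```

```bash
python3 -m creep '[{"linear":[0,0,0],"twist":[0,0,0],"fingers":-1},{"linear":[0,0,0],"twist":[0,0,0],"fingers":-1}]'; python3 - <<'E'
from h import *
plan([.529,.321,.065],90)
p,d=viewer.get_image('side'); cv2.imwrite('pics/s1.png',cv2.resize(p[100:280,160:400,::-1],None,fx=3,fy=3,interpolation=cv2.INTER_CUBIC))
E
```

```text
time: 1.88
position: [0.5147, 0.3354, 0.2024]
tool_rot: [-1.205, 1.213, 1.203]
ft_force: [-0.1, 0.8, 1.4]
grip_width: 1.005
pos [0.5147 0.3354 0.2024] jawyaw 89.6 tilt x [ 0.    -0.001 -1.   ] w 87.5 F [-0.1  0.8  1.4] t 1.8833
q [-0.67  0.26  0.05  1.6  -0.01  1.28  0.95]
linear mm [137.4 -14.3 -14.1]
twist [-0.4  -0.08  0.02] alt [1.796e+02 3.000e-02 1.200e-01]
```

View pics/s1.png

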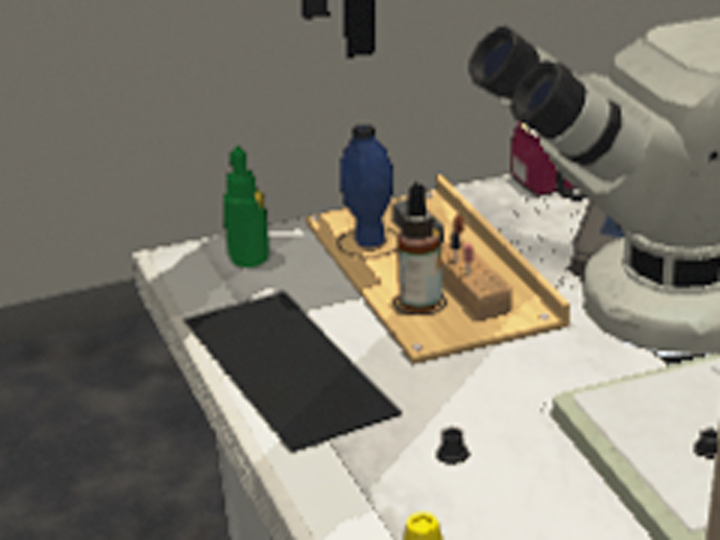

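```bash
python3 -m creep '[{"linear":[0,-0.0143,-0.0141],"twist":[0,0,0],"fingers":-1},{"linear":[0.03,-0.0143,-0.0141],"twist":[0,0,0],"fingers":-1},{"linear":[0.06,-0.0143,-0.0141],"twist":[0,0,0],"fingers":-1},{"linear":[0.09,-0.0143,-0.0141],"twist":[0,0,0],"fingers":-1},{"linear":[0.115,-0.0143,-0.0141],"twist":[0,0,0],"fingers":-1},{"linear":[0.13,-0.0143,-0.0141],"twist":[0,0,0],"fingers":-1},{"linear":[0.137,-0.0143,-0.0141],"twist":[0,0,0],"fingers":-1},{"linear":[0.137,-0.0143,-0.0141],"twist":[0,0,0],"fingers":-1}]'; python3 - <<'E'
from h import *
plan([.529,.321,.065],90)
E
```

```text
time: 2.6
position: [0.5245, 0.3262, 0.064]
tool_rot: [-1.211, 1.211, 1.213]
ft_force: [0.1, -0.6, 0.3]
grip_width: 0.996
pos [0.5245 0.3262 0.064 ] jawyaw 90.2 tilt x [-0.003 -0.001 -1.   ] w 86.7 F [ 0.1 -0.6  0.3] t 2.6
q [-0.64  0.39  0.05  1.73 -0.03  1.03  0.99]
linear mm [-1.  -4.5 -5.2]
twist [ 0.17 -0.06 -0.18] alt [-1.7983e+02  2.8000e-01 -9.0000e-02]
```

```bash
python3 -m creep '[{"linear":[0,-0.0045,-0.005],"twist":[0,0,0],"fingers":-1},{"linear":[0,-0.0045,-0.005],"twist":[0,0,0],"fingers":-1},{"linear":[0,-0.0045,-0.005],"twist":[0,0,0],"fingers":-1}]'; python3 - <<'E'
from h import *
for i in range(3): 
  plan([.529,.321,.065],90)
  p,d=viewer.get_image('side')
cv2.imwrite('pics/s2.png',cv2.resize(p[60:240,200:400,::-1],None,fx=3,fy=3,interpolation=cv2.INTER_CUBIC))
E
```

```text
time: 2.85
position: [0.5326, 0.3201, 0.0675]
tool_rot: [-1.209, 1.206, 1.207]
ft_force: [0.1, 0.1, 0.8]
grip_width: 0.999
pos [0.5326 0.3201 0.0675] jawyaw 90.0 tilt x [ 0.003  0.001 -1.   ] w 86.9 F [0.1 0.1 0.8] t 2.85
q [-0.63  0.39  0.06  1.72 -0.03  1.03  1.01]
linear mm [2.5 3.6 0.9]
twist [-0.05  0.08  0.16] alt [ 1.7995e+02  2.5000e-01 -1.3000e-01]
pos [0.5322 0.3203 0.0673] jawyaw 90.0 tilt x [ 0.002  0.001 -1.   ] w 87.0 F [-0.6 -0.8  0.7] t 2.9
q [-0.63  0.39  0.06  1.72 -0.03  1.03  1.01]
linear mm [2.3 3.2 0.7]
twist [-0.03  0.09  0.13] alt [ 1.7997e+02  2.1000e-01 -1.3000e-01]
pos [0.5319 0.3204 0.0671] jawyaw 90.0 tilt x [ 0.002  0.001 -1.   ] w 86.4 F [-0.4  0.2  0.8] t 2.95
q [-0.63  0.39  0.06  1.72 -0.03  1.03  1.01]
linear mm [2.1 3.  0.6]
twist [-0.02  0.08  0.11] alt [ 1.7998e+02  1.7000e-01 -1.3000e-01]
```

View pics/s2.png

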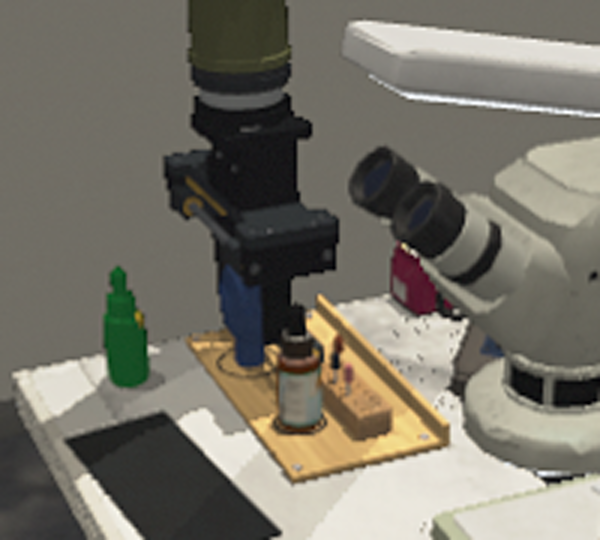

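```bash
python3 -m creep '[{"linear":[0,0,0],"twist":[0,0,0],"fingers":1},{"linear":[0,0,0],"twist":[0,0,0],"fingers":1},{"linear":[0,0,0],"twist":[0,0,0],"fingers":1},{"linear":[0,0,0],"twist":[0,0,0],"fingers":1},{"linear":[0,0,0],"twist":[0,0,0],"fingers":1},{"linear":[0,0,0],"twist":[0,0,0],"fingers":1}]' 20; python3 - <<'E'
from h import *
plan([.418,.245,.12],90)
E
```

```text
time: 3.5
position: [0.5311, 0.32, 0.0657]
tool_rot: [-1.209, 1.209, 1.209]
ft_force: [0.3, 0.5, 0.7]
grip_width: 0.633
pos [0.5311 0.32   0.0657] jawyaw 90.0 tilt x [-0.  0. -1.] w 55.0 F [0.3 0.5 0.7] t 3.5
q [-0.63  0.4   0.06  1.72 -0.03  1.03  1.01]
linear mm [-54.3 113.1 -75. ]
twist [ 0.  0. -0.] alt [-180.    0.    0.]
```

```bash
python3 -m creep '[{"linear":[0,0,0],"twist":[0,0,0],"fingers":1},{"linear":[0,0,0],"twist":[0,0,0],"fingers":1},{"linear":[0,0,0],"twist":[0,0,0],"fingers":1},{"linear":[0,0,0],"twist":[0,0,0],"fingers":1}]' 20; python3 - <<'E'
from h import *
plan([.418,.245,.12],90)
E
```

```text
time: 3.83
position: [0.5311, 0.32, 0.0657]
tool_rot: [-1.209, 1.209, 1.209]
ft_force: [-0.4, -0.4, 0.8]
grip_width: 0.505
pos [0.5311 0.32   0.0657] jawyaw 90.0 tilt x [ 0.  0. -1.] w 43.9 F [-0.4 -0.4  0.8] t 3.8333
q [-0.63  0.4   0.06  1.72 -0.03  1.03  1.01]
linear mm [-54.3 113.1 -75. ]
twist [0. 0. 0.] alt [-180.   -0.    0.]
```

```bash
python3 -m creep '[{"linear":[0,0,0],"twist":[0,0,0],"fingers":1},{"linear":[-0.01,0,0],"twist":[0,0,0],"fingers":1},{"linear":[-0.03,0,0],"twist":[0,0,0],"fingers":1},{"linear":[-0.055,0,0],"twist":[0,0,0],"fingers":1},{"linear":[-0.055,0.03,-0.02],"twist":[0,0,0],"fingers":1},{"linear":[-0.055,0.06,-0.04],"twist":[0,0,0],"fingers":1},{"linear":[-0.055,0.09,-0.06],"twist":[0,0,0],"fingers":1},{"linear":[-0.055,0.113,-0.075],"twist":[0,0,0],"fingers":1}]' 20;python3 -m creep '[{"linear":[0,0,0],"twist":[0,0,0],"fingers":1},{"linear":[0,0,0],"twist":[0,0,0],"fingers":1},{"linear":[0,0,0],"twist":[0,0,0],"fingers":1},{"linear":[0,0,0],"twist":[0,0,0],"fingers":1}]'; python3 - <<'E'
from h import *
plan([.418,.245,.06],90)
p,d=viewer.get_image('side')
cv2.imwrite('pics/s3.png',cv2.resize(p[60:260,180:400,::-1],None,fx=3,fy=3,interpolation=cv2.INTER_CUBIC))
E
```

```text
time: 4.5
position: [0.4161, 0.2434, 0.1211]
tool_rot: [-1.209, 1.21, 1.209]
ft_force: [-0.4, -0.8, -0.8]
grip_width: 0.501
time: 4.83
position: [0.4193, 0.2458, 0.1215]
tool_rot: [-1.209, 1.207, 1.209]
ft_force: [-1.1, 0.3, -0.7]
grip_width: 0.502
pos [0.4193 0.2458 0.1215] jawyaw 90.0 tilt x [ 0.002  0.001 -1.   ] w 43.7 F [-1.1  0.3 -0.7] t 4.8333
q [-0.64  0.07  0.05  2.   -0.    1.07  0.99]
linear mm [61.5  1.4 -0.8]
twist [0.   0.06 0.09] alt [-1.8e+02 -1.4e-01  9.0e-02]
```

View pics/s3.png

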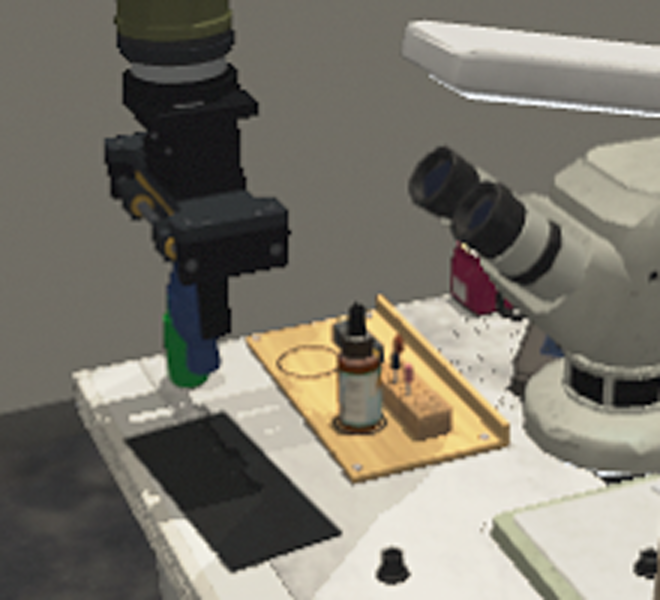

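```bash
python3 -m creep '[{"linear":[0.02,0,0],"twist":[0,0,0],"fingers":1},{"linear":[0.035,0,0],"twist":[0,0,0],"fingers":1},{"linear":[0.048,0,0],"twist":[0,0,0],"fingers":1},{"linear":[0.056,0,0],"twist":[0,0,0],"fingers":1},{"linear":[0.059,0,0],"twist":[0,0,0],"fingers":1},{"linear":[0.06,0,0],"twist":[0,0,0],"fingers":1},{"linear":[0.06,0,0],"twist":[0,0,0],"fingers":1},{"linear":[0.06,0,0],"twist":[0,0,0],"fingers":1}]' 20; python3 - <<'E'
from h import *
plan([.418,.245,.06],90)
E
```

```text
time: 5.55
position: [0.4187, 0.2454, 0.0613]
tool_rot: [-1.209, 1.208, 1.209]
ft_force: [-0.6, -0.6, 0.4]
grip_width: 0.503
pos [0.4187 0.2454 0.0613] jawyaw 90.0 tilt x [ 0.001  0.001 -1.   ] w 43.7 F [-0.6 -0.6  0.4] t 5.55
q [-0.64  0.15  0.05  2.05 -0.01  0.94  0.99]
linear mm [ 1.3  0.7 -0.4]
twist [-0.    0.05  0.06] alt [ 1.8e+02  9.0e-02 -7.0e-02]
```

```bash
python3 -m creep '[{"linear":[0.0005,0,0],"twist":[0,0,0],"fingers":1},{"linear":[0.0005,0,0],"twist":[0,0,0],"fingers":-1},{"linear":[0.0005,0,0],"twist":[0,0,0],"fingers":-1},{"linear":[0.0005,0,0],"twist":[0,0,0],"fingers":-1},{"linear":[0.0005,0,0],"twist":[0,0,0],"fingers":-1},{"linear":[0.0005,0,0],"twist":[0,0,0],"fingers":-1},{"linear":[0.0005,0,0],"twist":[0,0,0],"fingers":-1},{"linear":[0.0005,0,0],"twist":[0,0,0],"fingers":-1}]'; python3 -m creep '[{"linear":[-0.02,0,0],"twist":[0,0,0],"fingers":-1},{"linear":[-0.05,0,0],"twist":[0,0,0],"fingers":-1},{"linear":[-0.09,0,0],"twist":[0,0,0],"fingers":-1},{"linear":[-0.13,0,0],"twist":[0,0,0],"fingers":-1},{"linear":[-0.13,-0.035,-0.01],"twist":[0,0,0],"fingers":-1},{"linear":[-0.13,-0.07,-0.02],"twist":[0,0,0],"fingers":-1},{"linear":[-0.13,-0.105,-0.03],"twist":[0,0,0],"fingers":-1},{"linear":[-0.13,-0.105,-0.03],"twist":[0,0,0],"fingers":-1}]';  python3 - <<'E'
from h import *
plan([.5255,.212,.064],90)
for n in('side','top'):
  p,d=viewer.get_image(n); cv2.imwrite(f'pics/{n}4.png',p[:,:,::-1])
  for l in('dropper_bottle','blower','bottle_ring','blower_ring'): print(n,l,[(np.round(r['centre'],4).tolist(),round(r['conf'],2)) for r in nets.place_of(n,l)])
s=cv2.imread('pics/side4.png');cv2.imwrite('pics/s4.png',cv2.resize(s[60:260,180:400],None,fx=3,fy=3,interpolation=cv2.INTER_CUBIC))
cv2.imwrite('pics/o_board_s.png',ortho('side',s,.48,.66,.12,.40,.008,2500))
E
```

```text
time: 6.22
position: [0.4182, 0.245, 0.0603]
tool_rot: [-1.209, 1.209, 1.209]
ft_force: [-0.1, -0.3, -0.0]
grip_width: 0.938
time: 6.88
position: [0.5293, 0.2107, 0.1902]
tool_rot: [-1.208, 1.211, 1.2]
ft_force: [0.5, -0.6, 0.9]
grip_width: 1.001
pos [0.5293 0.2107 0.1902] jawyaw 89.6 tilt x [ 0.005 -0.002 -1.   ] w 87.1 F [ 0.5 -0.6  0.9] t 6.8833
q [-0.55  0.18  0.14  1.73 -0.02  1.23  1.16]
linear mm [126.2   4.4   1.6]
twist [-0.39 -0.13  0.27] alt [179.61   0.43   0.21]
side dropper_bottle [([0.5226, 0.2123, 0.006], 0.71), ([0.5709, 0.2114, 0.0069], 0.51), ([0.4285, 0.3476, 0.0012], 0.48)]
side blower [([0.4175, 0.2498, 0.0047], 0.89)]
side bottle_ring [([0.5259, 0.2139, 0.0096], 0.44)]
side blower_ring [([0.5279, 0.3221, 0.005], 0.48)]
top dropper_bottle [([0.5241, 0.2111, 0.0114], 0.55)]
top blower []
top bottle_ring [([0.5277, 0.2088, 0.006], 0.47)]
top blower_ring []
```

View pics/s4.png

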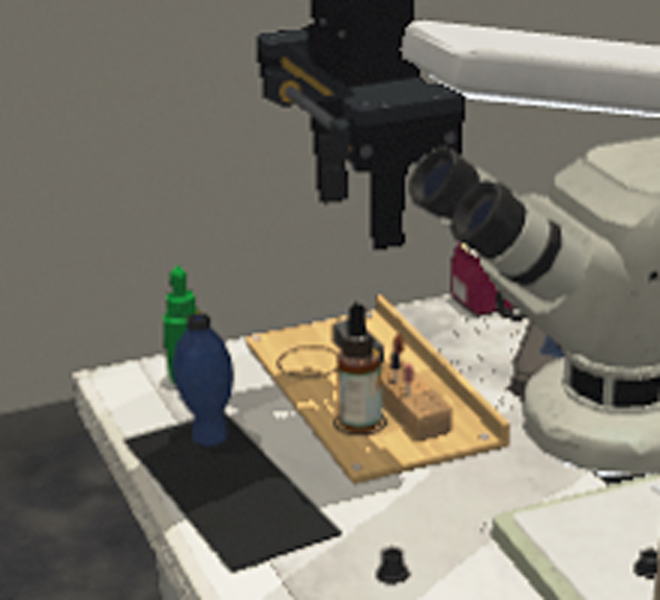

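View pics/o_board_s.png

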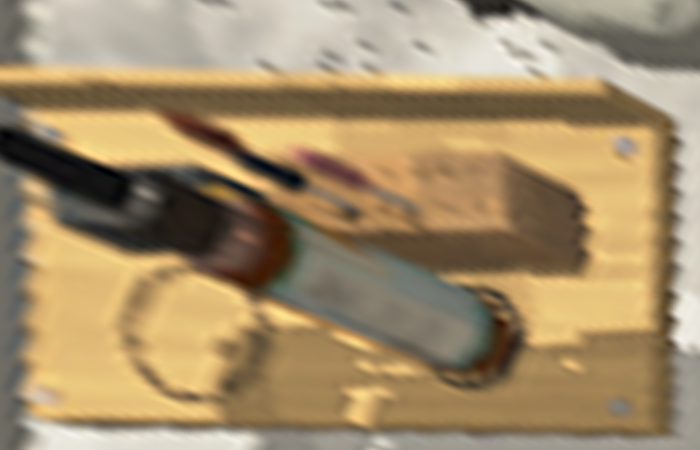

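```bash
python3 - <<'E'
from h import *
plan([.5248,.212,.065],90)
E
```

```text
pos [0.5226 0.2155 0.1905] jawyaw 90.1 tilt x [ 0.  0. -1.] w 87.0 F [-0.4  0.3  0.1] t 7.3833
q [-0.56  0.17  0.13  1.74 -0.02  1.23  1.15]
linear mm [125.5  -2.2  -3.6]
twist [0.07 0.02 0.01] alt [-1.7993e+02 -2.0000e-02  4.0000e-02]
```

```bash
python3 -m creep '[{"linear":[0.03,-0.002,-0.003],"twist":[0,0,0],"fingers":-1},{"linear":[0.06,-0.002,-0.003],"twist":[0,0,0],"fingers":-1},{"linear":[0.09,-0.002,-0.003],"twist":[0,0,0],"fingers":-1},{"linear":[0.11,-0.002,-0.003],"twist":[0,0,0],"fingers":-1},{"linear":[0.12,-0.002,-0.003],"twist":[0,0,0],"fingers":-1},{"linear":[0.125,-0.002,-0.003],"twist":[0,0,0],"fingers":-1},{"linear":[0.125,-0.002,-0.003],"twist":[0,0,0],"fingers":-1},{"linear":[0.125,-0.002,-0.003],"twist":[0,0,0],"fingers":-1}]'; python3 - <<'E'
from h import *
p,d=viewer.get_image('side');cv2.imwrite('pics/s5.png',cv2.resize(p[60:260,180:400,::-1],None,fx=3,fy=3,interpolation=cv2.INTER_CUBIC))
plan([.5248,.212,.065],90)
E
```

```text
time: 8.05
position: [0.526, 0.2124, 0.0665]
tool_rot: [-1.21, 1.207, 1.208]
ft_force: [0.2, 0.5, 0.0]
grip_width: 1.0
pos [0.5263 0.2125 0.0669] jawyaw 90.0 tilt x [ 0.003  0.001 -1.   ] w 86.8 F [ 0.7 -0.2  0.3] t 8.1
q [-0.54  0.29  0.13  1.86 -0.05  0.99  1.18]
linear mm [ 1.8  1.5 -0.5]
twist [0.01 0.07 0.15] alt [-1.7999e+02 -2.3000e-01  1.2000e-01]
```

View pics/s5.png

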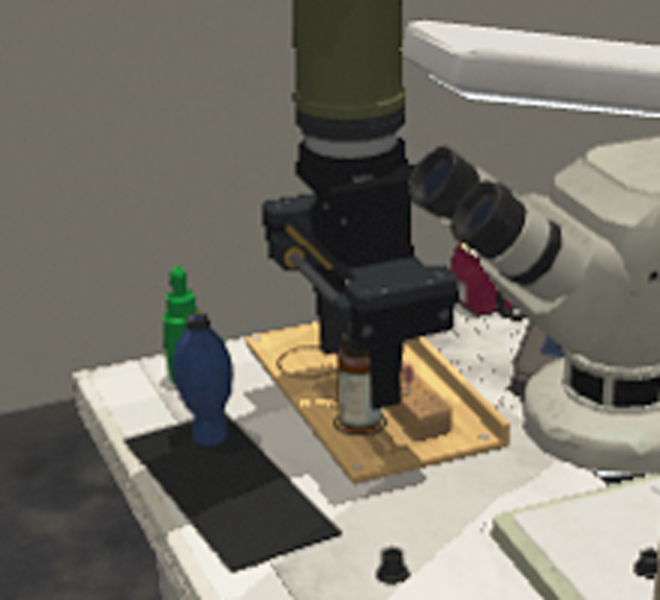

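```bash
python3 -m creep '[{"linear":[0,0,0],"twist":[0,0,0],"fingers":1},{"linear":[0,0,0],"twist":[0,0,0],"fingers":1},{"linear":[0,0,0],"twist":[0,0,0],"fingers":1},{"linear":[0,0,0],"twist":[0,0,0],"fingers":1},{"linear":[0,0,0],"twist":[0,0,0],"fingers":1},{"linear":[0,0,0],"twist":[0,0,0],"fingers":1},{"linear":[0,0,0],"twist":[0,0,0],"fingers":1},{"linear":[0,0,0],"twist":[0,0,0],"fingers":1}]' 20; python3 -m creep '[{"linear":[0,0,0],"twist":[0,0,0],"fingers":1},{"linear":[0,0,0],"twist":[0,0,0],"fingers":1},{"linear":[0,0,0],"twist":[0,0,0],"fingers":1},{"linear":[0,0,0],"twist":[0,0,0],"fingers":1},{"linear":[0,0,0],"twist":[0,0,0],"fingers":1}]' 20;python3 - <<'E'
from h import *
plan([.418,.135,.12],90)
E
```

```text
time: 8.77
position: [0.5251, 0.212, 0.0652]
tool_rot: [-1.209, 1.209, 1.209]
ft_force: [-0.4, 0.5, 0.5]
grip_width: 0.476
time: 9.18
position: [0.5251, 0.212, 0.0652]
tool_rot: [-1.209, 1.209, 1.209]
ft_force: [0.8, 0.0, 0.1]
grip_width: 0.367
pos [0.5251 0.212  0.0652] jawyaw 90.0 tilt x [-0.  0. -1.] w 31.9 F [0.8 0.  0.1] t 9.1833
q [-0.54  0.3   0.13  1.86 -0.05  0.99  1.18]
linear mm [-54.8 107.1 -76.9]
twist [ 0.  0. -0.] alt [-180.    0.    0.]
```

```bash
python3 -m creep '[{"linear":[0,0,0],"twist":[0,0,0],"fingers":1},{"linear":[-0.01,0,0],"twist":[0,0,0],"fingers":1},{"linear":[-0.03,0,0],"twist":[0,0,0],"fingers":1},{"linear":[-0.055,0,0],"twist":[0,0,0],"fingers":1},{"linear":[-0.055,0.02,-0.02],"twist":[0,0,0],"fingers":1},{"linear":[-0.055,0.05,-0.04],"twist":[0,0,0],"fingers":1},{"linear":[-0.055,0.08,-0.06],"twist":[0,0,0],"fingers":1},{"linear":[-0.055,0.107,-0.077],"twist":[0,0,0],"fingers":1}]' 20;python3 -m creep '[{"linear":[0,0,0],"twist":[0,0,0],"fingers":1},{"linear":[0,0,0],"twist":[0,0,0],"fingers":1},{"linear":[0,0,0],"twist":[0,0,0],"fingers":1},{"linear":[0,0,0],"twist":[0,0,0],"fingers":1}]'; python3 - <<'E'
from h import *
plan([.418,.135,.061],90)
p,d=viewer.get_image('side')
cv2.imwrite('pics/s6.png',cv2.resize(p[60:260,180:400,::-1],None,fx=3,fy=3,interpolation=cv2.INTER_CUBIC))
E
```

```text
time: 9.85
position: [0.4167, 0.1337, 0.1207]
tool_rot: [-1.209, 1.21, 1.209]
ft_force: [-0.7, 0.5, -0.3]
grip_width: 0.366
time: 10.18
position: [0.4194, 0.1357, 0.121]
tool_rot: [-1.21, 1.207, 1.209]
ft_force: [0.6, 0.0, 0.2]
grip_width: 0.364
pos [0.4194 0.1357 0.121 ] jawyaw 90.0 tilt x [ 0.002  0.001 -1.   ] w 31.6 F [0.6 0.  0.2] t 10.1833
q [-0.52 -0.03  0.15  2.1   0.    1.07  1.19]
linear mm [60.   1.5 -0.8]
twist [0.03 0.04 0.1 ] alt [-1.7997e+02 -1.6000e-01  7.0000e-02]
```

View pics/s6.png

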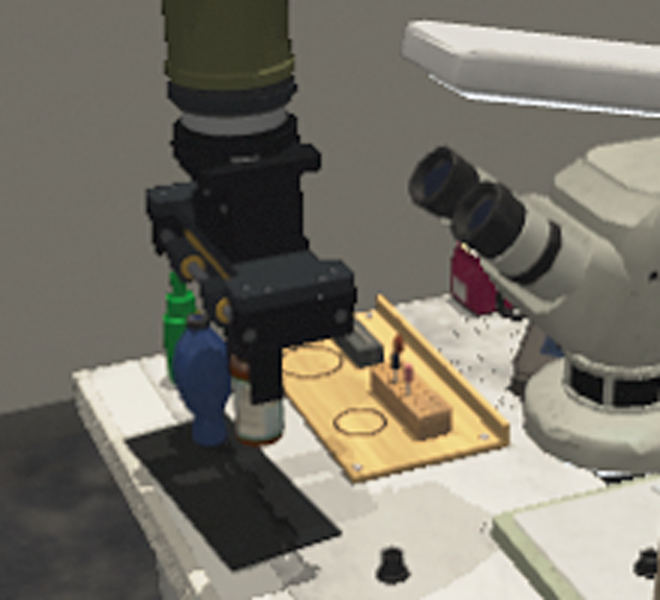

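```bash
python3 -m creep '[{"linear":[0.02,0,0],"twist":[0,0,0],"fingers":1},{"linear":[0.035,0,0],"twist":[0,0,0],"fingers":1},{"linear":[0.048,0,0],"twist":[0,0,0],"fingers":1},{"linear":[0.056,0,0],"twist":[0,0,0],"fingers":1},{"linear":[0.059,0,0],"twist":[0,0,0],"fingers":1},{"linear":[0.06,0,0],"twist":[0,0,0],"fingers":1},{"linear":[0.06,0,0],"twist":[0,0,0],"fingers":1},{"linear":[0.06,0,0],"twist":[0,0,0],"fingers":1}]' 20; python3 - <<'E'
from h import *
plan([.418,.135,.061],90)
E
```

```text
time: 10.9
position: [0.4188, 0.1353, 0.0607]
tool_rot: [-1.209, 1.208, 1.209]
ft_force: [1.3, 0.4, -0.2]
grip_width: 0.364
pos [0.4188 0.1353 0.0607] jawyaw 90.0 tilt x [ 0.001  0.    -1.   ] w 31.7 F [ 1.3  0.4 -0.2] t 10.9
q [-0.52  0.05  0.15  2.16 -0.01  0.93  1.21]
linear mm [-0.3  0.8 -0.3]
twist [0.01 0.03 0.06] alt [-1.7999e+02 -9.0000e-02  4.0000e-02]
```

```bash
python3 -m creep '[{"linear":[0.0005,0,0],"twist":[0,0,0],"fingers":1},{"linear":[0.0005,0,0],"twist":[0,0,0],"fingers":-1},{"linear":[0.0005,0,0],"twist":[0,0,0],"fingers":-1},{"linear":[0.0005,0,0],"twist":[0,0,0],"fingers":-1},{"linear":[0.0005,0,0],"twist":[0,0,0],"fingers":-1},{"linear":[0.0005,0,0],"twist":[0,0,0],"fingers":-1},{"linear":[0.0005,0,0],"twist":[0,0,0],"fingers":-1},{"linear":[0.0005,0,0],"twist":[0,0,0],"fingers":-1}]'; python3 -m creep '[{"linear":[-0.02,0,0],"twist":[0,0,0],"fingers":-1},{"linear":[-0.05,0,0],"twist":[0,0,0],"fingers":-1},{"linear":[-0.09,0,0],"twist":[0,0,0],"fingers":-1},{"linear":[-0.13,0,0],"twist":[0,0,0],"fingers":-1},{"linear":[-0.13,0,0],"twist":[0,0,0],"fingers":-1},{"linear":[-0.13,0,0],"twist":[0,0,0],"fingers":-1}]';  python3 - <<'E'
from h import *
for n in('side','top'):
  p,d=viewer.get_image(n); cv2.imwrite(f'pics/{n}7.png',p[:,:,::-1])
  for l in('dropper_bottle','blower','bottle_ring','blower_ring','bur_stand','dressing_stone'): print(n,l,[(np.round(r['centre'],4).tolist(),round(r['conf'],2)) for r in nets.place_of(n,l)])
s=cv2.imread('pics/side7.png');t=cv2.imread('pics/top7.png')
a=cv2.resize(s[100:260,180:360],None,fx=3,fy=3,interpolation=cv2.INTER_CUBIC)
cv2.imwrite('pics/s7.png',a)
cv2.imwrite('pics/o_board_s7.png',ortho('side',s,.48,.66,.12,.40,.008,2500))
cv2.imwrite('pics/o_board_t7.png',ortho('top',t,.48,.66,.12,.40,.008,2500))
plan([.57,.21,.15],-1.2)
E
```

```text
time: 11.57
position: [0.4182, 0.135, 0.0598]
tool_rot: [-1.209, 1.209, 1.209]
ft_force: [0.5, 1.5, -0.1]
grip_width: 0.809
time: 12.07
position: [0.4199, 0.1357, 0.1925]
tool_rot: [-1.21, 1.203, 1.206]
ft_force: [0.8, 0.5, -0.0]
grip_width: 0.997
side dropper_bottle [([0.4151, 0.1369, 0.0008], 0.76), ([0.428, 0.3508, 0.0015], 0.59)]
side blower []
side bottle_ring [([0.5227, 0.2145, 0.0098], 0.47)]
side blower_ring [([0.5278, 0.3216, 0.0072], 0.45)]
side bur_stand [([0.5684, 0.2118, 0.0065], 0.65)]
side dressing_stone [([0.5711, 0.3217, 0.0068], 0.72)]
top dropper_bottle [([0.4313, 0.3537, 0.0017], 0.7)]
top blower []
top bottle_ring []
top blower_ring []
top bur_stand []
top dressing_stone []
pos [0.4182 0.135  0.1896] jawyaw 90.0 tilt x [-0. -0. -1.] w 86.8 F [0.9 0.2 1.2] t 12.7667
q [-0.53 -0.1   0.14  2.02  0.02  1.22  1.18]
linear mm [  39.6 -151.9   75. ]
twist [91.2 -0.  -0. ] alt [-88.8   0.   -0. ]
```

View pics/s7.png

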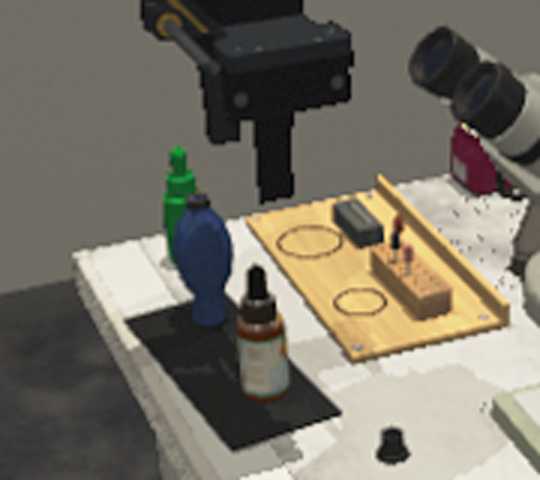

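View pics/o_board_s7.png

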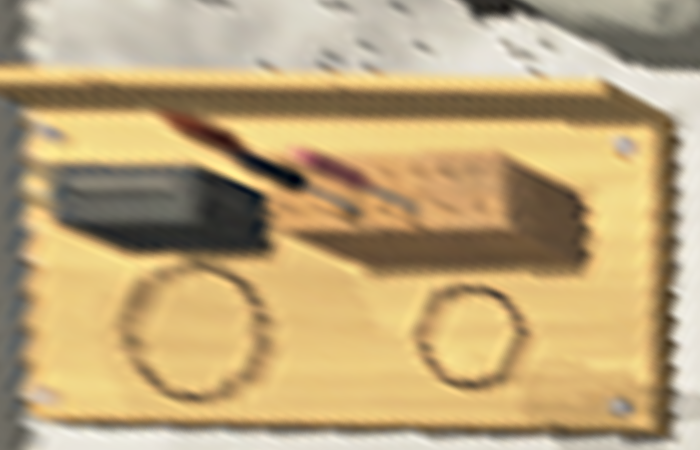

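View pics/o_board_t7.png

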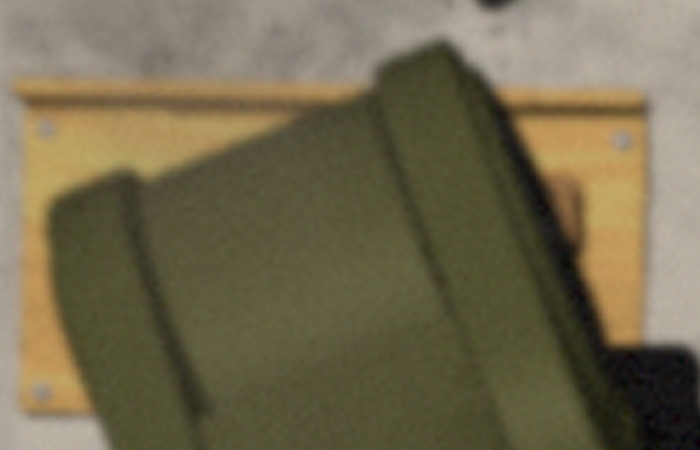

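```bash
python3 -m creep '[{"linear":[0,-0.03,0.03],"twist":[7,0,0],"fingers":0},{"linear":[0,-0.06,0.06],"twist":[14,0,0],"fingers":0},{"linear":[0.01,-0.09,0.076],"twist":[21,0,0],"fingers":0},{"linear":[0.02,-0.12,0.076],"twist":[28,0,0],"fingers":0},{"linear":[0.03,-0.14,0.076],"twist":[35,0,0],"fingers":0},{"linear":[0.04,-0.15,0.076],"twist":[42,0,0],"fingers":0},{"linear":[0.04,-0.15,0.076],"twist":[49,0,0],"fingers":0},{"linear":[0.04,-0.15,0.076],"twist":[56,0,0],"fingers":0}]'; python3 -m creep '[{"linear":[0,0,0],"twist":[7,0,0],"fingers":0},{"linear":[0,0,0],"twist":[14,0,0],"fingers":0},{"linear":[0,0,0],"twist":[21,0,0],"fingers":0},{"linear":[0,0,0],"twist":[28,0,0],"fingers":0},{"linear":[0,0,0],"twist":[35.2,0,0],"fingers":0},{"linear":[0,0,0],"twist":[35.2,0,0],"fingers":0},{"linear":[0,0,0],"twist":[35.2,0,0],"fingers":0}]'; python3 - <<'E'
from h import *
for n in('side','top'):
  p,d=viewer.get_image(n); cv2.imwrite(f'pics/{n}8.png',p[:,:,::-1])
s=cv2.imread('pics/side8.png')
a=cv2.resize(s[60:260,180:360],None,fx=3,fy=3,interpolation=cv2.INTER_CUBIC)
cv2.imwrite('pics/s8.png',a)
plan([.568,.211,.031],-1.2)
E
```

```text
time: 13.43
position: [0.5683, 0.2105, 0.1481]
tool_rot: [-0.46, 1.524, 0.459]
ft_force: [-0.3, -0.2, 0.1]
grip_width: 0.528
time: 14.02
position: [0.5681, 0.2111, 0.1496]
tool_rot: [0.013, 1.571, -0.014]
ft_force: [0.4, -0.7, -0.1]
grip_width: 0.5
pos [0.5681 0.2111 0.1497] jawyaw -1.0 tilt x [-0.  0. -1.] w 43.6 F [ 0.2 -0.   0.4] t 14.1167
q [-0.64  0.29  0.29  1.69 -0.09  1.17 -0.35]
linear mm [ 1.187e+02 -1.000e-01 -1.000e-01]
twist [ 0.17 -0.   -0.  ] alt [-179.83    0.     -0.  ]
```

View pics/s8.png

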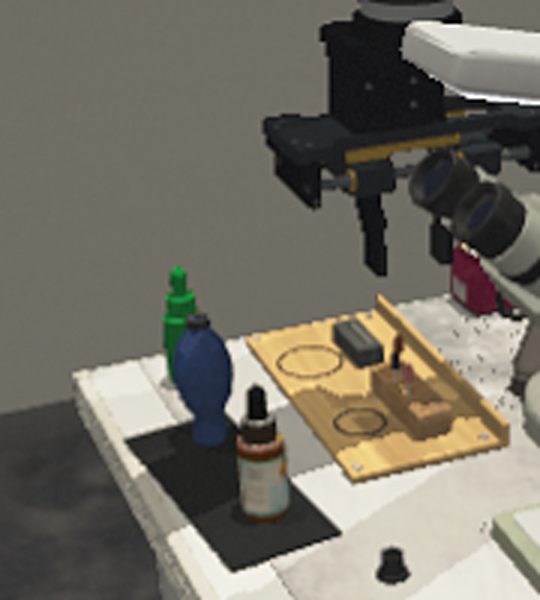

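```bash
python3 -m creep '[{"linear":[0.03,0,0],"twist":[0,0,0],"fingers":0},{"linear":[0.06,0,0],"twist":[0,0,0],"fingers":0},{"linear":[0.075,0,0],"twist":[0,0,0],"fingers":0},{"linear":[0.085,0,0],"twist":[0,0,0],"fingers":0},{"linear":[0.085,0,0],"twist":[0,0,0],"fingers":0},{"linear":[0.085,0,0],"twist":[0,0,0],"fingers":0}]'; python3 - <<'E'
from h import *
p,d=viewer.get_image('side'); 
s=p[:,:,::-1]
a=cv2.resize(s[110:230,240:380],None,fx=5,fy=5,interpolation=cv2.INTER_CUBIC)
cv2.imwrite('pics/s9.png',a)
plan([.568,.211,.031],-1.2)
E
```

```text
time: 14.62
position: [0.5684, 0.211, 0.065]
tool_rot: [0.016, 1.571, -0.016]
ft_force: [0.1, -0.4, 0.1]
grip_width: 0.501
pos [0.5691 0.2112 0.0659] jawyaw -1.2 tilt x [ 0.002  0.001 -1.   ] w 43.9 F [-0.2 -0.3  0.3] t 14.6667
q [-0.63  0.38  0.28  1.76 -0.12  1.02 -0.33]
linear mm [34.9 -0.3 -1.1]
twist [ 0.03  0.1  -0.05] alt [-1.7997e+02  7.0000e-02  1.5000e-01]
```

View pics/s9.png

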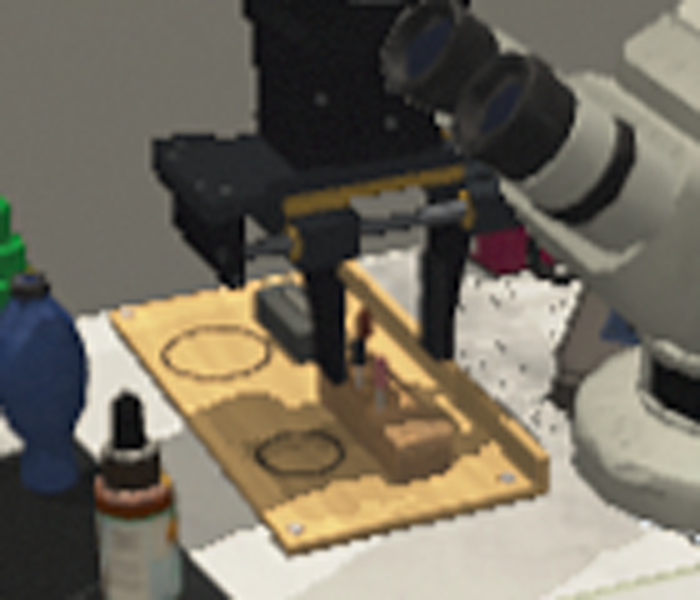

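```bash
python3 -m creep '[{"linear":[0.012,0,0],"twist":[0,0,0],"fingers":0},{"linear":[0.022,0,0],"twist":[0,0,0],"fingers":0},{"linear":[0.03,0,0],"twist":[0,0,0],"fingers":0},{"linear":[0.034,0,0],"twist":[0,0,0],"fingers":0},{"linear":[0.034,0,0],"twist":[0,0,0],"fingers":0},{"linear":[0.034,0,0],"twist":[0,0,0],"fingers":0}]'; python3 - <<'E'
from h import *
p,d=viewer.get_image('side'); 
s=p[:,:,::-1]
a=cv2.resize(s[110:230,240:380],None,fx=5,fy=5,interpolation=cv2.INTER_CUBIC)
cv2.imwrite('pics/s10.png',a)
plan([.568,.211,.031],-1.2)
E
```

```text
time: 15.17
position: [0.568, 0.2108, 0.0303]
tool_rot: [0.016, 1.571, -0.017]
ft_force: [-0.5, 0.2, 0.3]
grip_width: 0.498
pos [0.5683 0.211  0.0308] jawyaw -1.2 tilt x [ 0.  0. -1.] w 43.7 F [-1.  -0.3  0.2] t 15.2167
q [-0.62  0.42  0.27  1.79 -0.13  0.95 -0.32]
linear mm [-0.2 -0.  -0.3]
twist [ 0.    0.01 -0.  ] alt [-1.8e+02  0.0e+00  2.0e-02]
```

View pics/s10.png

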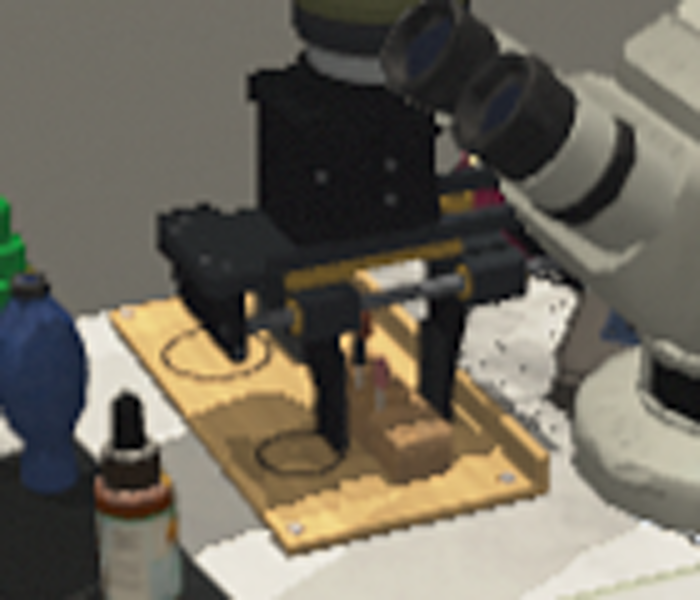

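Fingers straddle the block at mid-length. Close.

```bash
python3 -m creep '[{"linear":[0,0,0],"twist":[0,0,0],"fingers":1},{"linear":[0,0,0],"twist":[0,0,0],"fingers":1},{"linear":[0,0,0],"twist":[0,0,0],"fingers":1},{"linear":[0,0,0],"twist":[0,0,0],"fingers":1},{"linear":[0,0,0],"twist":[0,0,0],"fingers":1},{"linear":[0,0,0],"twist":[0,0,0],"fingers":1},{"linear":[0,0,0],"twist":[0,0,0],"fingers":1}]' 30; python3 -m creep '[{"linear":[-0.005,0,0],"twist":[0,0,0],"fingers":1},{"linear":[-0.02,0,0],"twist":[0,0,0],"fingers":1},{"linear":[-0.05,0,0],"twist":[0,0,0],"fingers":1},{"linear":[-0.09,0,0],"twist":[0,0,0],"fingers":1},{"linear":[-0.12,0,0],"twist":[0,0,0],"fingers":1},{"linear":[-0.12,0,0],"twist":[0,0,0],"fingers":1},{"linear":[-0.12,0,0],"twist":[0,0,0],"fingers":1}]' 30;  python3 - <<'E'
from h import *
p,d=viewer.get_image('side'); 
s=p[:,:,::-1]
a=cv2.resize(s[60:230,200:380],None,fx=4,fy=4,interpolation=cv2.INTER_CUBIC)
cv2.imwrite('pics/s11.png',a)
plan([.38,.211,.17],-78.8)
E
```

```text
time: 15.8
position: [0.5684, 0.2111, 0.0312]
tool_rot: [0.017, 1.57, -0.016]
ft_force: [-0.3, 0.7, 2.7]
grip_width: 0.343
time: 16.38
position: [0.5694, 0.2114, 0.1531]
tool_rot: [0.018, 1.567, -0.015]
ft_force: [-0.2, 0.3, -1.2]
grip_width: 0.342
pos [0.568  0.211  0.1509] jawyaw -1.2 tilt x [ 0.  0. -1.] w 29.8 F [-0.  -1.  -1.6] t 16.4333
q [-0.65  0.29  0.29  1.69 -0.09  1.17 -0.35]
linear mm [ -19.2   -3.9 -188. ]
twist [ 7.761e+01  0.000e+00 -3.000e-02] alt [-1.0239e+02  3.0000e-02  0.0000e+00]
```

View pics/s11.png

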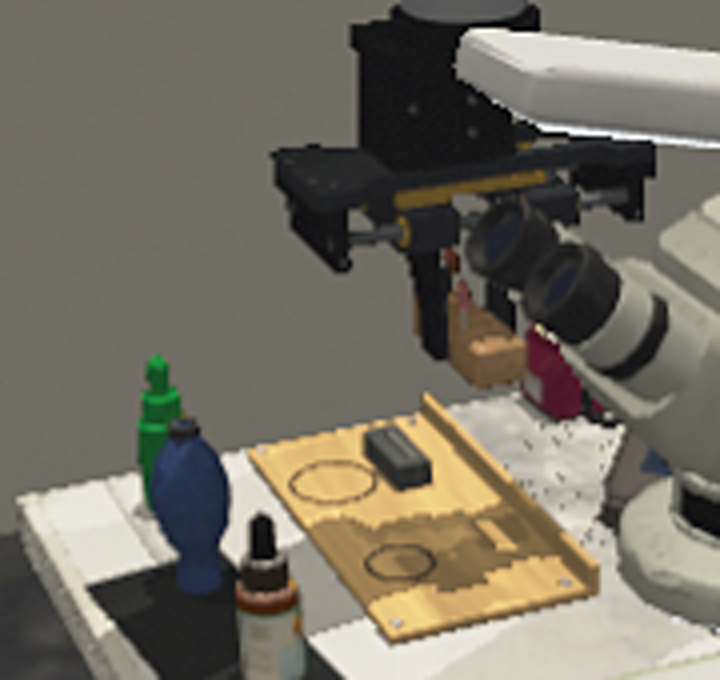

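```bash
python3 -m creep '[{"linear":[-0.01,0,-0.02],"twist":[7,0,0],"fingers":1},{"linear":[-0.02,0,-0.045],"twist":[14,0,0],"fingers":1},{"linear":[-0.02,0,-0.07],"twist":[21,0,0],"fingers":1},{"linear":[-0.02,0,-0.095],"twist":[28,0,0],"fingers":1},{"linear":[-0.02,0,-0.12],"twist":[35,0,0],"fingers":1},{"linear":[-0.02,0,-0.14],"twist":[42,0,0],"fingers":1},{"linear":[-0.02,-0.02,-0.155],"twist":[49,0,0],"fingers":1},{"linear":[-0.02,-0.04,-0.165],"twist":[56,0,0],"fingers":1}]' 30; python3 - <<'E'
from h import *
plan([.39,0,.17],-78.8)
E
```

```text
time: 17.1
position: [0.3991, 0.1744, 0.1684]
tool_rot: [0.776, 1.429, -0.783]
ft_force: [-0.2, -1.3, -0.4]
grip_width: 0.339
pos [0.3991 0.1744 0.1684] jawyaw -57.3 tilt x [-0.004 -0.002 -1.   ] w 29.5 F [-0.2 -1.3 -0.4] t 17.1
q [-0.79 -0.1   0.3   2.06  0.03  1.18 -1.5 ]
linear mm [  -1.1 -101.9  141.9]
twist [21.49  0.04  0.27] alt [-1.585e+02 -3.800e-01  6.000e-02]
```

```bash
python3 -m creep '[{"linear":[0,-0.013,0.018],"twist":[4,0,0],"fingers":1},{"linear":[0,-0.026,0.035],"twist":[8,0,0],"fingers":1},{"linear":[0,-0.04,0.055],"twist":[12,0,0],"fingers":1},{"linear":[0,-0.055,0.076],"twist":[16,0,0],"fingers":1},{"linear":[0,-0.07,0.097],"twist":[20,0,0],"fingers":1},{"linear":[0,-0.085,0.118],"twist":[21.5,0,0],"fingers":1},{"linear":[0,-0.1,0.14],"twist":[21.5,0,0],"fingers":1},{"linear":[0,-0.1,0.14],"twist":[21.5,0,0],"fingers":1}]' 30; python3 - <<'E'
from h import *
plan([.39,-.2,.17],-78.8)
p,d=viewer.get_image('side');cv2.imwrite('pics/s12.png',p[:,:,::-1])
E
```

```text
time: 17.77
position: [0.3925, -0.0023, 0.169]
tool_rot: [1.064, 1.295, -1.071]
ft_force: [-0.9, -0.0, -1.3]
grip_width: 0.344
pos [ 0.3925 -0.0023  0.169 ] jawyaw -79.1 tilt x [-0.003 -0.002 -1.   ] w 29.9 F [-0.9 -0.  -1.3] t 17.7667
q [-0.59 -0.23  0.47  2.15  0.11  1.21 -1.55]
linear mm [ -0.6 -40.  193.6]
twist [-0.26  0.08  0.22] alt [ 1.7974e+02  3.4000e-01 -1.2000e-01]
```

View pics/s12.png

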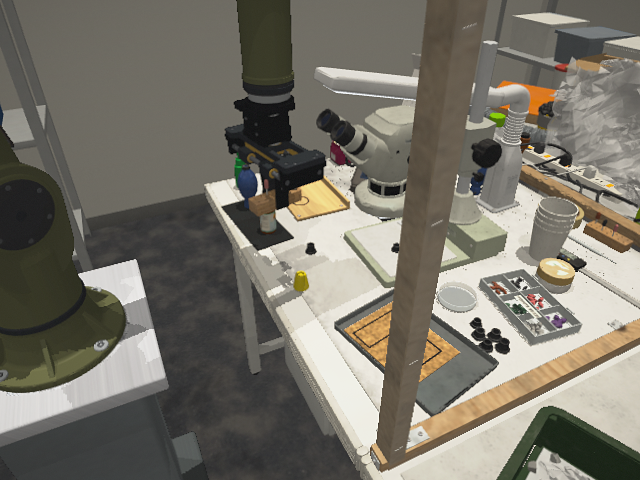

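```bash
python3 -m creep '[{"linear":[0,-0.006,0.025],"twist":[0,0,0],"fingers":1},{"linear":[0,-0.012,0.05],"twist":[0,0,0],"fingers":1},{"linear":[0,-0.018,0.08],"twist":[0,0,0],"fingers":1},{"linear":[0,-0.024,0.11],"twist":[0,0,0],"fingers":1},{"linear":[0,-0.03,0.14],"twist":[0,0,0],"fingers":1},{"linear":[0,-0.035,0.17],"twist":[0,0,0],"fingers":1},{"linear":[0,-0.04,0.194],"twist":[0,0,0],"fingers":1},{"linear":[0,-0.04,0.194],"twist":[0,0,0],"fingers":1}]' 30; python3 - <<'E'
from h import *
plan([.490,-.2145,.1],-78.8)
E
```

```text
time: 18.48
position: [0.392, -0.1995, 0.1701]
tool_rot: [1.064, 1.293, -1.069]
ft_force: [-0.7, -0.5, -0.1]
grip_width: 0.34
pos [ 0.392  -0.1995  0.1701] jawyaw -79.0 tilt x [-0.001 -0.003 -1.   ] w 29.5 F [-0.7 -0.5 -0.1] t 18.4833
q [-0.45 -0.15  0.8   2.06  0.12  1.19 -1.07]
linear mm [70.  93.4 33.3]
twist [-0.22  0.13  0.11] alt [ 1.7978e+02  1.7000e-01 -2.0000e-01]
```

```bash
python3 -m creep '[{"linear":[0.01,0.02,0.008],"twist":[0,0,0],"fingers":1},{"linear":[0.03,0.05,0.017],"twist":[0,0,0],"fingers":1},{"linear":[0.05,0.075,0.025],"twist":[0,0,0],"fingers":1},{"linear":[0.07,0.0925,0.033],"twist":[0,0,0],"fingers":1},{"linear":[0.09,0.0925,0.033],"twist":[0,0,0],"fingers":1},{"linear":[0.1,0.0925,0.033],"twist":[0,0,0],"fingers":1},{"linear":[0.1,0.0925,0.033],"twist":[0,0,0],"fingers":1},{"linear":[0.1,0.0925,0.033],"twist":[0,0,0],"fingers":1}]' 30; python3 - <<'E'
from h import *
for n in('side','top'):
  p,d=viewer.get_image(n);cv2.imwrite(f'pics/{n}13.png',p[:,:,::-1])
s=cv2.imread('pics/side13.png');cv2.imwrite('pics/s13.png',cv2.resize(s[200:420,300:520],None,fx=3,fy=3,interpolation=cv2.INTER_CUBIC))
t=cv2.imread('pics/top13.png');cv2.imwrite('pics/t13.png',cv2.resize(t[180:300,380:550],None,fx=4,fy=4,interpolation=cv2.INTER_CUBIC))
plan([.490,-.2145,.0285],-78.8)
E
```

```text
time: 19.15
position: [0.4891, -0.2089, 0.07]
tool_rot: [1.062, 1.299, -1.064]
ft_force: [-0.8, -0.1, 0.1]
grip_width: 0.344
pos [ 0.4904 -0.2095  0.0717] jawyaw -78.7 tilt x [ 0.002  0.001 -1.   ] w 29.9 F [-0.3  0.3 -0.5] t 19.25
q [-0.38  0.3   0.84  1.96 -0.27  1.   -0.79]
linear mm [43.2 -1.5  4.8]
twist [ 0.09 -0.02 -0.11] alt [-1.7991e+02  1.7000e-01 -3.0000e-02]
```

View pics/s13.png

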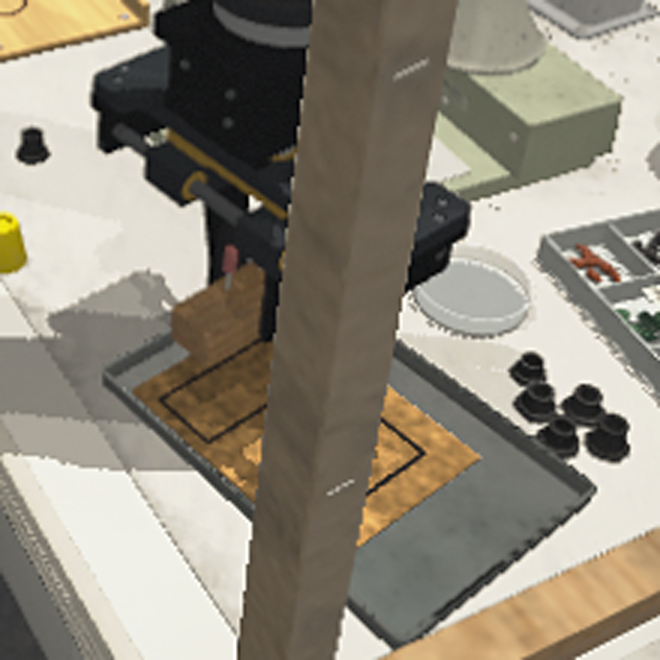

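View pics/t13.png

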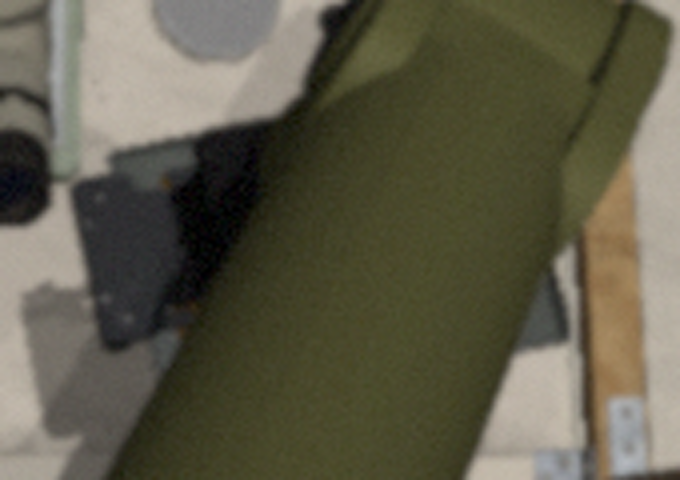

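```bash
python3 - <<'E'
from h import *
p,d=viewer.get_image('top'); W=cloud('top',d)
# occupied cells z>0.12 in slices
for lo,hi in((.12,.25),(.25,.35),(.35,.45),(.45,.55),(.55,.65),(.65,.9)):
    print(lo,hi)
    for x in np.arange(.60,.1,-.04):
        row=''
        for y in np.arange(-.08,-.52,-.02):
            m=(abs(W[...,0]-x)<.02)&(abs(W[...,1]-y)<.01)&(W[...,2]>lo)&(W[...,2]<hi)
            row+='#' if m.sum()>2 else '.'
        print('%.2f'%x,row)
E
```

```text
0.12 0.25
0.60 .#....................
0.56 ......................
0.52 .#####................
0.48 ..####................
0.44 ..###.................
0.40 ................#.....
0.36 ................##....
0.32 ......................
0.28 ......................
0.24 ......................
0.20 ......................
0.16 ......................
0.12 ......................
0.25 0.35
0.60 ##....................
0.56 ##....................
0.52 #....#................
0.48 #....#................
0.44 ......................
0.40 ................#.....
0.36 ................##....
0.32 ......................
0.28 ......................
0.24 ......................
0.20 ......................
0.16 ......................
0.12 ......................
0.35 0.45
0.60 ......................
0.56 ......#...............
0.52 ....######............
0.48 ...##.................
0.44 ...#..................
0.40 ................#.....
0.36 ................##....
0.32 ......................
0.28 ......................
0.24 ......................
0.20 ......................
0.16 ......................
0.12 .
[... 442 characters left out ...]
...................
0.52 ......................
0.48 ......................
0.44 ......................
0.40 .###..................
0.36 #####.................
0.32 ####..................
0.28 ###...................
0.24 ##....................
0.20 #.....................
0.16 ......................
0.12 ......................
0.65 0.9
0.60 ......................
0.56 ......................
0.52 ......................
0.48 ......................
0.44 ......................
0.40 ......................
0.36 ......................
0.32 ......................
0.28 ......................
0.24 #.....................
0.20 ......................
0.16 ......................
0.12 ......................
```

```bash
python3 -m creep '[{"linear":[0,0,0.004],"twist":[0,0,0],"fingers":1},{"linear":[0.01,0,0.004],"twist":[0,0,0],"fingers":1},{"linear":[0.02,0,0.004],"twist":[0,0,0],"fingers":1},{"linear":[0.03,0,0.004],"twist":[0,0,0],"fingers":1},{"linear":[0.035,0,0.004],"twist":[0,0,0],"fingers":1},{"linear":[0.035,0,0.004],"twist":[0,0,0],"fingers":1},{"linear":[0.035,0,0.004],"twist":[0,0,0],"fingers":1},{"linear":[0.035,0,0.004],"twist":[0,0,0],"fingers":1}]' 30; python3 - <<'E'
from h import *
plan([.490,-.2145,.0285],-78.8)
p,d=viewer.get_image('side')
s=p[:,:,::-1];cv2.imwrite('pics/s14.png',cv2.resize(s[260:380,320:460],None,fx=5,fy=5,interpolation=cv2.INTER_CUBIC))
plan([.490,-.2145,.0285],-78.8)
E
```

```text
time: 19.97
position: [0.491, -0.2139, 0.0357]
tool_rot: [1.063, 1.296, -1.063]
ft_force: [-0.7, -0.7, -0.4]
grip_width: 0.343
pos [ 0.491  -0.2139  0.0357] jawyaw -78.7 tilt x [ 0. -0. -1.] w 29.8 F [-0.7 -0.7 -0.4] t 19.9667
q [-0.34  0.36  0.81  1.97 -0.33  0.94 -0.74]
linear mm [ 7.2 -1.1  0.4]
twist [0.09 0.02 0.  ] alt [-1.7991e+02 -0.0000e+00  3.0000e-02]
pos [ 0.4912 -0.2138  0.036 ] jawyaw -78.7 tilt x [ 0.001 -0.    -1.   ] w 30.1 F [ 0.7 -0.5 -0.8] t 20.0167
q [-0.34  0.36  0.81  1.97 -0.33  0.94 -0.74]
linear mm [ 7.5 -1.3  0.4]
twist [ 0.1   0.02 -0.03] alt [-1.799e+02  4.000e-02  3.000e-02]
```

View pics/s14.png

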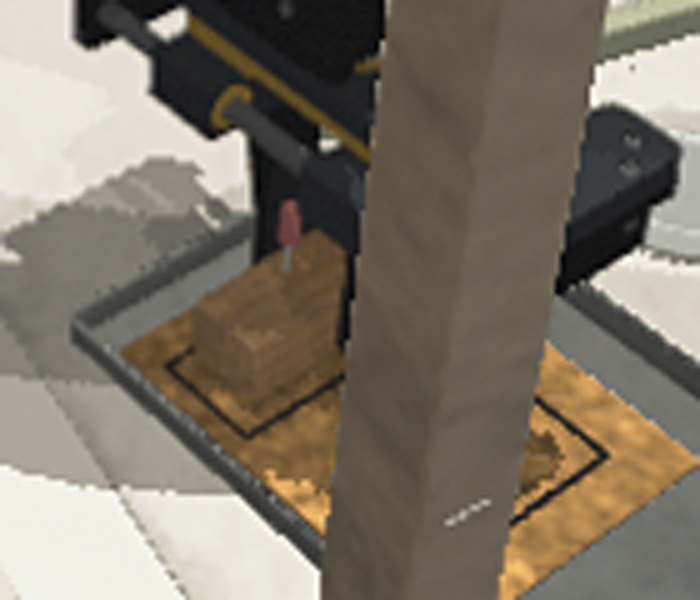

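```bash
python3 -m creep '[{"linear":[0.003,-0.001,0.0004],"twist":[0,0,0],"fingers":1},{"linear":[0.006,-0.001,0.0004],"twist":[0,0,0],"fingers":1},{"linear":[0.007,-0.001,0.0004],"twist":[0,0,0],"fingers":1},{"linear":[0.007,-0.001,0.0004],"twist":[0,0,0],"fingers":1},{"linear":[0.007,-0.001,0.0004],"twist":[0,0,0],"fingers":1},{"linear":[0.007,-0.001,0.0004],"twist":[0,0,0],"fingers":1}]' 30; python3 - <<'E'
from h import *
plan([.490,-.2145,.0285],-78.8)
p,d=viewer.get_image('side')
s=p[:,:,::-1];cv2.imwrite('pics/s15.png',cv2.resize(s[280:370,320:425],None,fx=7,fy=7,interpolation=cv2.INTER_CUBIC))
E
```

```text
time: 20.52
position: [0.4901, -0.2143, 0.0288]
tool_rot: [1.063, 1.296, -1.063]
ft_force: [1.0, 0.0, -0.5]
grip_width: 0.343
pos [ 0.4901 -0.2143  0.0288] jawyaw -78.7 tilt x [ 0. -0. -1.] w 29.9 F [ 1.   0.  -0.5] t 20.5167
q [-0.33  0.37  0.81  1.98 -0.34  0.92 -0.73]
linear mm [ 0.3 -0.1  0.2]
twist [ 0.1   0.   -0.01] alt [-1.799e+02  2.000e-02  0.000e+00]
```

View pics/s15.png

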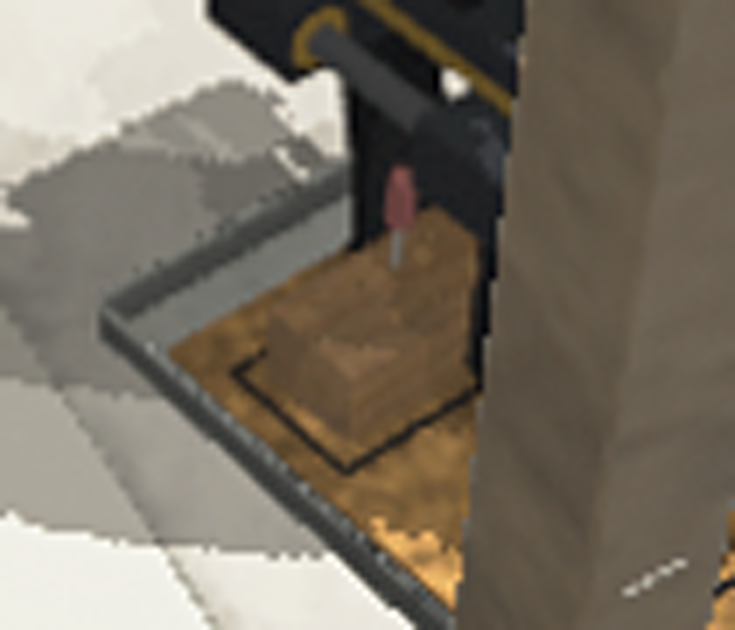

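```bash
python3 - <<'E'
from h import *
p,d=viewer.get_image('side')
cv2.imwrite('pics/o15.png',ortho('side',np.ascontiguousarray(p[:,:,::-1]),.42,.52,-.28,-.17,.005,6000))
E
```

```text
(no output)
```

View pics/o15.png

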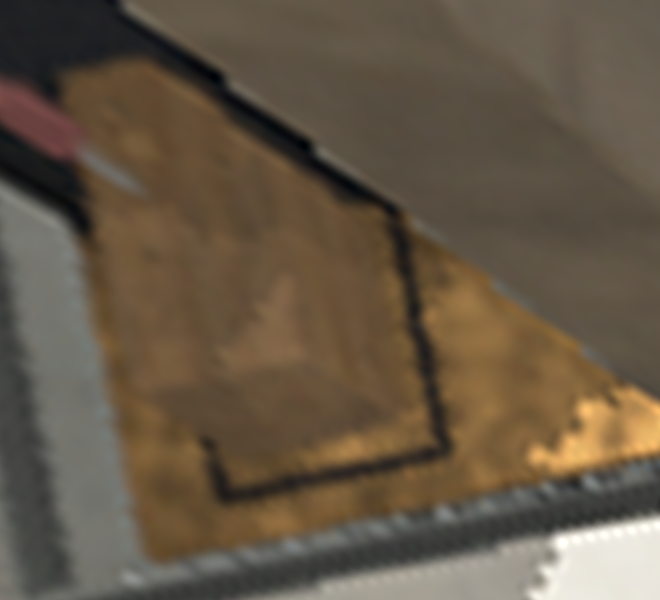

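```bash
python3 -m creep '[{"linear":[0,-0.0015,0],"twist":[0,0,0],"fingers":1},{"linear":[0,-0.0015,0],"twist":[0,0,0],"fingers":1},{"linear":[0.001,-0.0015,0],"twist":[0,0,0],"fingers":1},{"linear":[0.001,-0.0015,0],"twist":[0,0,0],"fingers":1},{"linear":[0.001,-0.0015,0],"twist":[0,0,0],"fingers":1}]' 30; python3 - <<'E'
from h import *
plan([.490,-.2145,.0275],-78.8)
p,d=viewer.get_image('side')
cv2.imwrite('pics/o16.png',ortho('side',np.ascontiguousarray(p[:,:,::-1]),.42,.52,-.28,-.17,.005,6000))
E
```

```text
time: 21.03
position: [0.4886, -0.2146, 0.0281]
tool_rot: [1.063, 1.296, -1.063]
ft_force: [-1.8, 1.2, 6.0]
grip_width: 0.343
pos [ 0.4886 -0.2146  0.0281] jawyaw -78.7 tilt x [ 0.  0. -1.] w 29.8 F [-1.8  1.2  6. ] t 21.0333
q [-0.33  0.37  0.81  1.98 -0.34  0.92 -0.73]
linear mm [0.6 1.4 0.1]
twist [ 0.1  -0.02 -0.01] alt [-1.799e+02  1.000e-02 -3.000e-02]
```

View pics/o16.png

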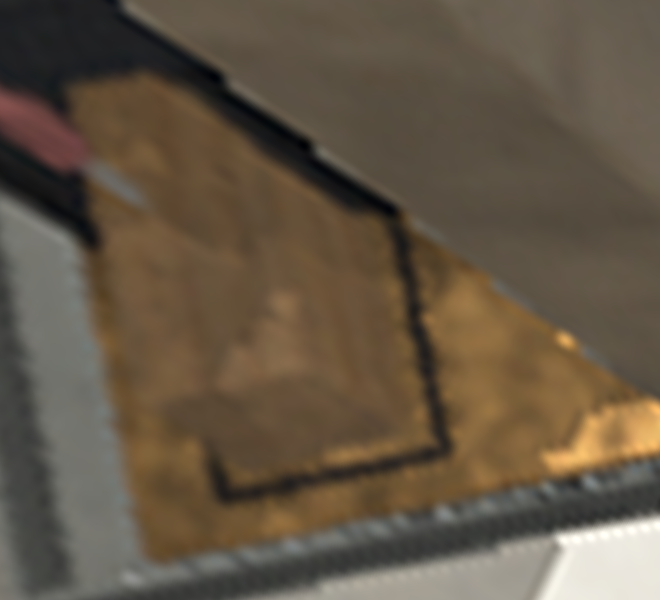

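```bash
python3 -m creep '[{"linear":[0,0,0],"twist":[0,0,0],"fingers":0},{"linear":[0,0,0],"twist":[0,0,0],"fingers":0},{"linear":[0,0,0],"twist":[0,0,0],"fingers":0},{"linear":[-0.005,0,0],"twist":[0,0,0],"fingers":0},{"linear":[-0.03,0,0],"twist":[0,0,0],"fingers":0},{"linear":[-0.07,0,0],"twist":[0,0,0],"fingers":0},{"linear":[-0.11,0,0],"twist":[0,0,0],"fingers":0},{"linear":[-0.14,0,0],"twist":[0,0,0],"fingers":0}]' 30; python3 - <<'E'
from h import *
plan([.39,-.2,.17],-78.8)
E
```

```text
time: 21.75
position: [0.489, -0.2154, 0.1707]
tool_rot: [1.064, 1.293, -1.062]
ft_force: [0.8, -0.3, 1.0]
grip_width: 0.495
pos [ 0.489  -0.2154  0.1707] jawyaw -78.8 tilt x [ 0.002 -0.001 -1.   ] w 43.1 F [ 0.8 -0.3  1. ] t 21.75
q [-0.46  0.16  0.9   1.86 -0.13  1.18 -0.89]
linear mm [  0.5 -94.1 -34.4]
twist [ 0.05  0.07 -0.12] alt [-1.7995e+02  1.9000e-01  1.1000e-01]
```

```bash
python3 -m creep '[{"linear":[0,-0.035,-0.01],"twist":[0,0,0],"fingers":0},{"linear":[0,-0.07,-0.025],"twist":[0,0,0],"fingers":0},{"linear":[0,-0.094,-0.034],"twist":[0,0,0],"fingers":0},{"linear":[0,-0.094,-0.07],"twist":[0,0,0],"fingers":0},{"linear":[0,-0.085,-0.11],"twist":[0,0,0],"fingers":0},{"linear":[0,-0.077,-0.15],"twist":[0,0,0],"fingers":0},{"linear":[0,-0.069,-0.19],"twist":[0,0,0],"fingers":0},{"linear":[0,-0.06,-0.23],"twist":[0,0,0],"fingers":0}]'; python3 - <<'E'
from h import *
p,d=viewer.get_image('top');t=np.ascontiguousarray(p[:,:,::-1]); cv2.imwrite('pics/o17.png',ortho('top',t,.40,.60,-.37,-.13,.005,2500))
plan([.41,.22,.19],-1.2)
E
```

```text
time: 22.42
position: [0.3842, 0.0008, 0.1682]
tool_rot: [1.065, 1.295, -1.062]
ft_force: [1.1, -0.2, -0.4]
grip_width: 0.498
pos [0.3841 0.0088 0.168 ] jawyaw -78.2 tilt x [ 0.001  0.004 -1.   ] w 43.7 F [0.2 7.6 0.2] t 22.4667
q [-0.61 -0.25  0.46  2.17  0.11  1.2  -1.57]
linear mm [ -21.    68.4 -201.5]
twist [-77.04  -0.11  -0.25] alt [102.96  -0.27   0.11]
```

View pics/o17.png

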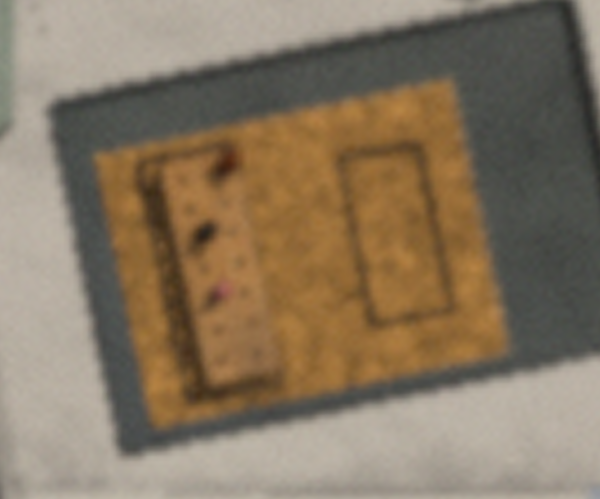

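```bash
python3 - <<'E'
from h import *
p,d=viewer.get_image('top');t=np.ascontiguousarray(p[:,:,::-1])
a=ortho('top',t,.43,.55,-.27,-.16,.005,5500);b=ortho('top',t,.43,.55,-.27,-.16,.027,5500)
# draw expected block outline? show side by side at half
cv2.imwrite('pics/o18.png',a);cv2.imwrite('pics/o18b.png',b)
p,d=viewer.get_image('side');t=np.ascontiguousarray(p[:,:,::-1])
cv2.imwrite('pics/o18s.png',ortho('side',t,.43,.55,-.27,-.16,.005,5500))
E
```

```text
(no output)
```

View pics/o18.png

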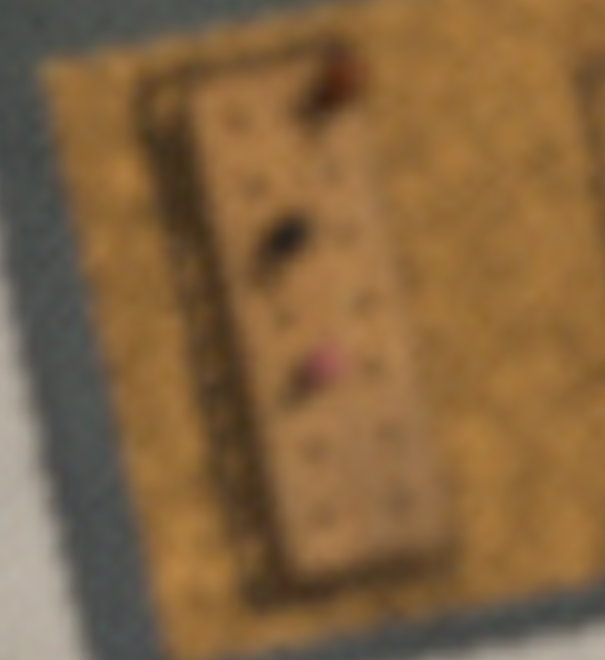

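View pics/o18b.png

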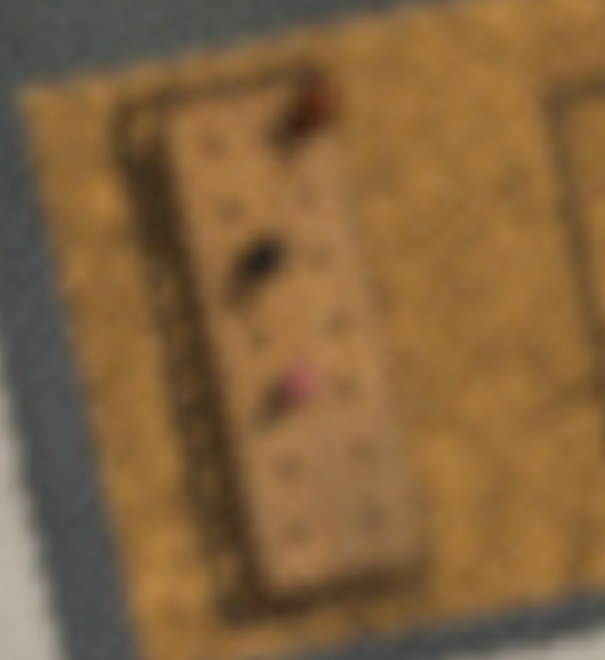

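View pics/o18s.png

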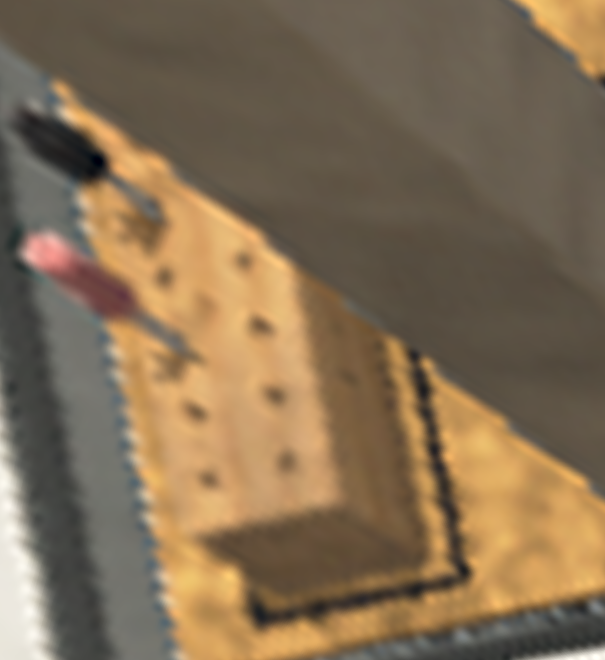

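```bash
python3 -m creep '[{"linear":[-0.005,0.01,-0.03],"twist":[-7,0,0],"fingers":0},{"linear":[-0.01,0.02,-0.06],"twist":[-14,0,0],"fingers":0},{"linear":[-0.015,0.03,-0.09],"twist":[-21,0,0],"fingers":0},{"linear":[-0.021,0.04,-0.12],"twist":[-28,0,0],"fingers":0},{"linear":[-0.021,0.05,-0.15],"twist":[-35,0,0],"fingers":0},{"linear":[-0.021,0.06,-0.18],"twist":[-42,0,0],"fingers":0},{"linear":[-0.021,0.068,-0.2015],"twist":[-49,0,0],"fingers":0},{"linear":[-0.021,0.068,-0.2015],"twist":[-56,0,0],"fingers":0}]'; python3 - <<'E'
from h import *
plan([.57,.322,.15],-1.2)
E
```

```text
time: 23.23
position: [0.4125, 0.2139, 0.1889]
tool_rot: [0.304, 1.548, -0.302]
ft_force: [1.4, -0.1, 0.7]
grip_width: 0.499
pos [0.4125 0.2139 0.1889] jawyaw -22.1 tilt x [ 0.001  0.001 -1.   ] w 43.4 F [ 1.4 -0.1  0.7] t 23.2333
q [-0.87 -0.05  0.33  1.97  0.02  1.22 -0.94]
linear mm [ 39.3 159.5 105.2]
twist [-20.92   0.06  -0.07] alt [ 1.5908e+02 -1.0000e-01 -9.0000e-02]
```

```bash
python3 -m creep '[{"linear":[0,0.03,0.02],"twist":[-5,0,0],"fingers":0},{"linear":[0,0.06,0.04],"twist":[-10,0,0],"fingers":0},{"linear":[0.01,0.09,0.06],"twist":[-15,0,0],"fingers":0},{"linear":[0.02,0.12,0.08],"twist":[-20.9,0,0],"fingers":0},{"linear":[0.03,0.15,0.1],"twist":[-20.9,0,0],"fingers":0},{"linear":[0.039,0.1595,0.105],"twist":[-20.9,0,0],"fingers":0},{"linear":[0.039,0.1595,0.105],"twist":[-20.9,0,0],"fingers":0},{"linear":[0.039,0.1595,0.105],"twist":[-20.9,0,0],"fingers":0}]'; python3 - <<'E'
from h import *
p,d=viewer.get_image('side'); 
s=p[:,:,::-1]
a=cv2.resize(s[60:230,200:380],None,fx=4,fy=4,interpolation=cv2.INTER_CUBIC)
cv2.imwrite('pics/s19.png',a)
print(nets.place_of('side','dressing_stone'))
plan([.57,.322,.03],-1.2)
E
```

```text
time: 23.9
position: [0.5707, 0.3148, 0.1487]
tool_rot: [0.024, 1.572, -0.029]
ft_force: [0.0, -0.6, -0.2]
grip_width: 0.499
[{'centre': [0.5677, 0.3215, 0.006], 'conf': 0.7}]
pos [0.5705 0.3151 0.1504] jawyaw -1.9 tilt x [ 0.    -0.001 -1.   ] w 43.6 F [ 0.4 -0.2  1.5] t 24.0
q [-0.81  0.39  0.34  1.57 -0.14  1.21 -0.48]
linear mm [120.4   7.   -0.8]
twist [-0.7   0.03  0.04] alt [ 1.793e+02  6.000e-02 -4.000e-02]
```

View pics/s19.png

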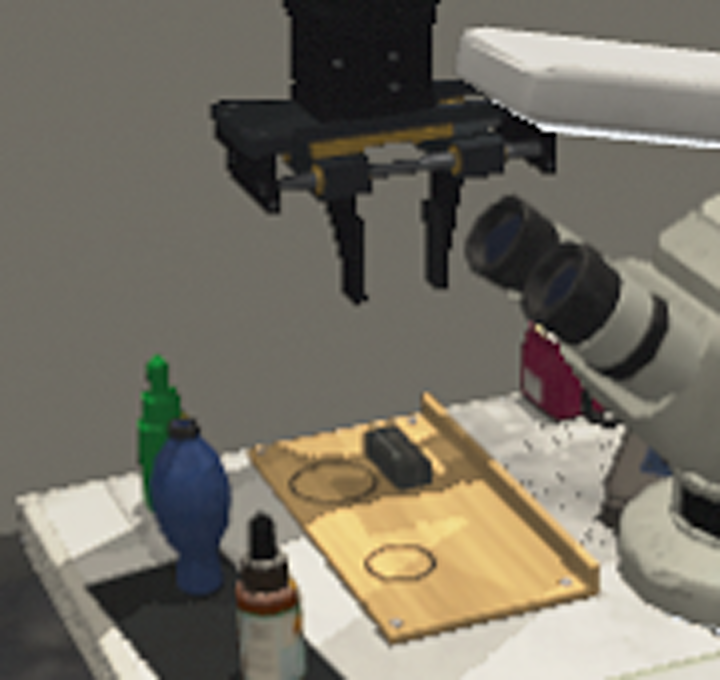

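```bash
python3 -m creep '[{"linear":[0.03,0.007,-0.001],"twist":[-0.7,0,0],"fingers":0},{"linear":[0.06,0.007,-0.001],"twist":[-0.7,0,0],"fingers":0},{"linear":[0.085,0.007,-0.001],"twist":[-0.7,0,0],"fingers":0},{"linear":[0.1,0.007,-0.001],"twist":[-0.7,0,0],"fingers":0},{"linear":[0.112,0.007,-0.001],"twist":[-0.7,0,0],"fingers":0},{"linear":[0.118,0.007,-0.001],"twist":[-0.7,0,0],"fingers":0},{"linear":[0.12,0.007,-0.001],"twist":[-0.7,0,0],"fingers":0},{"linear":[0.12,0.007,-0.001],"twist":[-0.7,0,0],"fingers":0}]'; python3 - <<'E'
from h import *
p,d=viewer.get_image('side'); 
s=p[:,:,::-1]
a=cv2.resize(s[110:230,240:380],None,fx=5,fy=5,interpolation=cv2.INTER_CUBIC)
cv2.imwrite('pics/s20.png',a)
plan([.57,.322,.03],-1.2)
E
```

```text
time: 24.67
position: [0.5698, 0.3238, 0.0307]
tool_rot: [0.016, 1.57, -0.015]
ft_force: [0.3, -0.1, 1.0]
grip_width: 0.499
pos [0.5702 0.3241 0.0311] jawyaw -1.1 tilt x [ 0.002  0.001 -1.   ] w 43.6 F [-0.1 -0.4 -0.1] t 24.7167
q [-0.8   0.51  0.31  1.66 -0.18  1.   -0.45]
linear mm [ 1.1 -2.1 -0.2]
twist [ 0.09  0.1  -0.07] alt [-1.7991e+02  1.1000e-01  1.6000e-01]
```

View pics/s20.png

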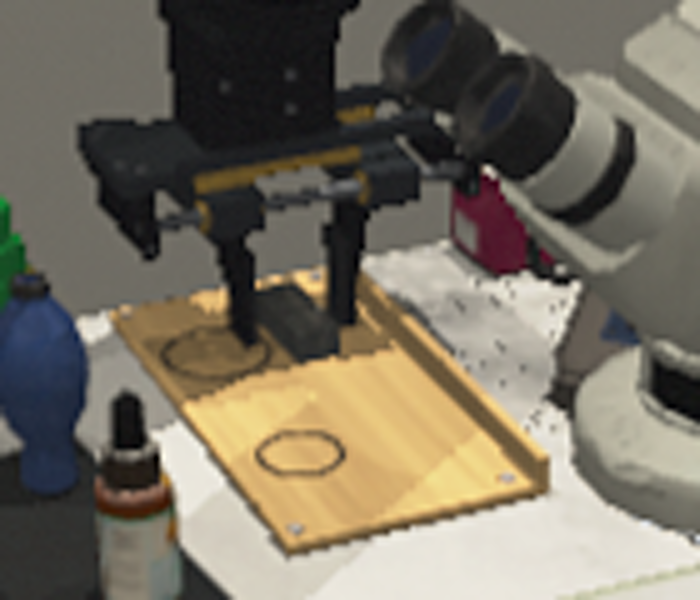

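```bash
python3 -m creep '[{"linear":[0,-0.002,0],"twist":[0,0,0],"fingers":0},{"linear":[0,-0.002,0],"twist":[0,0,0],"fingers":1},{"linear":[0,-0.002,0],"twist":[0,0,0],"fingers":1},{"linear":[0,-0.002,0],"twist":[0,0,0],"fingers":1},{"linear":[0,-0.002,0],"twist":[0,0,0],"fingers":1},{"linear":[0,-0.002,0],"twist":[0,0,0],"fingers":1},{"linear":[0,-0.002,0],"twist":[0,0,0],"fingers":1},{"linear":[0,-0.002,0],"twist":[0,0,0],"fingers":1}]' 30; python3 -m creep '[{"linear":[0,0,0],"twist":[0,0,0],"fingers":1},{"linear":[-0.01,0,0],"twist":[0,0,0],"fingers":1},{"linear":[-0.03,0,0],"twist":[0,0,0],"fingers":1},{"linear":[-0.06,0,0],"twist":[0,0,0],"fingers":1},{"linear":[-0.1,0,0],"twist":[0,0,0],"fingers":1},{"linear":[-0.13,0,0],"twist":[0,0,0],"fingers":1},{"linear":[-0.13,0,0],"twist":[0,0,0],"fingers":1}]' 30;  python3 - <<'E'
from h import *
p,d=viewer.get_image('side'); 
s=p[:,:,::-1]
a=cv2.resize(s[60:230,200:380],None,fx=4,fy=4,interpolation=cv2.INTER_CUBIC)
cv2.imwrite('pics/s21.png',a)
plan([.40,.20,.17],-78.8)
E
```

```text
time: 25.38
position: [0.5697, 0.3219, 0.03]
tool_rot: [0.015, 1.57, -0.015]
ft_force: [-0.7, -0.4, 2.0]
grip_width: 0.271
time: 25.97
position: [0.5731, 0.3237, 0.1682]
tool_rot: [0.021, 1.56, -0.01]
ft_force: [0.9, 0.4, 0.5]
grip_width: 0.272
pos [0.5717 0.323  0.1649] jawyaw -1.1 tilt x [ 0.007  0.005 -1.   ] w 23.5 F [ 0.9  0.6 -0.9] t 26.0167
q [-0.82  0.38  0.34  1.55 -0.13  1.22 -0.48]
linear mm [  -6.9 -126.2 -169.3]
twist [77.7   0.14 -0.5 ] alt [-102.3     0.53    0.14]
```

View pics/s21.png

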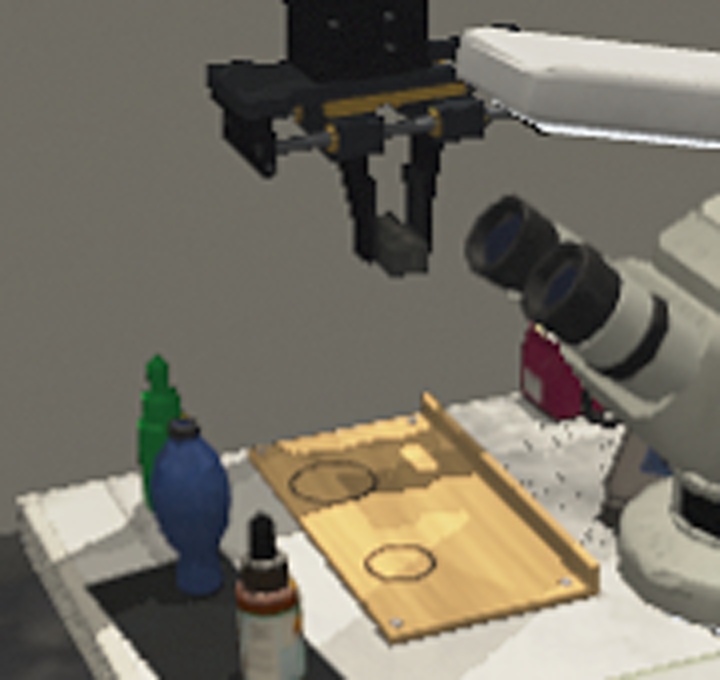

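Stone held. Carry it to the tray along the same route.

```bash
python3 -m creep '[{"linear":[-0.005,-0.017,-0.022],"twist":[7,0,0],"fingers":1},{"linear":[-0.01,-0.034,-0.045],"twist":[14,0,0],"fingers":1},{"linear":[-0.01,-0.05,-0.07],"twist":[21,0,0],"fingers":1},{"linear":[-0.01,-0.066,-0.095],"twist":[28,0,0],"fingers":1},{"linear":[-0.01,-0.083,-0.12],"twist":[35,0,0],"fingers":1},{"linear":[-0.01,-0.1,-0.145],"twist":[42,0,0],"fingers":1},{"linear":[-0.01,-0.12,-0.17],"twist":[49,0,0],"fingers":1},{"linear":[-0.01,-0.14,-0.172],"twist":[56,0,0],"fingers":1}]' 30; python3 - <<'E'
from h import *
plan([.39,0,.17],-78.8)
E
```

```text
time: 26.68
position: [0.3895, 0.1846, 0.168]
tool_rot: [0.776, 1.431, -0.782]
ft_force: [0.4, 0.1, -0.8]
grip_width: 0.278
pos [0.3895 0.1846 0.168 ] jawyaw -57.2 tilt x [-0.005 -0.001 -1.   ] w 24.2 F [ 0.4  0.1 -0.8] t 26.6833
q [-0.94 -0.11  0.41  2.07  0.05  1.18 -1.55]
linear mm [ -1.8 -99.6 155.4]
twist [21.59 -0.06  0.31] alt [-1.5841e+02 -4.4000e-01 -8.0000e-02]
```

```bash
python3 -m creep '[{"linear":[0,-0.013,0.02],"twist":[4,0,0],"fingers":1},{"linear":[0,-0.026,0.04],"twist":[8,0,0],"fingers":1},{"linear":[0,-0.04,0.062],"twist":[12,0,0],"fingers":1},{"linear":[0,-0.055,0.085],"twist":[16,0,0],"fingers":1},{"linear":[0,-0.07,0.108],"twist":[20,0,0],"fingers":1},{"linear":[0,-0.085,0.132],"twist":[21.6,0,0],"fingers":1},{"linear":[0,-0.1,0.155],"twist":[21.6,0,0],"fingers":1}]' 30; python3 - <<'E'
from h import *
plan([.40,-.24,.17],-78.8)
E
```

```text
time: 27.27
position: [0.3939, -0.0008, 0.1689]
tool_rot: [1.063, 1.297, -1.065]
ft_force: [1.0, 0.1, -1.0]
grip_width: 0.273
pos [ 0.3939 -0.0008  0.1689] jawyaw -78.8 tilt x [-0.002 -0.    -1.   ] w 23.7 F [ 1.   0.1 -1. ] t 27.2667
q [-0.72 -0.25  0.58  2.15  0.15  1.21 -1.58]
linear mm [ -1.1 -40.6 235.8]
twist [ 0.04 -0.01  0.09] alt [-1.7996e+02 -1.5000e-01 -2.0000e-02]
```

```bash
python3 -m creep '[{"linear":[0,-0.003,0.025],"twist":[0,0,0],"fingers":1},{"linear":[0,-0.006,0.055],"twist":[0,0,0],"fingers":1},{"linear":[0,-0.009,0.09],"twist":[0,0,0],"fingers":1},{"linear":[0,-0.013,0.125],"twist":[0,0,0],"fingers":1},{"linear":[0,-0.017,0.16],"twist":[0,0,0],"fingers":1},{"linear":[0,-0.022,0.195],"twist":[0,0,0],"fingers":1},{"linear":[0,0,0.22],"twist":[0,0,0],"fingers":1},{"linear":[0,0.02,0.25],"twist":[0,0,0],"fingers":1}]' 30; python3 - <<'E'
from h import *
plan([.505,-.2905,.09],-78.8)
E
```

```text
time: 27.93
position: [0.4634, -0.2413, 0.17]
tool_rot: [1.067, 1.296, -1.059]
ft_force: [-0.3, -0.2, 0.1]
grip_width: 0.274
pos [ 0.4634 -0.2413  0.17  ] jawyaw -78.7 tilt x [ 0.003  0.004 -1.   ] w 23.8 F [-0.3 -0.2  0.1] t 27.9333
q [-0.56  0.15  1.08  1.89 -0.15  1.18 -0.8 ]
linear mm [80.  30.9 56.6]
twist [ 0.06 -0.17 -0.2 ] alt [-179.94    0.32   -0.27]
```

```bash
python3 -m creep '[{"linear":[0.02,0.01,0.01],"twist":[0,0,0],"fingers":1},{"linear":[0.04,0.02,0.01],"twist":[0,0,0],"fingers":1},{"linear":[0.06,0.03,0.01],"twist":[0,0,0],"fingers":1},{"linear":[0.06,0.03,0.01],"twist":[0,0,0],"fingers":1}]' 30; python3 - <<'E'
from h import *
plan([.505,-.2905,.09],-78.8)
E
```

```text
time: 28.27
position: [0.4934, -0.2423, 0.105]
tool_rot: [1.059, 1.304, -1.067]
ft_force: [-0.4, 1.4, -1.4]
grip_width: 0.27
pos [ 0.4934 -0.2423  0.105 ] jawyaw -78.6 tilt x [-0.008  0.001 -1.   ] w 23.5 F [-0.4  1.4 -1.4] t 28.2667
q [-0.45  0.35  1.01  1.88 -0.33  1.1  -0.69]
linear mm [14.8  2.  49.6]
twist [ 0.19 -0.14  0.46] alt [-179.81   -0.72   -0.22]
```

```bash
python3 -m creep '[{"linear":[0.005,0.002,0.015],"twist":[0,0,0],"fingers":1},{"linear":[0.01,0.002,0.03],"twist":[0,0,0],"fingers":1},{"linear":[0.015,0.002,0.045],"twist":[0,0,0],"fingers":1},{"linear":[0.015,0.002,0.0496],"twist":[0,0,0],"fingers":1},{"linear":[0.015,0.002,0.0496],"twist":[0,0,0],"fingers":1},{"linear":[0.015,0.002,0.0496],"twist":[0,0,0],"fingers":1}]' 30; python3 - <<'E'
from h import *
plan([.505,-.2905,.036],-78.8)
p,d=viewer.get_image('top'); W=cloud('top',d)
m=(W[...,2]>.3)&(W[...,0]<.46)&(W[...,0]>.3)&(W[...,1]>-.385)&(W[...,1]<0)
print('min arm y at x .3-.46', W[...,1][m].min() if m.any() else None)
E
```

```text
time: 28.77
position: [0.5063, -0.2924, 0.0952]
tool_rot: [1.064, 1.296, -1.063]
ft_force: [0.4, 0.7, -0.2]
grip_width: 0.272
pos [ 0.5063 -0.2924  0.0952] jawyaw -78.7 tilt x [ 0.     0.001 -1.   ] w 23.7 F [ 0.4  0.7 -0.2] t 28.7667
q [-0.31  0.44  0.97  1.81 -0.4   1.1  -0.57]
linear mm [59.2 -0.9 -2. ]
twist [ 0.07 -0.05 -0.01] alt [-1.7993e+02  2.0000e-02 -7.0000e-02]
min arm y at x .3-.46 -0.3007887421560816
```

Fine clearance to the post. Lower to just above the cork.

```bash
python3 -m creep '[{"linear":[0.015,-0.001,-0.002],"twist":[0,0,0],"fingers":1},{"linear":[0.03,-0.001,-0.002],"twist":[0,0,0],"fingers":1},{"linear":[0.045,-0.001,-0.002],"twist":[0,0,0],"fingers":1},{"linear":[0.055,-0.001,-0.002],"twist":[0,0,0],"fingers":1},{"linear":[0.06,-0.001,-0.002],"twist":[0,0,0],"fingers":1},{"linear":[0.06,-0.001,-0.002],"twist":[0,0,0],"fingers":1},{"linear":[0.06,-0.001,-0.002],"twist":[0,0,0],"fingers":1},{"linear":[0.06,-0.001,-0.002],"twist":[0,0,0],"fingers":1}]' 30; python3 - <<'E'
from h import *
p,d=viewer.get_image('side'); s=np.ascontiguousarray(p[:,:,::-1])
cv2.imwrite('pics/s22.png',cv2.resize(s[260:400,320:500],None,fx=4,fy=4,interpolation=cv2.INTER_CUBIC))
cv2.imwrite('pics/o22.png',ortho('side',s,.46,.57,-.35,-.24,.005,5500))
plan([.505,-.2905,.028],-78.8)
E
```

```text
time: 29.48
position: [0.5057, -0.2914, 0.0352]
tool_rot: [1.063, 1.295, -1.063]
ft_force: [0.3, 0.7, -1.0]
grip_width: 0.274
pos [ 0.5057 -0.2915  0.0354] jawyaw -78.7 tilt x [ 0.001 -0.001 -1.   ] w 23.5 F [ 0.1  0.7 -0.2] t 29.5333
q [-0.26  0.52  0.91  1.86 -0.48  1.   -0.52]
linear mm [ 7.4 -0.5 -1.1]
twist [ 0.09  0.04 -0.06] alt [-1.7991e+02  9.0000e-02  7.0000e-02]
```

View pics/s22.png

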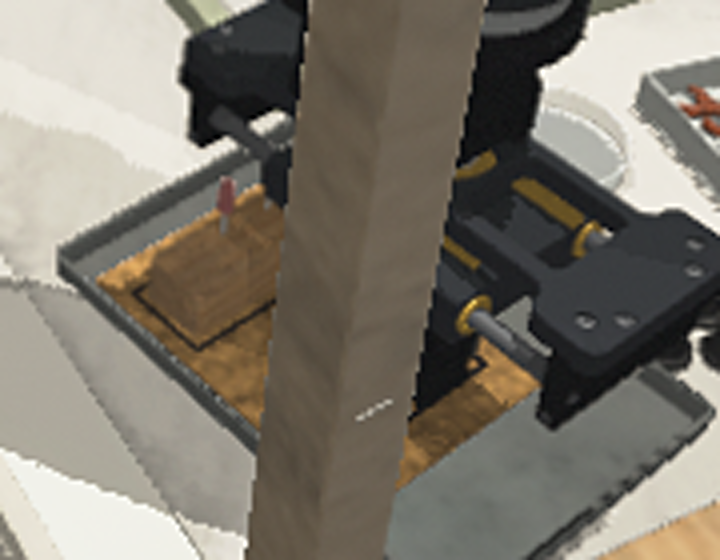

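View pics/o22.png

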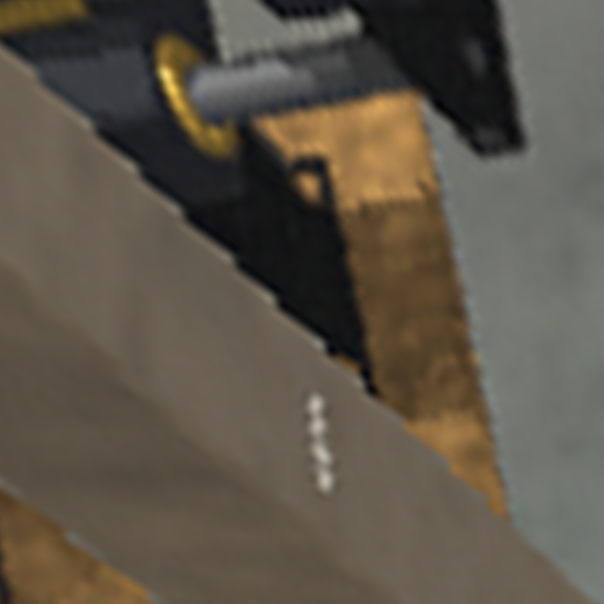

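```bash
python3 -m creep '[{"linear":[0.003,-0.0005,-0.001],"twist":[0,0,0],"fingers":1},{"linear":[0.006,-0.0005,-0.001],"twist":[0,0,0],"fingers":1},{"linear":[0.008,-0.0005,-0.001],"twist":[0,0,0],"fingers":1},{"linear":[0.008,-0.0005,-0.001],"twist":[0,0,0],"fingers":1},{"linear":[0.008,-0.0005,-0.001],"twist":[0,0,0],"fingers":1}]' 30; python3 - <<'E'
from h import *
plan([.505,-.2905,.027],-78.8)
E
```

```text
time: 29.95
position: [0.5048, -0.29, 0.027]
tool_rot: [1.063, 1.296, -1.062]
ft_force: [-0.3, 0.9, 4.2]
grip_width: 0.273
pos [ 0.5048 -0.29    0.027 ] jawyaw -78.7 tilt x [ 0.  0. -1.] w 23.7 F [-0.3  0.9  4.2] t 29.95
q [-0.25  0.52  0.9   1.87 -0.49  0.99 -0.51]
linear mm [0.  0.1 0.5]
twist [ 0.11 -0.02 -0.02] alt [-1.7989e+02  4.0000e-02 -3.0000e-02]
```

```bash
python3 -m creep '[{"linear":[0,0,0],"twist":[0,0,0],"fingers":0},{"linear":[0,0,0],"twist":[0,0,0],"fingers":0},{"linear":[0,0,0],"twist":[0,0,0],"fingers":0},{"linear":[-0.005,0,0],"twist":[0,0,0],"fingers":0},{"linear":[-0.03,0,0],"twist":[0,0,0],"fingers":0},{"linear":[-0.07,0,0],"twist":[0,0,0],"fingers":0},{"linear":[-0.1,0,0],"twist":[0,0,0],"fingers":0},{"linear":[-0.12,0,0],"twist":[0,0,0],"fingers":0}]' 30;  python3 -m creep '[{"linear":[0,-0.02,-0.03],"twist":[0,0,0],"fingers":0},{"linear":[-0.02,-0.05,-0.05],"twist":[0,0,0],"fingers":0},{"linear":[-0.02,-0.07,-0.07],"twist":[0,0,0],"fingers":0},{"linear":[-0.02,-0.08,-0.1],"twist":[0,0,0],"fingers":0},{"linear":[-0.02,-0.08,-0.14],"twist":[0,0,0],"fingers":0},{"linear":[-0.02,-0.08,-0.18],"twist":[0,0,0],"fingers":0},{"linear":[-0.02,-0.07,-0.22],"twist":[0,0,0],"fingers":0},{"linear":[-0.02,-0.06,-0.26],"twist":[0,0,0],"fingers":0}]'; python3 - <<'E'
from h import *
p,d=viewer.get_image('top');t=np.ascontiguousarray(p[:,:,::-1]); cv2.imwrite('pics/o23.png',ortho('top',t,.40,.60,-.37,-.13,.005,2500))
p,d=viewer.get_image('side');s=np.ascontiguousarray(p[:,:,::-1]); cv2.imwrite('pics/o23s.png',ortho('side',s,.40,.60,-.37,-.13,.005,2500))
plan([.41,.2,.19],-1.2)
E
```

```text
time: 30.62
position: [0.5054, -0.2913, 0.1501]
tool_rot: [1.063, 1.292, -1.062]
ft_force: [1.0, 0.3, 0.3]
grip_width: 0.496
time: 31.28
position: [0.3942, -0.0452, 0.1674]
tool_rot: [1.066, 1.295, -1.061]
ft_force: [1.3, 0.4, 0.5]
grip_width: 0.494
pos [ 0.3946 -0.0413  0.1669] jawyaw -78.2 tilt x [ 0.001  0.002 -1.   ] w 43.3 F [ 0.4 -0.1 -0.3] t 31.3833
q [-0.72 -0.27  0.67  2.15  0.17  1.21 -1.49]
linear mm [ -22.7   64.5 -233.1]
twist [-7.698e+01 -3.000e-02 -1.200e-01] alt [ 1.0302e+02 -1.3000e-01  4.0000e-02]
```

View pics/o23.png

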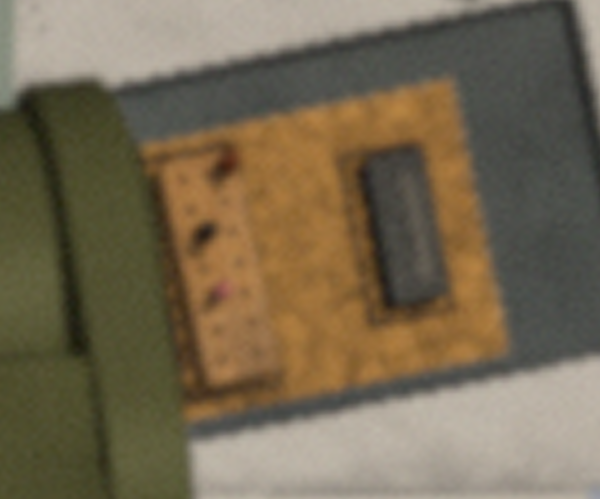

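View pics/o23s.png

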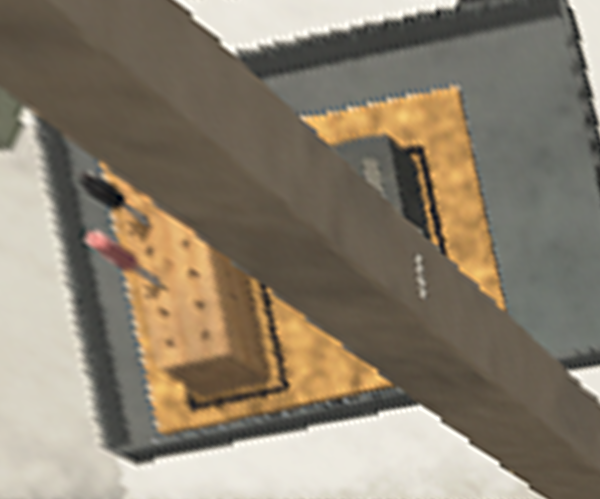

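```bash
python3 - <<'E'
from h import *
plan([.418,.135,.19],-90)
E
```

```text
pos [ 0.3946 -0.0413  0.1669] jawyaw -78.2 tilt x [ 0.001  0.002 -1.   ] w 43.3 F [ 0.4 -0.1 -0.3] t 31.3833
q [-0.72 -0.27  0.67  2.15  0.17  1.21 -1.49]
linear mm [ -22.8   59.  -167.8]
twist [11.82 -0.1  -0.06] alt [-1.6818e+02  8.0000e-02 -1.5000e-01]
```

```bash
python3 -m creep '[{"linear":[-0.005,0.012,-0.035],"twist":[3,0,0],"fingers":-1},{"linear":[-0.01,0.025,-0.07],"twist":[6,0,0],"fingers":-1},{"linear":[-0.015,0.037,-0.105],"twist":[9,0,0],"fingers":-1},{"linear":[-0.02,0.049,-0.14],"twist":[11.8,0,0],"fingers":-1},{"linear":[-0.0228,0.059,-0.1678],"twist":[11.8,0,0],"fingers":-1},{"linear":[-0.0228,0.059,-0.1678],"twist":[11.8,0,0],"fingers":-1},{"linear":[-0.0228,0.059,-0.1678],"twist":[11.8,0,0],"fingers":-1},{"linear":[-0.0228,0.059,-0.1678],"twist":[11.8,0,0],"fingers":-1}]'; python3 - <<'E'
from h import *
p,d=viewer.get_image('side'); cv2.imwrite('pics/s24.png',cv2.resize(p[60:260,180:380,::-1],None,fx=3,fy=3,interpolation=cv2.INTER_CUBIC))
for l in('dropper_bottle','blower'): print(l,nets.place_of('side',l))
plan([.418,.135,.0605],-90)
E
```

```text
time: 32.05
position: [0.4199, 0.1278, 0.1894]
tool_rot: [1.216, 1.204, -1.217]
ft_force: [0.4, -0.8, -0.0]
grip_width: 0.974
dropper_bottle [{'centre': [0.4275, 0.3488, -0.0005], 'conf': 0.74}]
blower [{'centre': [0.4186, 0.2491, 0.0049], 'conf': 0.67}]
pos [0.4198 0.1276 0.1894] jawyaw -90.7 tilt x [-0.  0. -1.] w 86.3 F [ 0.3  0.  -0.9] t 32.2
q [-0.84 -0.12  0.45  2.03  0.06  1.23 -1.99]
linear mm [128.9  -1.9  -7.3]
twist [-0.65 -0.01  0.01] alt [1.7935e+02 2.0000e-02 1.0000e-02]
```

View pics/s24.png

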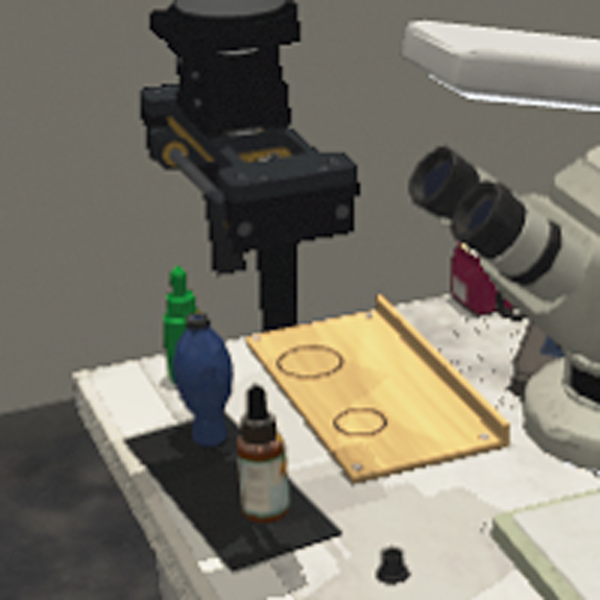

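```bash
python3 -m creep '[{"linear":[0.02,-0.002,-0.007],"twist":[-0.7,0,0],"fingers":-1},{"linear":[0.05,-0.002,-0.007],"twist":[-0.7,0,0],"fingers":-1},{"linear":[0.08,-0.002,-0.007],"twist":[-0.7,0,0],"fingers":-1},{"linear":[0.105,-0.002,-0.007],"twist":[-0.7,0,0],"fingers":-1},{"linear":[0.12,-0.002,-0.007],"twist":[-0.7,0,0],"fingers":-1},{"linear":[0.129,-0.002,-0.007],"twist":[-0.7,0,0],"fingers":-1},{"linear":[0.129,-0.002,-0.007],"twist":[-0.7,0,0],"fingers":-1},{"linear":[0.129,-0.002,-0.007],"twist":[-0.7,0,0],"fingers":-1}]'; python3 - <<'E'
from h import *
plan([.418,.135,.0605],-90)
E
```

```text
time: 32.87
position: [0.4181, 0.1358, 0.0609]
tool_rot: [1.207, 1.21, -1.207]
ft_force: [-0.1, 0.1, 0.3]
grip_width: 0.999
pos [0.4181 0.1358 0.0609] jawyaw -89.9 tilt x [ 0. -0. -1.] w 86.9 F [-0.1  0.1  0.3] t 32.8667
q [-0.83  0.05  0.47  2.17 -0.03  0.93 -1.91]
linear mm [ 0.4 -0.2  0.8]
twist [ 0.14  0.   -0.01] alt [-1.7986e+02  2.0000e-02  0.0000e+00]
```

```bash
python3 -m creep '[{"linear":[0,0,0],"twist":[0,0,0],"fingers":1},{"linear":[0,0,0],"twist":[0,0,0],"fingers":1},{"linear":[0,0,0],"twist":[0,0,0],"fingers":1},{"linear":[0,0,0],"twist":[0,0,0],"fingers":1},{"linear":[0,0,0],"twist":[0,0,0],"fingers":1},{"linear":[0,0,0],"twist":[0,0,0],"fingers":1},{"linear":[0,0,0],"twist":[0,0,0],"fingers":1},{"linear":[0,0,0],"twist":[0,0,0],"fingers":1}]' 20; python3 -m creep '[{"linear":[0,0,0],"twist":[0,0,0],"fingers":1},{"linear":[0,0,0],"twist":[0,0,0],"fingers":1},{"linear":[0,0,0],"twist":[0,0,0],"fingers":1},{"linear":[0,0,0],"twist":[0,0,0],"fingers":1},{"linear":[0,0,0],"twist":[0,0,0],"fingers":1}]' 20;python3 - <<'E'
from h import *
plan([.5248,.212,.12],-90)
E
```

```text
time: 33.53
position: [0.4179, 0.1363, 0.0606]
tool_rot: [1.207, 1.211, -1.206]
ft_force: [-0.1, 0.8, -0.5]
grip_width: 0.482
time: 33.95
position: [0.4178, 0.1362, 0.0605]
tool_rot: [1.207, 1.211, -1.207]
ft_force: [1.0, -0.7, -0.5]
grip_width: 0.365
pos [0.4178 0.1362 0.0605] jawyaw -89.8 tilt x [ 0. -0. -1.] w 31.7 F [ 1.  -0.7 -0.5] t 33.95
q [-0.83  0.05  0.47  2.17 -0.03  0.93 -1.91]
linear mm [-59.5 107.2 -75.4]
twist [ 0.2  0.  -0. ] alt [-179.8    0.     0. ]
```

```bash
python3 -m creep '[{"linear":[-0.01,0,0],"twist":[0,0,0],"fingers":1},{"linear":[-0.03,0,0],"twist":[0,0,0],"fingers":1},{"linear":[-0.0595,0,0],"twist":[0,0,0],"fingers":1},{"linear":[-0.0595,0.03,-0.02],"twist":[0,0,0],"fingers":1},{"linear":[-0.0595,0.06,-0.04],"twist":[0,0,0],"fingers":1},{"linear":[-0.0595,0.09,-0.06],"twist":[0,0,0],"fingers":1},{"linear":[-0.0595,0.107,-0.0755],"twist":[0,0,0],"fingers":1},{"linear":[-0.0595,0.107,-0.0755],"twist":[0,0,0],"fingers":1}]' 20;python3 -m creep '[{"linear":[0,0,0],"twist":[0,0,0],"fingers":1},{"linear":[0,0,0],"twist":[0,0,0],"fingers":1},{"linear":[0,0,0],"twist":[0,0,0],"fingers":1}]'; python3 - <<'E'
from h import *
plan([.5248,.212,.067],-90)
E
```

```text
time: 34.62
position: [0.5276, 0.2162, 0.1209]
tool_rot: [1.207, 1.211, -1.201]
ft_force: [-0.6, 1.1, 0.2]
grip_width: 0.364
time: 34.87
position: [0.5238, 0.2112, 0.1201]
tool_rot: [1.207, 1.211, -1.208]
ft_force: [-0.2, -1.0, -0.8]
grip_width: 0.365
pos [0.5238 0.2112 0.1201] jawyaw -89.8 tilt x [-0.001 -0.    -1.   ] w 31.7 F [-0.2 -1.  -0.8] t 34.8667
q [-0.84  0.25  0.47  1.83 -0.12  1.1  -1.9 ]
linear mm [53.1  1.1 -0.8]
twist [0.16 0.01 0.05] alt [-1.7984e+02 -7.0000e-02  2.0000e-02]
```

Down to ~2 mm above, then compare with the ring before touching.

```bash
python3 -m creep '[{"linear":[0.015,0.001,-0.0008],"twist":[0,0,0],"fingers":1},{"linear":[0.03,0.001,-0.0008],"twist":[0,0,0],"fingers":1},{"linear":[0.042,0.001,-0.0008],"twist":[0,0,0],"fingers":1},{"linear":[0.05,0.001,-0.0008],"twist":[0,0,0],"fingers":1},{"linear":[0.0525,0.001,-0.0008],"twist":[0,0,0],"fingers":1},{"linear":[0.0525,0.001,-0.0008],"twist":[0,0,0],"fingers":1},{"linear":[0.0525,0.001,-0.0008],"twist":[0,0,0],"fingers":1}]' 20; python3 - <<'E'
from h import *
p,d=viewer.get_image('side'); s=np.ascontiguousarray(p[:,:,::-1]); cv2.imwrite('pics/o25.png',ortho('side',s,.49,.57,.17,.27,.008,6000))
plan([.5248,.212,.0655],-90)
E
```

```text
time: 35.45
position: [0.5259, 0.2129, 0.068]
tool_rot: [1.207, 1.211, -1.206]
ft_force: [0.7, -0.3, -0.2]
grip_width: 0.368
pos [0.5261 0.2131 0.0683] jawyaw -89.8 tilt x [ 0.001  0.001 -1.   ] w 31.7 F [-0.3 -0.8 -1.4] t 35.5
q [-0.82  0.31  0.45  1.87 -0.16  1.   -1.87]
linear mm [ 2.8 -1.3  1.1]
twist [ 0.2  -0.04 -0.07] alt [-1.798e+02  1.000e-01 -6.000e-02]
```

View pics/o25.png

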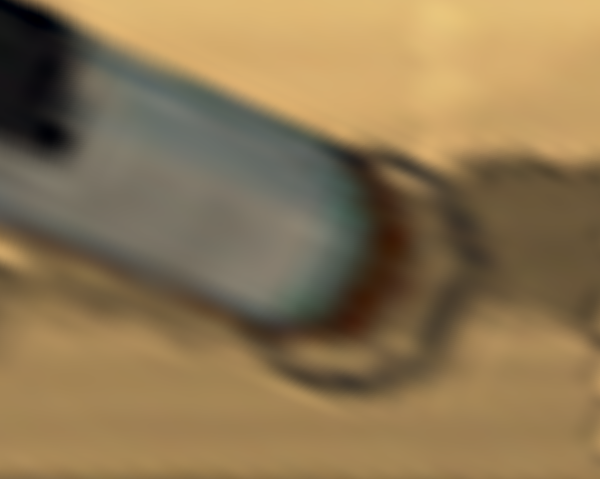

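```bash
python3 - <<'E'
from h import *
from scipy.optimize import least_squares
for n in('top','side'):
  im=cv2.imread(f'pics/{n}13.png')
  g=cv2.cvtColor(ortho(n,im,.48,.66,.12,.40,.008,4000),cv2.COLOR_BGR2GRAY).astype(float)
  bg=cv2.medianBlur(g.astype(np.uint8),51).astype(float); dk=np.clip(bg-g-8,0,60)
  for nm,c,r in(('blower',(.5272,.3216),.0265),('bottle',(.525,.2115),.0195)):
    best=None
    th=np.linspace(0,2*np.pi,360)
    for dx in np.arange(-.005,.0051,.00025):
      for dy in np.arange(-.005,.0051,.00025):
        for rr in (r-.001,r-.0005,r):
          x=c[0]+dx+rr*np.cos(th);y=c[1]+dy+rr*np.sin(th)
          v=cv2.remap(dk.astype(np.float32),(((.40-y)*4000-.5).astype(np.float32))[None],(((.66-x)*4000-.5).astype(np.float32))[None],cv2.INTER_LINEAR).mean()
          if best is None or v>best[0]: best=(v,c[0]+dx,c[1]+dy,rr)
    print(n,nm,np.round(best,4))
plan([.5248,.212,.0655],-90)
E
```

```text
top blower [11.1452  0.529   0.3229  0.0265]
top bottle [18.0724  0.527   0.2128  0.0195]
side blower [25.3612  0.5267  0.3211  0.0265]
side bottle [3.90506e+01 5.25200e-01 2.11200e-01 1.95000e-02]
pos [0.5261 0.2131 0.0683] jawyaw -89.8 tilt x [ 0.001  0.001 -1.   ] w 31.7 F [-0.3 -0.8 -1.4] t 35.5
q [-0.82  0.31  0.45  1.87 -0.16  1.   -1.87]
linear mm [ 2.8 -1.3  1.1]
twist [ 0.2  -0.04 -0.07] alt [-1.798e+02  1.000e-01 -6.000e-02]
```

```bash
python3 -m creep '[{"linear":[0,-0.0005,0.0012],"twist":[0,0,0],"fingers":1},{"linear":[0.0015,-0.0005,0.0012],"twist":[0,0,0],"fingers":1},{"linear":[0.0015,-0.0005,0.0012],"twist":[0,0,0],"fingers":1},{"linear":[0.0015,-0.0005,0.0012],"twist":[0,0,0],"fingers":1},{"linear":[0.0015,-0.0005,0.0012],"twist":[0,0,0],"fingers":1},{"linear":[0.0015,-0.0005,0.0012],"twist":[0,0,0],"fingers":1}]' 20; python3 - <<'E'
from h import *
p,d=viewer.get_image('side'); s=np.ascontiguousarray(p[:,:,::-1]); cv2.imwrite('pics/o26.png',ortho('side',s,.49,.57,.17,.27,.008,6000))
cv2.imwrite('pics/s26.png',cv2.resize(s[150:220,270:350],None,fx=8,fy=8,interpolation=cv2.INTER_CUBIC))
plan([.5256,.2115,.0655],-90)
E
```

```text
time: 36.0
position: [0.5251, 0.2118, 0.0661]
tool_rot: [1.207, 1.211, -1.206]
ft_force: [0.0, -0.5, -0.7]
grip_width: 0.363
pos [0.5251 0.2118 0.0661] jawyaw -89.8 tilt x [ 0.  0. -1.] w 31.6 F [ 0.3  0.1 -0.2] t 36.05
q [-0.82  0.31  0.45  1.87 -0.16  0.99 -1.87]
linear mm [0.6 0.5 0.3]
twist [ 0.21 -0.01 -0.01] alt [-1.7979e+02  2.0000e-02 -1.0000e-02]
```

View pics/s26.png

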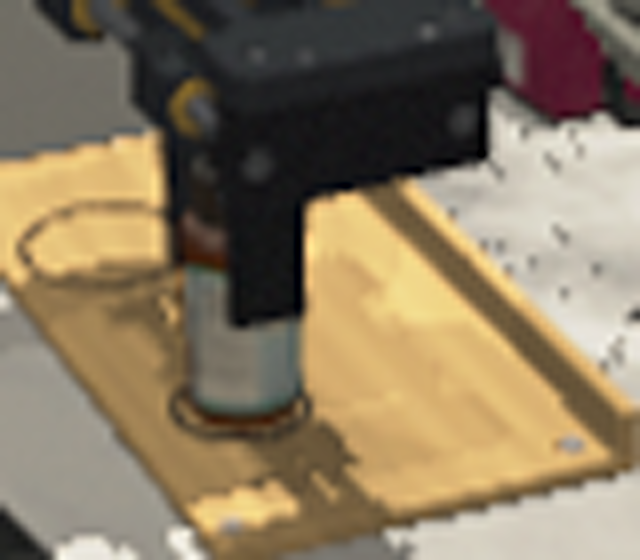

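View pics/o26.png

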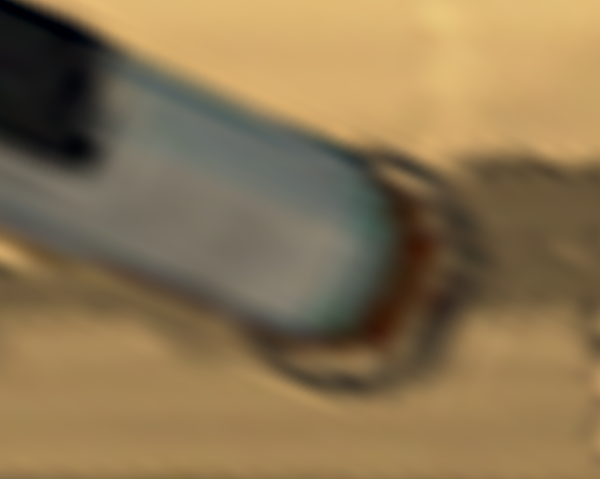

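```bash
python3 -m creep '[{"linear":[0,-0.0011,-0.0005],"twist":[0,0,0],"fingers":1},{"linear":[0,-0.0011,-0.0005],"twist":[0,0,0],"fingers":1},{"linear":[0.001,-0.0011,-0.0005],"twist":[0,0,0],"fingers":1},{"linear":[0.001,-0.0011,-0.0005],"twist":[0,0,0],"fingers":1},{"linear":[0.001,-0.0011,-0.0005],"twist":[0,0,0],"fingers":1}]' 20; python3 - <<'E'
from h import *
p,d=viewer.get_image('side'); s=np.ascontiguousarray(p[:,:,::-1])
cv2.imwrite('pics/s27.png',cv2.resize(s[180:215,280:320],None,fx=16,fy=16,interpolation=cv2.INTER_CUBIC))
plan([.5256,.2115,.0655],-90)
E
```

```text
time: 36.47
position: [0.5242, 0.2124, 0.0654]
tool_rot: [1.207, 1.211, -1.206]
ft_force: [0.0, -0.4, 3.2]
grip_width: 0.366
pos [0.5243 0.2124 0.0654] jawyaw -89.8 tilt x [ 0.001  0.    -1.   ] w 31.5 F [-0.9 -0.6  3.3] t 36.5167
q [-0.82  0.31  0.45  1.87 -0.16  0.99 -1.87]
linear mm [-0.1  1.3  0.9]
twist [ 0.2  -0.03 -0.03] alt [-1.798e+02  5.000e-02 -4.000e-02]
```

View pics/s27.png

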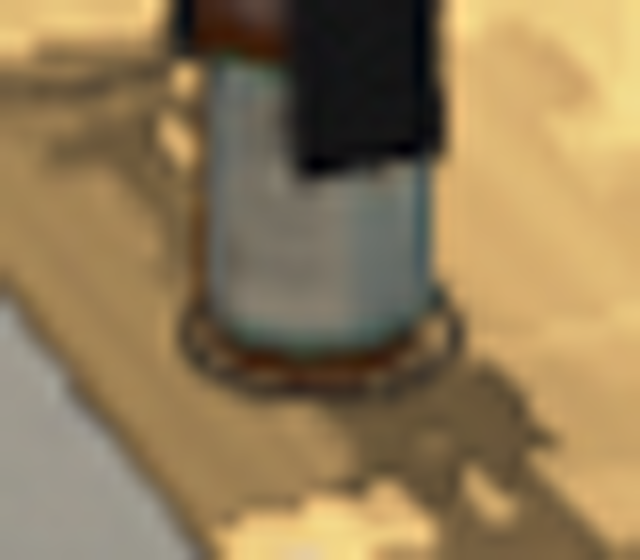

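```bash
python3 -m creep '[{"linear":[0,0,0],"twist":[0,0,0],"fingers":-1},{"linear":[0,0,0],"twist":[0,0,0],"fingers":-1},{"linear":[0,0,0],"twist":[0,0,0],"fingers":-1},{"linear":[0,0,0],"twist":[0,0,0],"fingers":-1},{"linear":[0,0,0],"twist":[0,0,0],"fingers":-1},{"linear":[0,0,0],"twist":[0,0,0],"fingers":-1},{"linear":[0,0,0],"twist":[0,0,0],"fingers":-1},{"linear":[0,0,0],"twist":[0,0,0],"fingers":-1}]' 20; python3 -m creep '[{"linear":[-0.02,0,0],"twist":[0,0,0],"fingers":-1},{"linear":[-0.05,0,0],"twist":[0,0,0],"fingers":-1},{"linear":[-0.09,0,0],"twist":[0,0,0],"fingers":-1},{"linear":[-0.125,0,0],"twist":[0,0,0],"fingers":-1},{"linear":[-0.125,-0.035,-0.01],"twist":[0,0,0],"fingers":-1},{"linear":[-0.125,-0.07,-0.02],"twist":[0,0,0],"fingers":-1},{"linear":[-0.125,-0.106,-0.033],"twist":[0,0,0],"fingers":-1},{"linear":[-0.125,-0.106,-0.033],"twist":[0,0,0],"fingers":-1}]';python3 -m creep '[{"linear":[0,0,0],"twist":[0,0,0],"fingers":-1},{"linear":[0,0,0],"twist":[0,0,0],"fingers":-1}]'; python3 - <<'E'
from h import *
p,d=viewer.get_image('side'); s=np.ascontiguousarray(p[:,:,::-1])
cv2.imwrite('pics/s28.png',cv2.resize(s[120:240,220:350],None,fx=5,fy=5,interpolation=cv2.INTER_CUBIC))
plan([.418,.245,.0605],-90)
E
```

```text
time: 37.18
position: [0.524, 0.2122, 0.065]
tool_rot: [1.207, 1.211, -1.207]
ft_force: [-0.0, -0.0, -0.4]
grip_width: 0.883
time: 37.85
position: [0.4113, 0.2481, 0.1897]
tool_rot: [1.2, 1.219, -1.203]
ft_force: [0.7, 0.1, -1.0]
grip_width: 0.998
time: 38.02
position: [0.4184, 0.2447, 0.1904]
tool_rot: [1.207, 1.21, -1.205]
ft_force: [1.0, 0.4, 0.5]
grip_width: 0.999
pos [0.4189 0.2443 0.1903] jawyaw -89.9 tilt x [ 0.001  0.    -1.   ] w 86.4 F [-0.1  0.4  0.2] t 38.0667
q [-0.98 -0.01  0.4   1.93  0.    1.22 -2.15]
linear mm [129.8  -1.1  -0.7]
twist [ 0.13 -0.01 -0.06] alt [-1.7987e+02  1.0000e-01 -1.0000e-02]
```

View pics/s28.png

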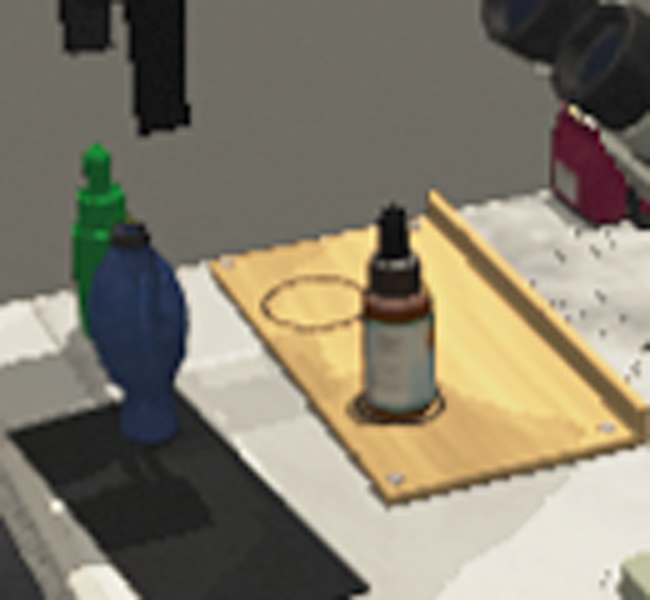

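```bash
python3 -m creep '[{"linear":[0.02,-0.001,-0.0007],"twist":[0,0,0],"fingers":-1},{"linear":[0.05,-0.001,-0.0007],"twist":[0,0,0],"fingers":-1},{"linear":[0.08,-0.001,-0.0007],"twist":[0,0,0],"fingers":-1},{"linear":[0.105,-0.001,-0.0007],"twist":[0,0,0],"fingers":-1},{"linear":[0.12,-0.001,-0.0007],"twist":[0,0,0],"fingers":-1},{"linear":[0.129,-0.001,-0.0007],"twist":[0,0,0],"fingers":-1},{"linear":[0.1295,-0.001,-0.0007],"twist":[0,0,0],"fingers":-1},{"linear":[0.1295,-0.001,-0.0007],"twist":[0,0,0],"fingers":-1}]'; python3 -m creep '[{"linear":[0,0,0],"twist":[0,0,0],"fingers":1},{"linear":[0,0,0],"twist":[0,0,0],"fingers":1},{"linear":[0,0,0],"twist":[0,0,0],"fingers":1},{"linear":[0,0,0],"twist":[0,0,0],"fingers":1},{"linear":[0,0,0],"twist":[0,0,0],"fingers":1},{"linear":[0,0,0],"twist":[0,0,0],"fingers":1},{"linear":[0,0,0],"twist":[0,0,0],"fingers":1},{"linear":[0,0,0],"twist":[0,0,0],"fingers":1}]' 20; python3 -m creep '[{"linear":[0,0,0],"twist":[0,0,0],"fingers":1},{"linear":[0,0,0],"twist":[0,0,0],"fingers":1},{"linear":[0,0,0],"twist":[0,0,0],"fingers":1},{"linear":[0,0,0],"twist":[0,0,0],"fingers":1}]' 20;python3 - <<'E'
from h import *
p,d=viewer.get_image('side'); s=np.ascontiguousarray(p[:,:,::-1])
cv2.imwrite('pics/s29.png',cv2.resize(s[180:215,280:320],None,fx=16,fy=16,interpolation=cv2.INTER_CUBIC))
plan([.527,.3214,.125],-90)
E
```

```text
time: 38.73
position: [0.4178, 0.2451, 0.0606]
tool_rot: [1.207, 1.209, -1.208]
ft_force: [-0.0, 0.7, 0.5]
grip_width: 1.001
time: 39.4
position: [0.4169, 0.2456, 0.0606]
tool_rot: [1.207, 1.211, -1.206]
ft_force: [-0.6, -0.5, -0.3]
grip_width: 0.502
time: 39.73
position: [0.4169, 0.2456, 0.0606]
tool_rot: [1.207, 1.211, -1.206]
ft_force: [-0.5, 0.4, 0.3]
grip_width: 0.505
pos [0.4169 0.2456 0.0606] jawyaw -89.8 tilt x [ 0.  0. -1.] w 43.7 F [ 0.4 -0.5  1.5] t 39.7833
q [-0.96  0.15  0.4   2.07 -0.07  0.94 -2.09]
linear mm [-64.4 110.4 -75.4]
twist [ 0.2  -0.01 -0.01] alt [-1.798e+02  1.000e-02 -1.000e-02]
```

View pics/s29.png

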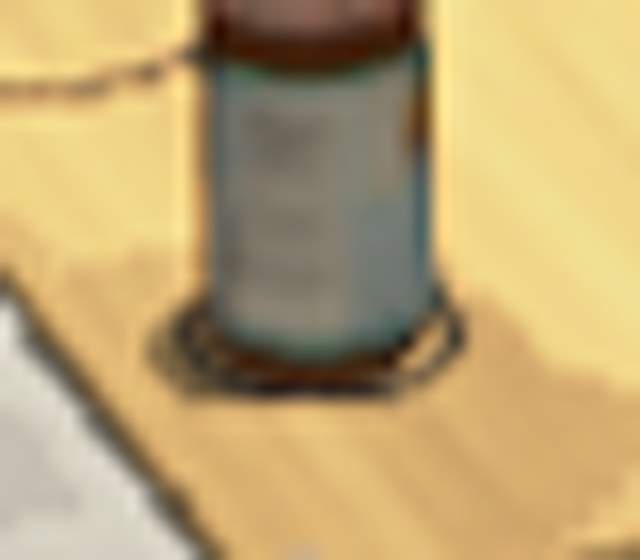

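```bash
python3 -m creep '[{"linear":[-0.01,0,0],"twist":[0,0,0],"fingers":1},{"linear":[-0.03,0,0],"twist":[0,0,0],"fingers":1},{"linear":[-0.06,0,0],"twist":[0,0,0],"fingers":1},{"linear":[-0.0644,0.03,-0.025],"twist":[0,0,0],"fingers":1},{"linear":[-0.0644,0.06,-0.05],"twist":[0,0,0],"fingers":1},{"linear":[-0.0644,0.09,-0.0754],"twist":[0,0,0],"fingers":1},{"linear":[-0.0644,0.1104,-0.0754],"twist":[0,0,0],"fingers":1},{"linear":[-0.0644,0.1104,-0.0754],"twist":[0,0,0],"fingers":1}]' 20;python3 -m creep '[{"linear":[0.02,0,0],"twist":[0,0,0],"fingers":1},{"linear":[0.04,0,0],"twist":[0,0,0],"fingers":1},{"linear":[0.053,0,0],"twist":[0,0,0],"fingers":1},{"linear":[0.056,0,0],"twist":[0,0,0],"fingers":1},{"linear":[0.056,0,0],"twist":[0,0,0],"fingers":1},{"linear":[0.056,0,0],"twist":[0,0,0],"fingers":1},{"linear":[0.056,0,0],"twist":[0,0,0],"fingers":1}]'; python3 - <<'E'
from h import *
p,d=viewer.get_image('side'); s=np.ascontiguousarray(p[:,:,::-1])
cv2.imwrite('pics/s30.png',cv2.resize(s[150:200,255:315],None,fx=12,fy=12,interpolation=cv2.INTER_CUBIC))
plan([.527,.3214,.066],-90)
E
```

```text
time: 40.45
position: [0.5306, 0.3221, 0.1253]
tool_rot: [1.208, 1.207, -1.204]
ft_force: [-0.5, -1.5, 0.1]
grip_width: 0.499
time: 41.03
position: [0.5277, 0.3218, 0.0704]
tool_rot: [1.209, 1.211, -1.205]
ft_force: [0.6, -0.3, -0.7]
grip_width: 0.504
pos [0.5277 0.3218 0.0704] jawyaw -89.8 tilt x [ 0.002  0.002 -1.   ] w 43.6 F [ 0.1  0.4 -0.4] t 41.0833
q [-0.91  0.4   0.4   1.74 -0.18  1.04 -2.02]
linear mm [ 4.4 -0.7  0.4]
twist [ 0.2  -0.09 -0.11] alt [-1.798e+02  1.700e-01 -1.400e-01]
```

View pics/s30.png

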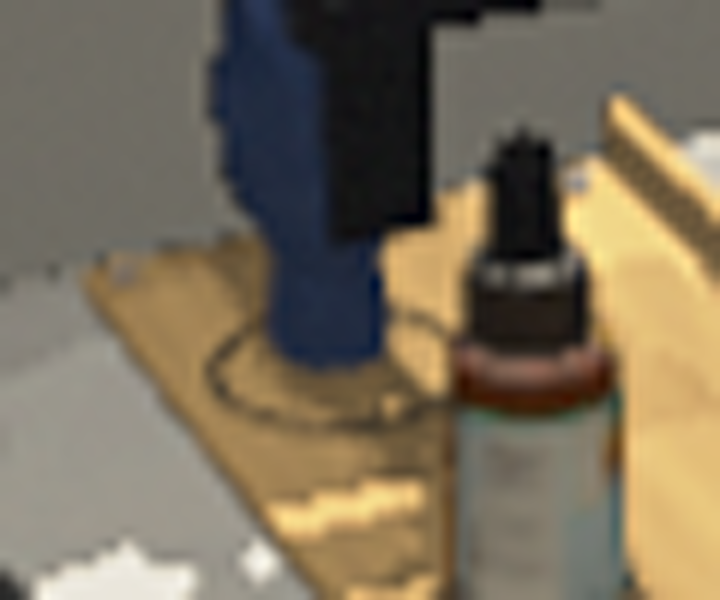

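```bash
python3 - <<'E'
from h import *
th=np.linspace(0,2*np.pi,90)
def show(c,r,z):
    P=proj('side',np.stack([c[0]+r*np.cos(th),c[1]+r*np.sin(th),0*th+z],1))
    q=(P-[255,150])*12+6; print(c,z,'L',q[:,0].min().round(),'R',q[:,0].max().round(),'T',q[:,1].min().round(),'B',q[:,1].max().round(),'mid',q.mean(0).round())
show((.5267,.3211),.0265,.008)
show((.5267,.3211),.0145,.008)
show((.5267,.3211),.0145,.012)
E
```

```text
(0.5267, 0.3211) 0.008 L 212.0 R 466.0 T 310.0 B 429.0 mid [340. 369.]
(0.5267, 0.3211) 0.008 L 270.0 R 409.0 T 336.0 B 401.0 mid [340. 368.]
(0.5267, 0.3211) 0.012 L 268.0 R 408.0 T 319.0 B 384.0 mid [339. 351.]
```

```bash
python3 -m creep '[{"linear":[0.002,0.001,0.0005],"twist":[0,0,0],"fingers":1},{"linear":[0.003,0.001,0.0005],"twist":[0,0,0],"fingers":1},{"linear":[0.003,0.001,0.0005],"twist":[0,0,0],"fingers":1},{"linear":[0.003,0.001,0.0005],"twist":[0,0,0],"fingers":1},{"linear":[0.003,0.001,0.0005],"twist":[0,0,0],"fingers":1}]'; python3 - <<'E'
from h import *
p,d=viewer.get_image('side'); s=np.ascontiguousarray(p[:,:,::-1])
cv2.imwrite('pics/s31.png',cv2.resize(s[150:200,255:315],None,fx=12,fy=12,interpolation=cv2.INTER_CUBIC))
plan([.527,.3214,.066],-90)
E
```

```text
time: 41.5
position: [0.528, 0.3209, 0.066]
tool_rot: [1.207, 1.211, -1.207]
ft_force: [1.0, -0.4, -1.7]
grip_width: 0.497
pos [0.528  0.3209 0.066 ] jawyaw -89.8 tilt x [ 0.  0. -1.] w 43.9 F [ 0.1  0.3 -0.1] t 41.55
q [-0.91  0.41  0.4   1.74 -0.18  1.03 -2.02]
linear mm [-0.  -1.  -0.5]
twist [ 0.2  -0.   -0.01] alt [-1.798e+02  1.000e-02 -1.000e-02]
```

View pics/s31.png

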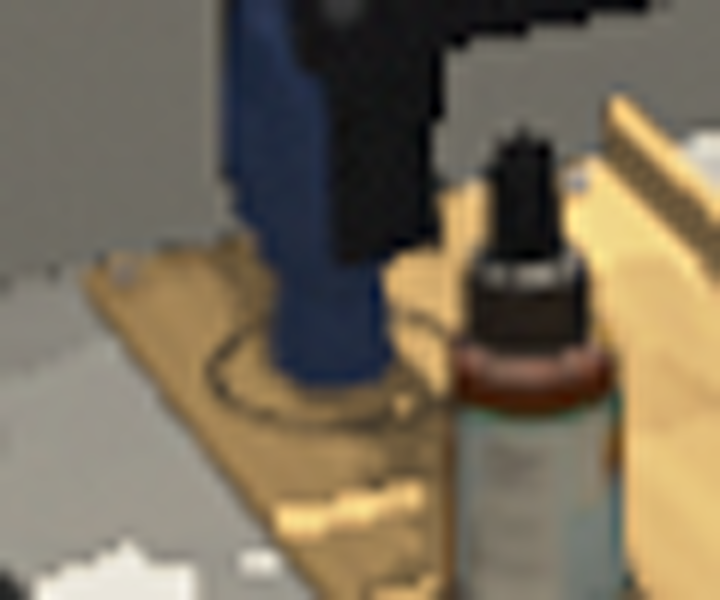

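```bash
python3 -m creep '[{"linear":[0,0.0013,0.0004],"twist":[0,0,0],"fingers":1},{"linear":[0,0.0013,0.0004],"twist":[0,0,0],"fingers":1},{"linear":[0.0006,0.0013,0.0004],"twist":[0,0,0],"fingers":1},{"linear":[0.0006,0.0013,0.0004],"twist":[0,0,0],"fingers":1},{"linear":[0.0006,0.0013,0.0004],"twist":[0,0,0],"fingers":1}]'; python3 - <<'E'
from h import *
p,d=viewer.get_image('side'); s=np.ascontiguousarray(p[:,:,::-1])
cv2.imwrite('pics/s32.png',cv2.resize(s[150:200,255:315],None,fx=12,fy=12,interpolation=cv2.INTER_CUBIC))
plan([.527,.3214,.066],-90)
E
```

```text
time: 41.97
position: [0.5296, 0.3204, 0.0656]
tool_rot: [1.207, 1.211, -1.206]
ft_force: [0.1, -1.4, 0.2]
grip_width: 0.506
pos [0.5296 0.3204 0.0656] jawyaw -89.8 tilt x [ 0.001  0.    -1.   ] w 43.3 F [-0.3 -1.1  2.3] t 42.0167
q [-0.91  0.41  0.4   1.73 -0.18  1.03 -2.02]
linear mm [-0.4 -2.5 -1. ]
twist [ 0.2  -0.01 -0.03] alt [-1.798e+02  5.000e-02 -1.000e-02]
```

View pics/s32.png

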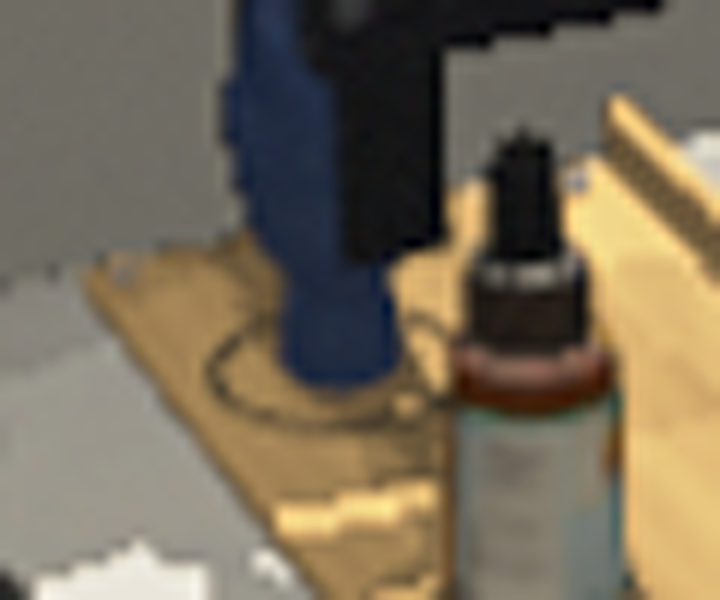

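```bash
python3 -m creep '[{"linear":[0,0,0],"twist":[0,0,0],"fingers":-1},{"linear":[0,0,0],"twist":[0,0,0],"fingers":-1},{"linear":[0,0,0],"twist":[0,0,0],"fingers":-1},{"linear":[0,0,0],"twist":[0,0,0],"fingers":-1},{"linear":[0,0,0],"twist":[0,0,0],"fingers":-1},{"linear":[0,0,0],"twist":[0,0,0],"fingers":-1},{"linear":[0,0,0],"twist":[0,0,0],"fingers":-1},{"linear":[0,0,0],"twist":[0,0,0],"fingers":-1}]' 20; python3 -m creep '[{"linear":[-0.02,0,0],"twist":[0,0,0],"fingers":-1},{"linear":[-0.05,0,0],"twist":[0,0,0],"fingers":-1},{"linear":[-0.09,0,0],"twist":[0,0,0],"fingers":-1},{"linear":[-0.13,0,0],"twist":[0,0,0],"fingers":-1},{"linear":[-0.13,-0.04,0],"twist":[0,0,0],"fingers":-1},{"linear":[-0.13,-0.08,0],"twist":[0,0,0],"fingers":-1},{"linear":[-0.13,-0.12,0],"twist":[0,0,0],"fingers":-1},{"linear":[-0.13,-0.12,0],"twist":[0,0,0],"fingers":-1}]';python3 - <<'E'
from h import *
plan(None)
for n in('side','top'):
  p,d=viewer.get_image(n); cv2.imwrite(f'pics/{n}33.png',p[:,:,::-1])
  for l in('blower','dropper_bottle'): print(n,l,[(np.round(r['centre'],4).tolist(),round(r['conf'],2)) for r in nets.place_of(n,l)])
s=cv2.imread('pics/side33.png');cv2.imwrite('pics/s33.png',cv2.resize(s[130:210,250:330],None,fx=7.5,fy=7.5,interpolation=cv2.INTER_CUBIC))
t=cv2.imread('pics/top33.png');cv2.imwrite('pics/t33.png',cv2.resize(t[180:300,130:290],None,fx=5,fy=5,interpolation=cv2.INTER_CUBIC))
E
```

```text
time: 42.68
position: [0.5293, 0.3204, 0.0653]
tool_rot: [1.207, 1.211, -1.207]
ft_force: [-0.3, 0.0, 0.2]
grip_width: 0.973
time: 43.35
position: [0.4013, 0.321, 0.1945]
tool_rot: [1.198, 1.219, -1.206]
ft_force: [-0.2, 0.7, -0.9]
grip_width: 0.998
pos [0.4013 0.321  0.1945] jawyaw -89.4 tilt x [-0.007  0.    -1.   ] w 86.9 F [-0.2  0.7 -0.9] t 43.35
q [-1.07  0.06  0.37  1.86 -0.03  1.23 -2.26]
side blower [([0.5321, 0.3261, 0.0087], 0.92), ([0.5247, 0.2119, 0.0067], 0.65)]
side dropper_bottle [([0.5227, 0.2141, 0.0071], 0.87), ([0.4267, 0.3484, -0.0029], 0.72)]
top blower [([0.5286, 0.3205, 0.0088], 0.59)]
top dropper_bottle [([0.5261, 0.2096, 0.0094], 0.92), ([0.4308, 0.3537, 0.0006], 0.61)]
```

View pics/s33.png

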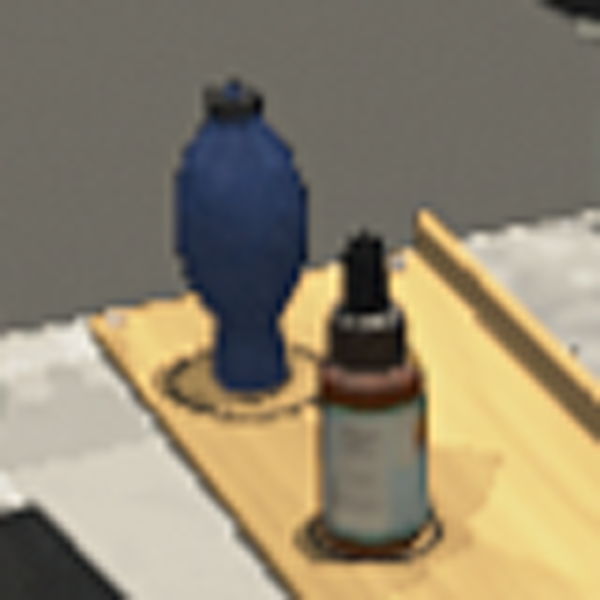

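View pics/t33.png

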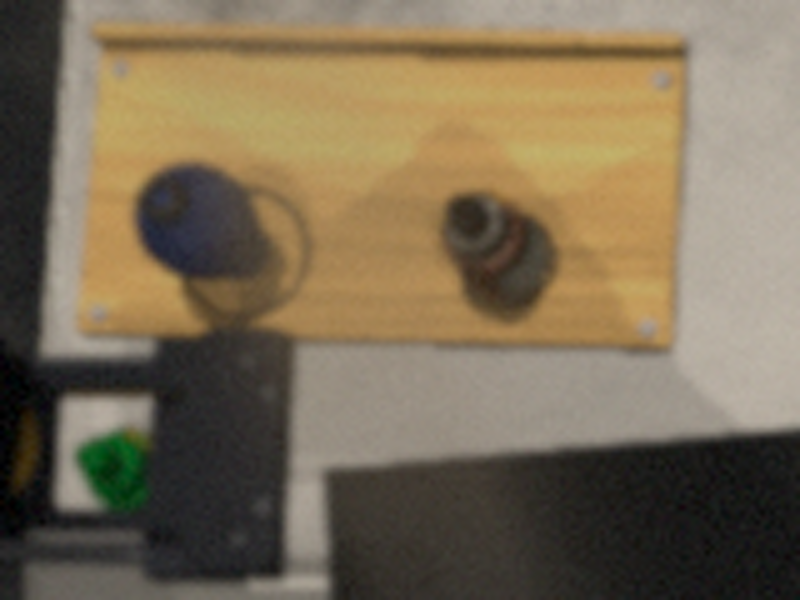

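```bash
python3 - <<'E'
from h import *
s=cv2.imread('pics/side33.png');t=cv2.imread('pics/top33.png')
cv2.imwrite('pics/s33b.png',cv2.resize(s[135:160,260:310],None,fx=16,fy=16,interpolation=cv2.INTER_CUBIC))
def comp(n,im,tag):
    a=ortho(n,im,.49,.57,.28,.36,.109,7000); b=ortho(n,im,.49,.57,.17,.25,.110,7000)
    cv2.imwrite(f'pics/cap_{tag}.png',cv2.resize(np.hstack([a,b]),None,fx=.7,fy=.7))
comp('top',t,'t');comp('side',s,'s')
E
```

```text
(no output)
```

View pics/cap_t.png

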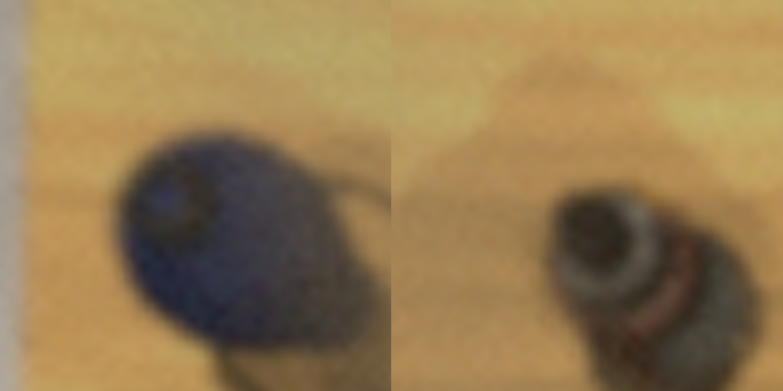

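View pics/cap_s.png

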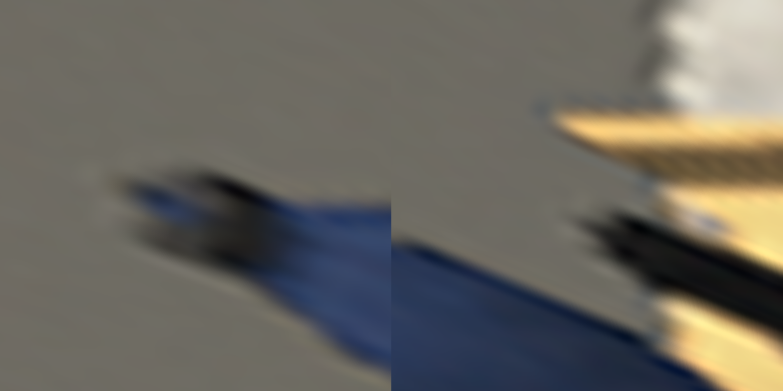

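```bash
cat > ov.py <<'E'
from h import *
th=np.linspace(0,2*np.pi,120)
def ov(n,im,box,f,items,out):
    x0,x1,y0,y1=box
    a=cv2.resize(im[y0:y1,x0:x1],None,fx=f,fy=f,interpolation=cv2.INTER_CUBIC)
    for c,r,z,col in items:
        P=proj(n,np.stack([c[0]+r*np.cos(th),c[1]+r*np.sin(th),0*th+z],1))
        q=((P-[x0,y0]+.5)*f-.5)
        cv2.polylines(a,[np.round(q).astype(np.int32)],True,col,1)
    cv2.imwrite(out,a)
E
python3 - <<'E'
from ov import *
s=cv2.imread('pics/side33.png');t=cv2.imread('pics/top33.png')
W=(255,255,255);R_=(0,0,255);G=(0,255,0)
B={'side':((.5267,.3211),(.5252,.2112)),'top':((.529,.3229),(.527,.2128))}
for n,im,bx,f in(('side',s,(250,330,130,210),9.5),('top',t,(150,250,205,250),8)):
    b,o=B[n]
    ov(n,im,bx,f,[(b,.0265,.008,R_),(o,.0195,.008,R_),(o,.017,.008,G),(o,.017,.078,G),(o,.004,.110,W),(b,.0125,.008,G),(b,.023,.0585,G),(b,.008,.105,W),(b,.004,.109,W)],f'pics/ov_{n}.png')
E
```

```text
(no output)
```

View pics/ov_side.png

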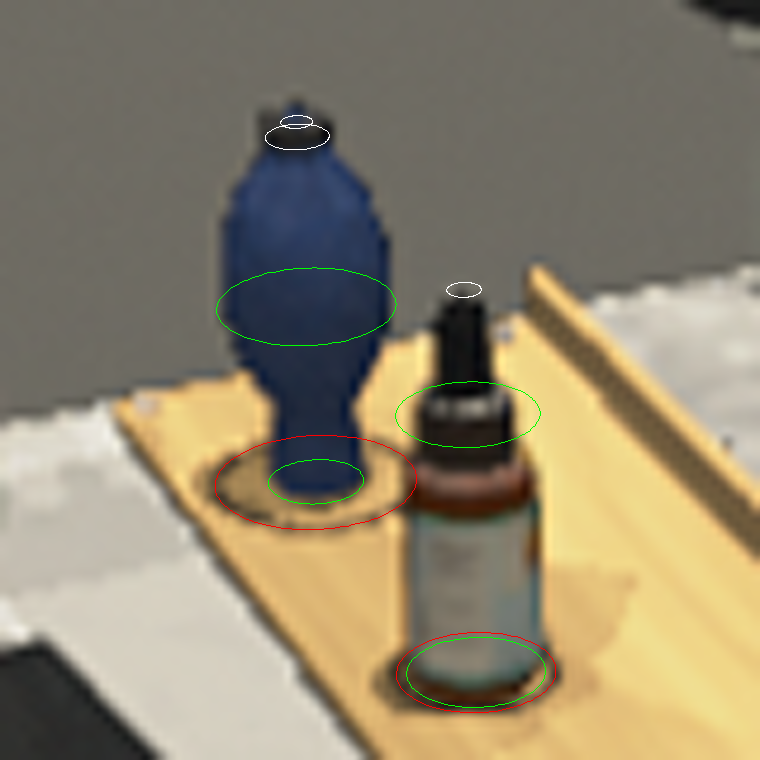

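View pics/ov_top.png

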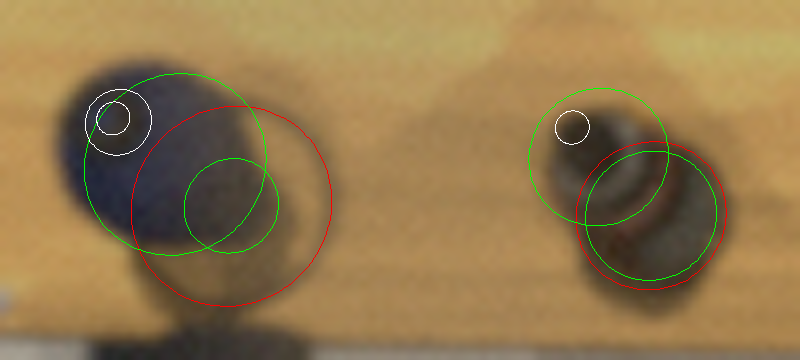

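```bash
python3 - <<'E'
from h import *
for n in('side','top'):
    a=cv2.imread(f'pics/{n}0.png');b=cv2.imread(f'pics/{n}33.png')
    boxes={'side':{'blower_top':(268,308,136,180),'bot_top':(288,312,155,182),'board':(322,350,180,218)},'top':{'blower_top':(152,184,208,236),'bot_top':(214,236,214,236),'board':(240,270,205,250)}}[n]
    for k,(x0,x1,y0,y1) in boxes.items():
        f=8
        T=cv2.resize(a[y0:y1,x0:x1],None,fx=f,fy=f,interpolation=cv2.INTER_CUBIC)
        m=5
        I=cv2.resize(b[y0-m:y1+m,x0-m:x1+m],None,fx=f,fy=f,interpolation=cv2.INTER_CUBIC)
        r=cv2.matchTemplate(I,T,cv2.TM_CCOEFF_NORMED);_,v,_,l=cv2.minMaxLoc(r)
        print(n,k,'shift px',(l[0]/f-m,l[1]/f-m),round(v,3))
# px per mm
for n in('side','top'):
  for nm,p in(('blower',[.527,.321,.1]),('bottle',[.525,.212,.1])):
    p=np.array(p);J=[((proj(n,p+d)-proj(n,p))[0]).round(2) for d in np.eye(3)*.001]
    print(n,nm,J)
E
```

```text
side blower_top shift px (0.0, 0.125) 0.899
side bot_top shift px (0.0, 0.125) 0.806
side board shift px (0.0, 0.0) 0.814
top blower_top shift px (-0.5, 0.75) 0.872
top bot_top shift px (-0.375, 2.25) 0.84
top board shift px (0.375, 0.375) 0.473
side blower [array([ 0.39, -0.07]), array([-0.15, -0.15]), array([-0.02, -0.39])]
side bottle [array([ 0.42, -0.09]), array([-0.18, -0.18]), array([-0.01, -0.41])]
top blower [array([ 0.03, -0.51]), array([-0.51, -0.  ]), array([-0.16, -0.12])]
top bottle [array([ 0.02, -0.52]), array([-0.52, -0.  ]), array([-0.1 , -0.12])]
```

```bash
python3 - <<'E'
from ov import *
for n in('top','side'):
    acc=0
    for i in range(16): acc=acc+viewer.get_image(n)[0].astype(np.float32)
    cv2.imwrite(f'pics/{n}avg.png',np.clip(acc/16,0,255).astype(np.uint8)[:,:,::-1])
t=cv2.imread('pics/topavg.png');s=cv2.imread('pics/sideavg.png')
R_=(0,0,255)
ov('top',t,(150,250,205,250),8,[((.5268,.3222),.0265,.008,R_),((.525,.2122),.0195,.008,R_)],'pics/av_top.png')
ov('side',s,(260,320,160,210),13,[((.5267,.3211),.0265,.008,R_),((.5252,.2112),.0195,.008,R_)],'pics/av_side.png')
print(readout.get_state()['time'])
E
```

```text
45.25
```

View pics/av_top.png

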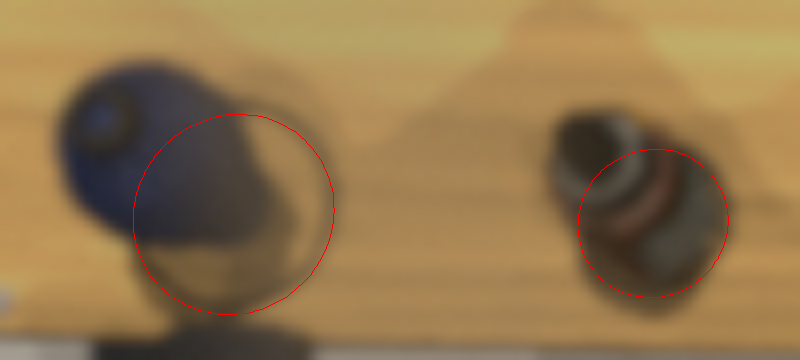

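View pics/av_side.png

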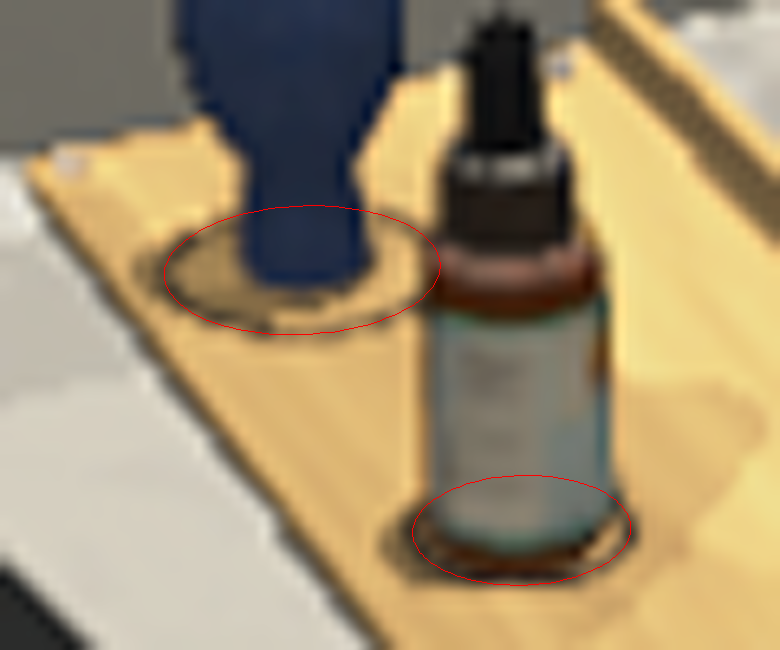

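```bash
python3 - <<'E'
from h import *
for z in(.055,.0585,.065,.07): print(z,ray('top',(150+150/8-.5,205+150/8-.5),z).round(4))
print('cap',ray('top',(150+105/8-.5,205+120/8-.5),.107).round(4))
print('tip',ray('top',(150+580/8-.5,205+133/8-.5),.108).round(4))
s=cv2.imread('pics/sideavg.png').astype(int)
blue=(s[...,0]-s[...,2]>15)&(s[...,0]<150)
for v in range(140,186,2):
    c=np.where(blue[v,268:312])[0]
    if len(c): print(v,268+c.min(),268+c.max(),end='; ')
E
```

```text
0.055 [0.5333 0.3306 0.055 ]
0.0585 [0.5326 0.3295 0.0585]
0.065 [0.5311 0.3274 0.065 ]
0.07 [0.53   0.3258 0.07  ]
cap [0.5291 0.3255 0.107 ]
tip [0.5261 0.2113 0.108 ]
142 280 281; 146 277 285; 148 276 287; 150 275 288; 152 274 288; 154 274 289; 156 274 290; 158 274 290; 160 274 290; 162 274 290; 164 275 290; 166 275 289; 168 276 288; 170 278 287; 172 279 286; 174 279 286; 176 279 287; 178 279 287; 180 279 287;
```

```bash
python3 - <<'E'
from h import *
plan([.5275,.3204,.067],-90)
E
```

```text
pos [0.4093 0.32   0.1953] jawyaw -89.8 tilt x [ 0. -0. -1.] w 87.1 F [ 0.1 -0.1 -0.3] t 45.25
q [-1.07  0.07  0.37  1.85 -0.03  1.23 -2.26]
linear mm [128.3 118.2   0. ]
twist [ 0.2  0.  -0. ] alt [-1.798e+02  1.000e-02  0.000e+00]
```

```bash
python3 -m creep '[{"linear":[0,0.04,0],"twist":[0,0,0],"fingers":-1},{"linear":[0,0.08,0],"twist":[0,0,0],"fingers":-1},{"linear":[0,0.11,0],"twist":[0,0,0],"fingers":-1},{"linear":[0,0.118,0],"twist":[0,0,0],"fingers":-1},{"linear":[0.03,0.118,0],"twist":[0,0,0],"fingers":-1},{"linear":[0.06,0.118,0],"twist":[0,0,0],"fingers":-1},{"linear":[0.09,0.118,0],"twist":[0,0,0],"fingers":-1},{"linear":[0.11,0.118,0],"twist":[0,0,0],"fingers":-1}]'; python3 -m creep '[{"linear":[0.012,0,0],"twist":[0,0,0],"fingers":-1},{"linear":[0.018,0,0],"twist":[0,0,0],"fingers":-1},{"linear":[0.018,0,0],"twist":[0,0,0],"fingers":-1},{"linear":[0.018,0,0],"twist":[0,0,0],"fingers":-1}]'; python3 - <<'E'
from h import *
plan([.5275,.3204,.067],-90)
E
```

```text
time: 45.92
position: [0.5254, 0.3199, 0.0822]
tool_rot: [1.203, 1.212, -1.21]
ft_force: [-0.7, 0.2, -0.6]
grip_width: 1.002
time: 46.25
position: [0.5278, 0.321, 0.0684]
tool_rot: [1.208, 1.211, -1.205]
ft_force: [0.5, -0.4, 1.0]
grip_width: 1.0
pos [0.5278 0.321  0.0684] jawyaw -89.8 tilt x [ 0.001  0.001 -1.   ] w 87.0 F [ 0.5 -0.4  1. ] t 46.25
q [-0.93  0.41  0.41  1.74 -0.19  1.03 -2.01]
linear mm [ 1.4 -0.4  0.6]
twist [ 0.21 -0.06 -0.07] alt [-1.7979e+02  1.2000e-01 -9.0000e-02]
```

```bash
python3 -m creep '[{"linear":[0,0,0],"twist":[0,0,0],"fingers":1},{"linear":[0,0,0],"twist":[0,0,0],"fingers":1},{"linear":[0,0,0],"twist":[0,0,0],"fingers":1},{"linear":[0,0,0],"twist":[0,0,0],"fingers":1},{"linear":[0,0,0],"twist":[0,0,0],"fingers":1},{"linear":[0,0,0],"twist":[0,0,0],"fingers":1},{"linear":[0,0,0],"twist":[0,0,0],"fingers":1},{"linear":[0,0,0],"twist":[0,0,0],"fingers":1}]' 20; python3 -m creep '[{"linear":[0,0,0],"twist":[0,0,0],"fingers":1},{"linear":[0,0,0],"twist":[0,0,0],"fingers":1},{"linear":[0,0,0],"twist":[0,0,0],"fingers":1},{"linear":[0,0,0],"twist":[0,0,0],"fingers":1}]' 20;python3 - <<'E'
from h import *
plan(None)
E
python3 -m creep '[{"linear":[-0.003,0,0],"twist":[0,0,0],"fingers":1},{"linear":[-0.003,-0.002,0.002],"twist":[0,0,0],"fingers":1},{"linear":[-0.003,-0.002,0.002],"twist":[0,0,0],"fingers":1},{"linear":[-0.001,-0.002,0.002],"twist":[0,0,0],"fingers":1},{"linear":[0,-0.002,0.002],"twist":[0,0,0],"fingers":1},{"linear":[0,-0.002,0.002],"twist":[0,0,0],"fingers":1},{"linear":[0,-0.002,0.002],"twist":[0,0,0],"fingers":1}]' 20; python3 - <<'E'
from h import *
plan(None)
p,d=viewer.get_image('side'); s=np.ascontiguousarray(p[:,:,::-1])
cv2.imwrite('pics/s34.png',cv2.resize(s[150:200,255:315],None,fx=12,fy=12,interpolation=cv2.INTER_CUBIC))
E
```

```text
time: 46.92
position: [0.5273, 0.3204, 0.0673]
tool_rot: [1.207, 1.211, -1.207]
ft_force: [-0.7, -0.3, 1.0]
grip_width: 0.503
time: 47.25
position: [0.5273, 0.3204, 0.0674]
tool_rot: [1.207, 1.211, -1.207]
ft_force: [-0.6, -0.6, -0.2]
grip_width: 0.5
pos [0.5273 0.3204 0.0674] jawyaw -89.8 tilt x [ 0. -0. -1.] w 43.5 F [-0.6 -0.6 -0.2] t 47.25
q [-0.93  0.41  0.41  1.74 -0.19  1.03 -2.01]
time: 47.83
position: [0.5254, 0.3184, 0.0674]
tool_rot: [1.207, 1.211, -1.207]
ft_force: [0.0, 0.8, 1.3]
grip_width: 0.506
pos [0.5254 0.3184 0.0674] jawyaw -89.8 tilt x [ 0.  0. -1.] w 44.0 F [0.  0.8 1.3] t 47.8333
q [-0.93  0.4   0.41  1.75 -0.19  1.03 -2.01]
```

View pics/s34.png

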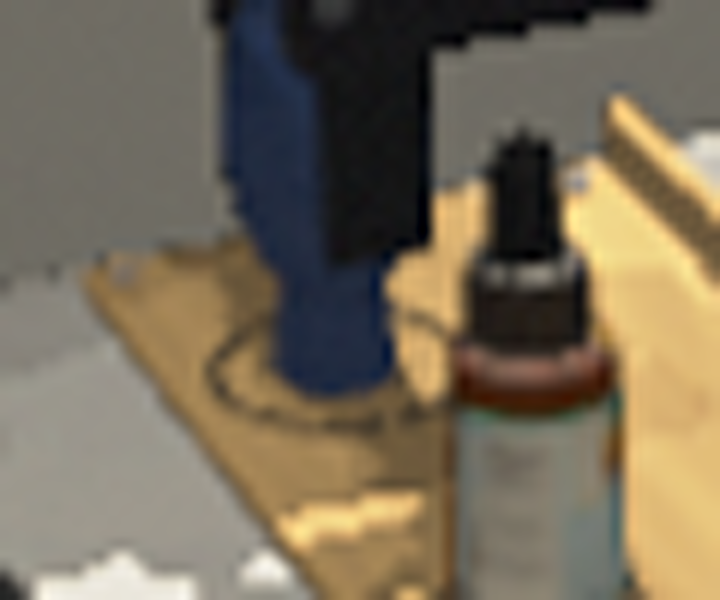

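```bash
python3 -m creep '[{"linear":[0,0,0],"twist":[0,0,0],"fingers":-1},{"linear":[0,0,0],"twist":[0,0,0],"fingers":-1},{"linear":[0,0,0],"twist":[0,0,0],"fingers":-1},{"linear":[0,0,0],"twist":[0,0,0],"fingers":-1},{"linear":[0,0,0],"twist":[0,0,0],"fingers":-1},{"linear":[0,0,0],"twist":[0,0,0],"fingers":-1},{"linear":[0,0,0],"twist":[0,0,0],"fingers":-1},{"linear":[0,0,0],"twist":[0,0,0],"fingers":-1}]' 20; python3 -m creep '[{"linear":[-0.02,0,0],"twist":[0,0,0],"fingers":-1},{"linear":[-0.05,0,0],"twist":[0,0,0],"fingers":-1},{"linear":[-0.09,0,0],"twist":[0,0,0],"fingers":-1},{"linear":[-0.13,0,0],"twist":[0,0,0],"fingers":-1},{"linear":[-0.13,-0.04,-0.02],"twist":[0,0,0],"fingers":-1},{"linear":[-0.13,-0.08,-0.04],"twist":[0,0,0],"fingers":-1},{"linear":[-0.13,-0.12,-0.06],"twist":[0,0,0],"fingers":-1},{"linear":[-0.13,-0.12,-0.06],"twist":[0,0,0],"fingers":-1}]';python3 -m creep '[{"linear":[0,0,0],"twist":[0,0,0],"fingers":-1},{"linear":[0,0,0],"twist":[0,0,0],"fingers":-1},{"linear":[0,0,0],"twist":[0,0,0],"fingers":-1}]';python3 - <<'E'
from ov import *
plan(None)
for n in('side','top'):
  acc=0
  for i in range(6): acc=acc+viewer.get_image(n)[0].astype(np.float32)
  cv2.imwrite(f'pics/{n}35.png',(acc/6).astype(np.uint8)[:,:,::-1])
  for l in('blower','dropper_bottle','bur_stand','dressing_stone'): print(n,l,[(np.round(r['centre'],4).tolist(),round(r['conf'],2)) for r in nets.place_of(n,l)])
s=cv2.imread('pics/side35.png');t=cv2.imread('pics/top35.png')
R_=(0,0,255)
ov('side',s,(250,330,130,210),9,[((.5267,.3211),.0265,.008,R_),((.5252,.2112),.0195,.008,R_)],'pics/f_side.png')
cv2.imwrite('pics/f_top.png',cv2.resize(t[170:300,130:530],None,fx=2,fy=2,interpolation=cv2.INTER_CUBIC))
E
```

```text
time: 48.55
position: [0.5253, 0.3184, 0.0673]
tool_rot: [1.207, 1.211, -1.207]
ft_force: [0.2, -0.2, 0.3]
grip_width: 0.974
time: 49.22
position: [0.3979, 0.3827, 0.1975]
tool_rot: [1.2, 1.22, -1.202]
ft_force: [-0.4, 1.1, -0.6]
grip_width: 0.999
time: 49.47
position: [0.4066, 0.3769, 0.1975]
tool_rot: [1.208, 1.209, -1.207]
ft_force: [0.9, 0.6, -0.2]
grip_width: 1.003
pos [0.4066 0.3769 0.1975] jawyaw -89.9 tilt x [ 0.001 -0.    -1.   ] w 87.3 F [ 0.9  0.6 -0.2] t 49.4667
q [-1.13  0.14  0.37  1.76 -0.05  1.24 -2.32]
side blower [([0.5301, 0.3235, 0.0105], 0.61), ([0.4991, -0.29, 0.0058], 0.28)]
side dropper_bottle [([0.525, 0.2123, 0.007], 0.88), ([0.5055, -0.2908, 0.0049], 0.18)]
side bur_stand [([0.4894, -0.2132, 0.0023], 0.94)]
side dressing_stone [([0.5005, -0.2911, 0.0042], 0.59)]
top blower [([0.529, 0.3202, 0.0111], 0.61)]
top dropper_bottle [([0.4315, 0.3543, 0.0018], 0.87), ([0.5258, 0.2102, 0.009], 0.65)]
top bur_stand [([0.4861, -0.212, 0.0066], 0.63), ([0.5244, 0.2119, 0.0074], 0.5)]
top dressing_stone [([0.507, -0.2905, 0.0088], 0.81)]
```

View pics/f_side.png

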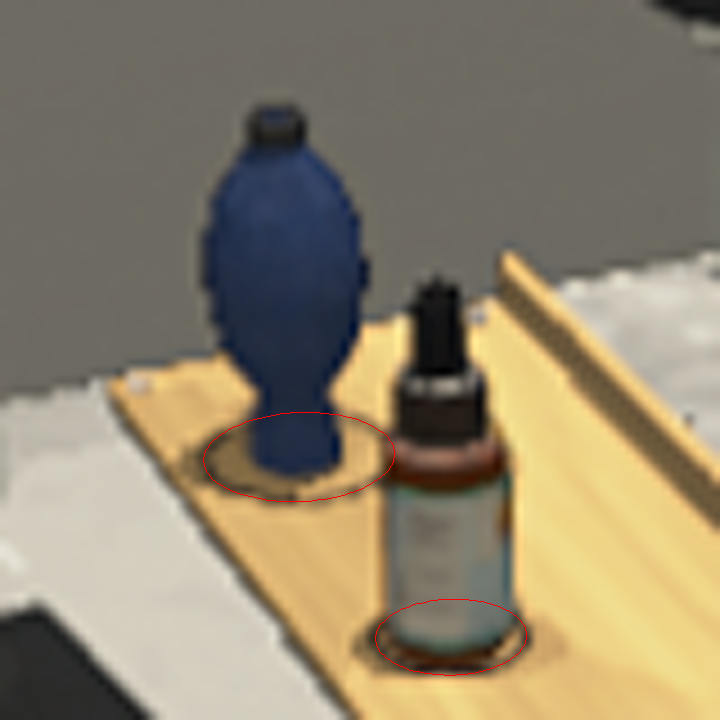

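View pics/f_top.png

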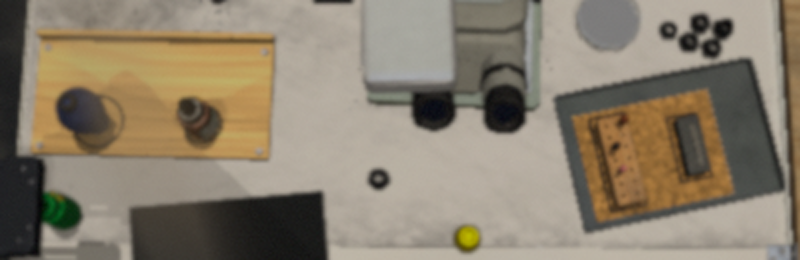

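```bash
python3 - <<'E'
from bench import job
print(job.close_job())
E
```

```text
the job is handed in; nothing more can be done
None
```

The job is done in the order asked and handed in at about 50 s. I stood the blower and the bottle on the mat, laid the bur stand and then the dressing stone in their rectangles, and put the bottle and the blower back on their rings. I lifted the blower once more to move it about 2 mm. The green look-alike was not touched.

**Last checks:**
- **Bur stand and stone:** the pictures show both inside their outlines and lying along them. The bur stand is about 1–2 mm off centre and the stone about 1 mm.
- **Bottle and blower:** both stand upright. In the side picture the bottle is within about 1 mm of its ring's centre sideways and about 2 mm in depth. The blower is within about 1 mm.
- **Robot:** the gripper is open and about 8 cm above the nearest thing.

**Where the checks disagreed:**
- **Blower:** after the nudge the networks put it at x 0.529–0.530 m, against a measured ring centre of about 0.527 m. The gripper's own position reading put it 2–3 mm away from the ring in y. I went by the foot against the ring in the side picture.
- **Stone:** the side camera's network put it about 5 mm nearer the robot than the rectangle's centre. The wooden post hides part of the stone from that camera. The top camera's network and its picture put it within about 2 mm of centre.
- **Bur stand:** the top camera's network put it about 4–5 mm off centre, while the pictures showed it inside.

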